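# Load bun feet into the router's drilling carrier

## Task

Get the desktop router ready to drill the round wooden bun feet. First lay the carrier board fully home in the pocket frame, flat on its floor, and let go of it; next turn the latch all the way over the board's edge; then put every loose bun foot from the bench into the board, one to a well and lying flat (any wells). Once they are all in, press the start button right down, and leave the board latched with every foot in its well and the things standing around not knocked about.

Things in the scene. Friction and masses are not known exactly. Their poses are not given: they have to be found in the camera images.
- frame: aluminium pocket frame fixed on the router's plywood bed. Origin: centre of its underside (10 mm above the bench), z up, x along its long side. Pocket centred on the origin, 245 mm (x) by 161 mm (y), its floor 6 mm above the origin; the four rails stand 12 to 18 mm above that floor, inner top edges sloped to lead the board in. A turn latch stands outside the +y rail.
- latch (a joint): turn latch on the frame, vertical hinge: 0 = parked clear of the pocket, grows anticlockwise seen from above to the stop at 1.45 rad, where its steel nose reaches 11 mm over the edge of a seated board. Starts between 0 and 0.25 and stays where it is left.
- latch_grip (a point): point on the latch's axis, mid-height of its black bar grip (50 mm long, 14 mm thick, from 19 mm below to 14 mm above this point); turns with the latch: x along the bar towards the nose, z up. The nose, a strip 16 mm wide and 9 mm thick, lies just under the bar and reaches 42 mm from the axis along +x.
- carrier: loose plywood carrier board, 240 mm (x) by 156 mm (y) by 20 mm thick, about 0.55 kg, with six round wells and a dark upright bar handle at its centre (60 mm along x, 14 mm thick along y, from 20 to 60 mm above the underside). Origin: centre of the underside, z up. Alike after half a turn; it may go into the pocket either way.
- start_top (a point): top of the green push button (36 mm across) on the grey control box (75 mm square, 45 mm high) that is fixed to the bench
- start (a joint): travel of the start button, m: 0 = out, 0.006 = fully pressed; springs back; about 5 N
- leg: bystander: stepped square wooden furniture leg end, 50 mm square, 85 mm high, origin under its centre
- tape: bystander: black tape measure standing on edge, 70 by 35 by 60 mm, origin under its centre
- glue: bystander: white glue bottle, 60 mm across, 160 mm high, origin under its centre
- screws: bystander: clear jar, 68 mm across, 85 mm high, origin under its centre
- paint: bystander: steel paint can, 100 mm across, 110 mm high, origin under its centre
- well0 (a point): centre of a well of the carrier at the height of the board's top face; wells are 54 mm across and 7 mm deep, 82 mm apart along the board's x and 86 mm along its y; axes as the board's
- well1 (a point): centre of a well of the carrier at the height of the board's top face; wells are 54 mm across and 7 mm deep, 82 mm apart along the board's x and 86 mm along its y; axes as the board's
- well2 (a point): centre of a well of the carrier at the height of the board's top face; wells are 54 mm across and 7 mm deep, 82 mm apart along the board's x and 86 mm along its y; axes as the board's
- well3 (a point): centre of a well of the carrier at the height of the board's top face; wells are 54 mm across and 7 mm deep, 82 mm apart along the board's x and 86 mm along its y; axes as the board's
- well4 (a point): centre of a well of the carrier at the height of the board's top face; wells are 54 mm across and 7 mm deep, 82 mm apart along the board's x and 86 mm along its y; axes as the board's
- well5 (a point): centre of a well of the carrier at the height of the board's top face; wells are 54 mm across and 7 mm deep, 82 mm apart along the board's x and 86 mm along its y; axes as the board's
- foot0_mid (a point): middle of a loose turned wooden bun foot (may be absent): round, 54 mm across at mid-height, 32 mm high, bulging rim, flat faces 28 mm across at both ends, same either way up; z along its axis. On the bench its middle is 16 mm high; in a well 9 mm above the board's top face.
- foot1_mid (a point): middle of a loose turned wooden bun foot (may be absent): round, 54 mm across at mid-height, 32 mm high, bulging rim, flat faces 28 mm across at both ends, same either way up; z along its axis. On the bench its middle is 16 mm high; in a well 9 mm above the board's top face.
- foot2_mid (a point): middle of a loose turned wooden bun foot (may be absent): round, 54 mm across at mid-height, 32 mm high, bulging rim, flat faces 28 mm across at both ends, same either way up; z along its axis. On the bench its middle is 16 mm high; in a well 9 mm above the board's top face.
- foot3_mid (a point): middle of a loose turned wooden bun foot (may be absent): round, 54 mm across at mid-height, 32 mm high, bulging rim, flat faces 28 mm across at both ends, same either way up; z along its axis. On the bench its middle is 16 mm high; in a well 9 mm above the board's top face.
- foot4_mid (a point): middle of a loose turned wooden bun foot (may be absent): round, 54 mm across at mid-height, 32 mm high, bulging rim, flat faces 28 mm across at both ends, same either way up; z along its axis. On the bench its middle is 16 mm high; in a well 9 mm above the board's top face.
- foot5_mid (a point): middle of a loose turned wooden bun foot (may be absent): round, 54 mm across at mid-height, 32 mm high, bulging rim, flat faces 28 mm across at both ends, same either way up; z along its axis. On the bench its middle is 16 mm high; in a well 9 mm above the board's top face.

How it is judged (in metres and radians):
On the way, in this order (a step that is already met when the one before it is completed fails the run):
1. the carrier board lies flat and home in the pocket, let go (z of carrier in the frame of frame below 0.009 m and horizontal distance between carrier and frame below 0.006 m and angle between the z axis of carrier and the z axis of frame, either way round below 0.02 rad and angle between the x axis of carrier and the x axis of frame, either way round below 0.04 rad and contact force between the fingers and carrier below 0.5 N), for 0.3 s.
2. the latch is turned over the seated board's edge (z of carrier in the frame of frame below 0.009 m and horizontal distance between carrier and frame below 0.006 m and angle between the z axis of carrier and the z axis of frame, either way round below 0.02 rad and angle between the x axis of carrier and the x axis of frame, either way round below 0.04 rad and value of joint latch above 1.2 rad), for 0.2 s.
3. every bun foot lies flat in a well of its own ((horizontal distance between foot0_mid and well0 below 0.006 m or horizontal distance between foot0_mid and well1 below 0.006 m or horizontal distance between foot0_mid and well2 below 0.006 m or horizontal distance between foot0_mid and well3 below 0.006 m or horizontal distance between foot0_mid and well4 below 0.006 m or horizontal distance between foot0_mid and well5 below 0.006 m) and z of each of foot0_mid, foot1_mid, foot2_mid, foot3_mid, foot4_mid, foot5_mid in the frame of carrier below 0.033 m and angle between the z axis of each of foot0_mid, foot1_mid, foot2_mid, foot3_mid, foot4_mid, foot5_mid and the z axis of carrier, either way round below 0.12 rad and (horizontal distance between foot1_mid and well0 below 0.006 m or horizontal distance between foot1_mid and well1 below 0.006 m or horizontal distance between foot1_mid and well2 below 0.006 m or horizontal distance between foot1_mid and well3 below 0.006 m or horizontal distance between foot1_mid and well4 below 0.006 m or horizontal distance between foot1_mid and well5 below 0.006 m) and (horizontal distance between foot2_mid and well0 below 0.006 m or horizontal distance between foot2_mid and well1 below 0.006 m or horizontal distance between foot2_mid and well2 below 0.006 m or horizontal distance between foot2_mid and well3 below 0.006 m or horizontal distance between foot2_mid and well4 below 0.006 m or horizontal distance between foot2_mid and well5 below 0.006 m) and (horizontal distance between foot3_mid and well0 below 0.006 m or horizontal distance between foot3_mid and well1 below 0.006 m or horizontal distance between foot3_mid and well2 below 0.006 m or horizontal distance between foot3_mid and well3 below 0.006 m or horizontal distance between foot3_mid and well4 below 0.006 m or horizontal distance between foot3_mid and well5 below 0.006 m) and (horizontal distance between foot4_mid and well0 below 0.006 m or horizontal distance between foot4_mid and well1 below 0.006 m or horizontal distance between foot4_mid and well2 below 0.006 m or horizontal distance between foot4_mid and well3 below 0.006 m or horizontal distance between foot4_mid and well4 below 0.006 m or horizontal distance between foot4_mid and well5 below 0.006 m) and (horizontal distance between foot5_mid and well0 below 0.006 m or horizontal distance between foot5_mid and well1 below 0.006 m or horizontal distance between foot5_mid and well2 below 0.006 m or horizontal distance between foot5_mid and well3 below 0.006 m or horizontal distance between foot5_mid and well4 below 0.006 m or horizontal distance between foot5_mid and well5 below 0.006 m)), for 0.3 s.
4. the start button is pressed down while every bun foot is in its well and the board latched (all of step 2 and all of step 3 and value of joint start above 0.0045 m), for 0.05 s.
At the end, for the whole second after the job is handed in: Board in the pocket: within 3 mm of the floor, 6 mm of centre, level to 0.02 rad, square to 0.04. Latch beyond 1.2 rad. Every foot present flat in a well of its own: middle within 6 mm of the well centre, under 13 mm above the board, axis within 0.12 rad. Board at rest (all of step 2 and all of step 3 and linear speed of carrier below 0.02 m/s); the robot touches nothing.
It fails at once if a bystander is moved more than 40 mm (distance of any of leg, tape, glue, screws, paint from where it was at the start of the episode above 0.04 m).
Of foot0, foot1, foot2, foot3, foot4, foot5 only 4 to 6 are there at a start; the rules pass over those that are not, and their reading is None.
At some moment in a run one of foot0, foot1, foot2, foot3, foot4, foot5 may be knocked a few centimetres aside while the robot is not near it.
Once in a run the grip may slacken for a moment while it holds something.
It also fails if it takes over 210 s, if anything falls off the work surface, if the arm or the gripper's body presses on something with over 40 N, if the wrist force passes 120 N, or if a joint passes its speed limit or range.

## Robot

A 6-joint arm with a two-finger parallel gripper is mounted at the origin on the work surface. World frame = base frame: x ahead of the robot, y to its left, z up, the work surface at z = 0. Lengths are in mm, angles in rad, forces in N, time in s.
With the tool pointing down it reaches from about 275 to 1000 mm from the base axis. Payload 8.4 kg.
Tool frame: the origin (TCP) lies at the very end of the fingers, on their centre line; the grasp point (between the pads) lies 19 mm behind it (r.pinch_z is the distance from the TCP to the grasp point, in mm); z points along the fingers, y is the direction in which the jaws open and shut (so a half turn about z gives the same grasp; the last joint's range is limited). The gripper opens to 85 mm and grips with 20 to 120 N. Pads are 22 mm wide; open, the fingers measure 114 mm over their backs; the gripper's body (76 mm by 85 mm) begins 54 mm behind the grasp point. The pads swing forward as they close: fully open they stand 13 mm farther back than shut.
Start: joints at [-1.309, 0.353, 1.633, -0, 1.155, -0.002], TCP at [162.968, -603.382, 231.281] pointing down, gripper open.
Joint ranges: [-2.63, 2.63], [-0.92, 2.1], [0.06, 2.66], [-1.3, 4.44], [0, 2.69], [-3.02, 3.02]. Speed limits (rad/s): [2.22, 2.22, 2.79, 3.14, 3.14, 3.14].

## Interface

Orientations are given as [roll, pitch, yaw] about the fixed x, y, z axes, in that order (R = Rz(yaw) Ry(pitch) Rx(roll)).
In Python, from rig import r, optics gives the robot as it stands.
- The arm moves only by the shell command python3 -m creep 'ROWS' [FORCE]. ROWS is JSON, a list of rows, each an object with "dp": the shift along the tool's x, y, z in mm, a list of three; "angular": the turn, a rotation vector about the tool's x, y, z in rad, a list of three; "fingers": the finger opening in mm, from 0 to 85.4. In form: [{"dp": [dx, dy, dz], "angular": [wx, wy, wz], "fingers": fingers}, ...]. A call has 1 to 5 rows; each row is the pose to reach, as a shift and turn from the pose commanded when the call began, along the tool's axes at that moment; what a row does not reach only later rows make up. A row lasts 1/12 s, in which the tool goes at most 41.7 mm and 7.16 degrees, less where a joint would pass 70% of its speed; a pose out of reach is approached as far as the arm can. A call with a gripper value outside its range is refused whole. The fingers move at their own pace and stop on an object; FORCE is the grip in N (left out, the last holds). Time passes only in rows, so rows that repeat a pose let the fingers close. It gives the time, the measured TCP pose, the force and the opening at its end, in the units of the state.
- r.sense(): the state, without advancing time (a new reading comes with each control period).
- optics.grab_frame(name): name is "scene" or "top" or "wrist"; returns the picture (384x512x3 uint8, blue, green, red); there is no depth.
- optics.camera_params(name): a dict with "fx", "fy", "cx", "cy" (pixels), "eye" and "rotation" of the camera in the world; the wrist camera has in their place "T_tool_cam" (4x4, takes a point from camera to tool coordinates, whose origin is the TCP and whose axes are the flange's). Camera axes: x right, y up, looking along -z (the intrinsics and any distortion apply to the point x, -y, -z); pixel columns grow to the right and rows downward; lengths in mm; the calibration is good to about 2 mm. The wrist camera is an equidistant fisheye: a pixel r from the principal point sees the ray r / f radians off the axis. A picture is of the moment at which its call begins: read the wrist's pose just before it. camera_params takes no time and is no camera call.
- r.sign_off(): hands the job in, once; it reports no verdict.
The state is a dict: "clock": time; "qpos": joint angles; "qvel": joint speeds; "joint_efforts": joint torques, N m; "eef_pos": TCP position; "tcp_rot": TCP orientation; "contact_force": force on the tool from outside, world axes, zero at the start; "wrist_torque": the same for the moment, N m; "opening": opening from 0.0 (shut) to 1.0 (fully open).
Only numpy, scipy, OpenCV 4.12 (cv2) and the standard library are available. Lean on these libraries where they do the work, as an engineer would, in place of code of your own. Each camera call takes 0.05 s, during which the arm holds its last target.

## Working session

There is one attempt and no reset: what is moved stays moved. The work goes in short steps, Python scripts to look and compute and a shell command to move; the robot and the scene stay as the last step left them, time stands still between calls to the robot, and variables do not carry over. Pictures are saved under pics/ and viewed, and the job is handed in when it is done.

```bash
ls -la; mkdir -p pics; python3 - <<'E'
from rig import r, optics
import cv2
print(r.sense(), r.pinch_z)
for n in ("scene","top","wrist"):
    p=optics.camera_params(n); print(n,p)
    cv2.imwrite(f"pics/{n}0.png",optics.grab_frame(n))
E
```

```text
total 12
drwxr-xr-x  3 agent agent 4096 Dec  6 17:42 .
drwxr-xr-x 23 root  root  4096 Dec  6 17:42 ..
drwxr-xr-x  2 agent agent 4096 Dec  6 17:42 pics
{'clock': 0.0, 'qpos': array([-1.30942483e+00,  3.53630429e-01,  1.63411628e+00, -6.65424622e-07,
        1.15524449e+00, -2.39824679e-03]), 'qvel': array([ 0.00074528,  0.00046701,  0.00120837, -0.00013985, -0.00019196,
       -0.0010647 ]), 'joint_efforts': array([-1.68024439e-03, -6.05258274e+01, -3.42071700e+01, -2.37599097e-04,
        9.25282395e-03, -2.36953395e-05]), 'eef_pos': array([ 162.82800909, -602.92013224,  230.58040529]), 'tcp_rot': array([-3.14019410e+00, -2.74565397e-06,  2.63770012e-01]), 'contact_force': array([-0.71165024, -0.40552444, -0.72391174]), 'wrist_torque': array([-0.01886275, -0.02660087,  0.01945831]), 'opening': 0.9997776458307228} 18.700000000000003
scene {'fx': 475.4528241253644, 'fy': 475.4528241253644, 'cx': 250.16716271293615, 'cy': 202.26921226006405, 'eye': array([1550.23958549,  404.73800043, 1181.62562595]), 'rotation': array([0.78187973, 0.00194344, 1.93149697])}
top {'fx': 449.9712050099359, 'fy': 449.9712050099359, 'cx': 259.09158692628705, 'cy': 193.19570295413746, 'eye': array([ 416.27943764,   -6.7878985 , 1347.59097885]), 'rotation': array([ 0.08753509,  0.02604413, -1.5572479 ])}
wrist {'fx': 297.3186396354542, 'fy': 297.3186396354542, 'cx': 253.86419737535095, 'cy': 189.22546583375885, 'T_tool_cam': array([[-9.00942368e-04,  9.60187902e-01,  2.79353507e-01,
         6.97354557e+01],
       [ 9.99999593e-01,  8.52373722e-04,  2.95335708e-04,
         9.01768261e-01],
       [ 4.54641849e-05,  2.79353660e-01, -9.60188279e-01,
        -1.42451179e+02],
       [ 0.00000000e+00,  0.00000000e+00,  0.00000000e+00,
         1.00000000e+00]])}
```

View pics/top0.png

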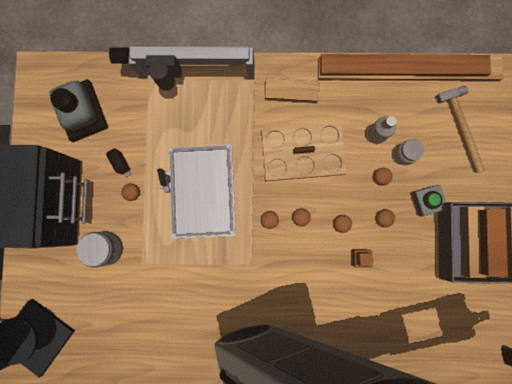

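View pics/scene0.png

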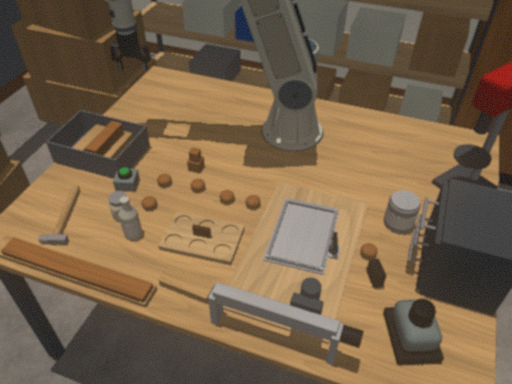

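View pics/wrist0.png

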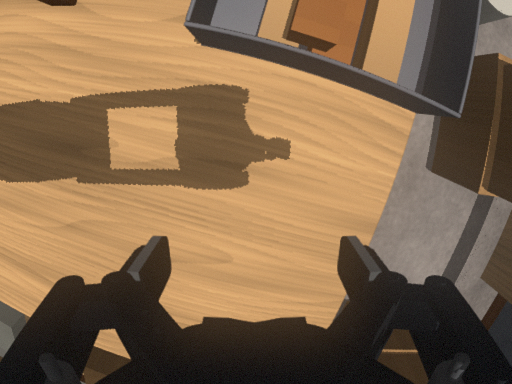

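```bash
cat > h.py <<'E'
import numpy as np, cv2, sys
from scipy.spatial.transform import Rotation as R
from rig import r, optics
def rot(e): return R.from_euler('xyz',e).as_matrix()
def cam(n,s=None):
    p=optics.camera_params(n)
    if n!='wrist': return p,rot(p['rotation']),np.array(p['eye'])
    s=s or r.sense(); T=p['T_tool_cam']; Rt=rot(s['tcp_rot'])
    return p,Rt@T[:3,:3],Rt@T[:3,3]+s['eef_pos']
def ray(n,uv,s=None):
    p,Rc,e=cam(n,s); a=np.array([(uv[0]-p['cx'])/p['fx'],(uv[1]-p['cy'])/p['fy']])
    if n=='wrist':
        th=np.linalg.norm(a); d=np.r_[a/max(th,1e-9)*np.sin(th),np.cos(th)]
    else: d=np.r_[a,1]
    d=d*[1,-1,-1]; d=Rc@d; return e,d/np.linalg.norm(d)
def plane(n,uv,z,s=None):
    e,d=ray(n,uv,s); return e+d*(z-e[2])/d[2]
def proj(n,P,s=None):
    p,Rc,e=cam(n,s); q=Rc.T@(np.asarray(P,float)-e); q=q*[1,-1,-1]
    if n=='wrist':
        rr=np.hypot(q[0],q[1]); th=np.arctan2(rr,q[2]); a=q[:2]/max(rr,1e-9)*th
    else: a=q[:2]/q[2]
    return np.array([p['cx']+p['fx']*a[0],p['cy']+p['fy']*a[1]])
def crop(img,x0,y0,x1,y1,k,name):
    c=cv2.resize(img[y0:y1,x0:x1],None,fx=k,fy=k,interpolation=cv2.INTER_CUBIC); cv2.imwrite('pics/'+name,c)
E
python3 - <<'E'
from h import *
t=cv2.imread('pics/top0.png');s=cv2.imread('pics/scene0.png')
crop(t,250,80,450,240,4,'t_r.png'); crop(t,70,130,250,250,4,'t_l.png')
for n,uv,z in [('board',(303,150),60),('frame',(202,191),25),('btn',(434,200),45)]+[('foot',q,16) for q in[(131,192), (270,219), (301,217), (342,224), (386,218), (383,176)]]: print(n,plane('top',uv,z).round())
print(proj('scene',[0,0,0]),proj('top',[0,0,0]))
E
```

```text
board [656. -97.  60.]
frame [537. 199.  25.]
btn [ 516. -474.   45.]
foot [532. 413.  16.]
foot [457.  -4.  16.]
foot [464. -95.  16.]
foot [ 445. -216.   16.]
foot [ 464. -344.   16.]
foot [ 588. -337.   16.]
[291.56289011 129.95415433] [266.90285591 376.62577042]
```

View pics/t_r.png

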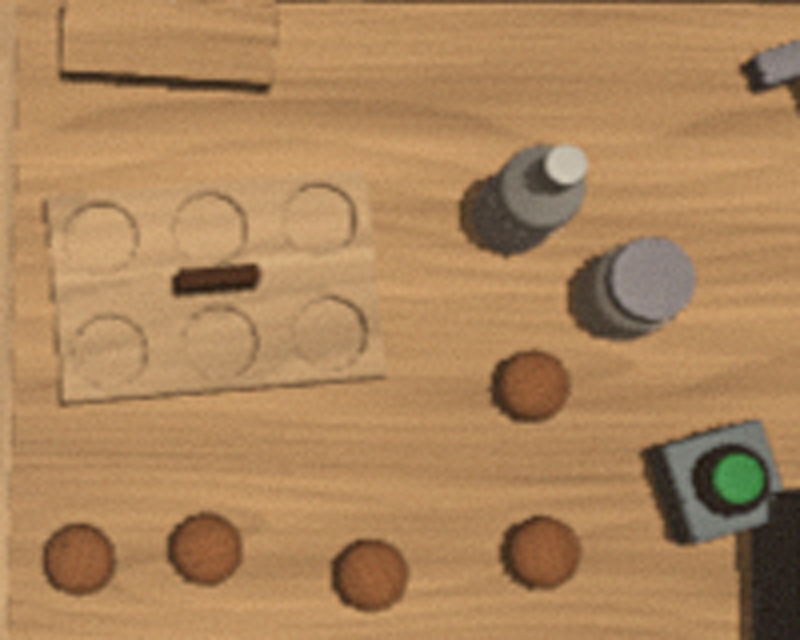

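View pics/t_l.png

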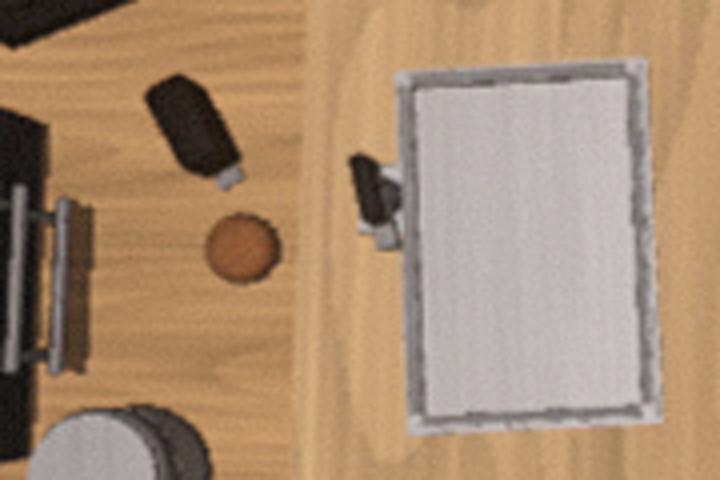

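```bash
cat > go.py <<'E'
from h import *
# usage: go.py x y z yaw  -> dp & angular from measured pose, tool axes
x,y,z,yaw=map(float,sys.argv[1:5])
s=r.sense(); M=rot(s['tcp_rot']); T=R.from_euler('xyz',[np.pi,0,yaw]).as_matrix()
d=M.T@(np.array([x,y,z])-s['eef_pos']); w=R.from_matrix(M.T@T).as_rotvec()
print('t',round(s['clock'],2),'tcp',s['eef_pos'].round(1),s['tcp_rot'].round(3),'F',s['contact_force'].round(1),'op',round(s['opening']*85.4,1),'q',s['qpos'].round(2))
print('dp',d.round(1).tolist(),'ang',w.round(3).tolist(),'rows',np.ceil(max(np.linalg.norm(d)/41.7,np.linalg.norm(w)/.125)))
E
python3 go.py 640 -100 330 1.67
```

```text
t 0.15 tcp [ 162.9 -603.   230.7] [-3.14  -0.     0.264] F [-0.2 -0.4  0.4] op 85.3 q [-1.31  0.35  1.63 -0.    1.16 -0.  ]
dp [591.8, -361.3, -98.9] ang [-0.001, -0.001, -1.406] rows 17.0
```

```bash
python3 -m creep '[{"dp":[592,-361,-99],"angular":[0,0,-1.4],"fingers":85},{"dp":[592,-361,-99],"angular":[0,0,-1.4],"fingers":85},{"dp":[592,-361,-99],"angular":[0,0,-1.4],"fingers":85},{"dp":[592,-361,-99],"angular":[0,0,-1.4],"fingers":85},{"dp":[592,-361,-99],"angular":[0,0,-1.4],"fingers":85}]'; python3 go.py 640 -100 330 1.67
```

```text
clock: 0.57
eef_pos: [305.7, -452.2, 260.8]
tcp_rot: [-3.141, -0.0, 0.894]
contact_force: [0.3, -0.5, 0.6]
opening: 0.996
t 0.57 tcp [ 305.7 -452.2  260.8] [-3.141 -0.     0.894] F [ 0.3 -0.5  0.6] op 85.0 q [-0.98  0.2   1.77  0.    1.17 -0.3 ]
dp [483.9, 40.2, -69.2] ang [-0.0, -0.0, -0.776] rows 12.0
```

```bash
python3 -m creep '[{"dp":[484,40,-69],"angular":[0,0,-0.776],"fingers":85},{"dp":[484,40,-69],"angular":[0,0,-0.776],"fingers":85},{"dp":[484,40,-69],"angular":[0,0,-0.776],"fingers":85},{"dp":[484,40,-69],"angular":[0,0,-0.776],"fingers":85},{"dp":[484,40,-69],"angular":[0,0,-0.776],"fingers":85}]'; python3 go.py 640 -100 330 1.67
```

```text
clock: 0.98
eef_pos: [448.7, -303.1, 290.3]
tcp_rot: [3.142, 0.0, 1.52]
contact_force: [0.6, -0.9, 0.2]
opening: 0.997
t 0.98 tcp [ 448.7 -303.1  290.3] [3.142 0.    1.52 ] F [ 0.6 -0.9  0.2] op 85.2 q [-0.6   0.17  1.74 -0.    1.23 -0.55]
dp [212.6, 180.8, -39.7] ang [0.0, 0.0, -0.15] rows 7.0
```

```bash
python3 -m creep '[{"dp":[213,181,-40],"angular":[0,0,-0.15],"fingers":85},{"dp":[213,181,-40],"angular":[0,0,-0.15],"fingers":85},{"dp":[213,181,-40],"angular":[0,0,-0.15],"fingers":85},{"dp":[213,181,-40],"angular":[0,0,-0.15],"fingers":85},{"dp":[213,181,-40],"angular":[0,0,-0.15],"fingers":85}]' >/dev/null;  python3 -m creep '[{"dp":[60,52,-12],"angular":[0,0,0],"fingers":85},{"dp":[60,52,-12],"angular":[0,0,0],"fingers":85},{"dp":[60,52,-12],"angular":[0,0,0],"fingers":85},{"dp":[60,52,-12],"angular":[0,0,0],"fingers":85}]'; cat > look.py <<'E'
from h import *
import pickle
s=r.sense(); im=optics.grab_frame('wrist'); n=sys.argv[1]
cv2.imwrite(f'pics/{n}.png',im); pickle.dump(s,open(f'pics/{n}.pkl','wb'))
print(s['clock'],s['eef_pos'].round(1),s['tcp_rot'].round(3))
E
python3 look.py w1
```

```text
clock: 1.73
eef_pos: [637.0, -89.2, 331.1]
tcp_rot: [-3.141, -0.0, 1.667]
contact_force: [0.1, -0.7, 0.2]
opening: 0.996
1.7333 [637.  -89.2 331.1] [-3.141 -0.     1.667]
```

View pics/w1.png

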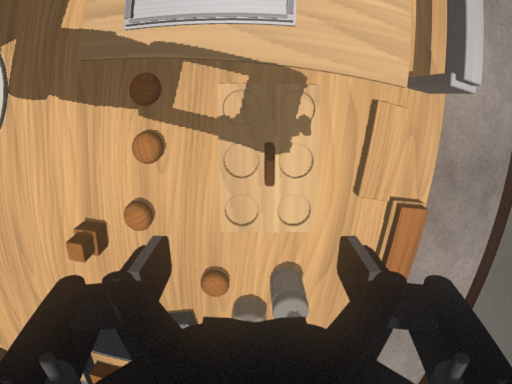

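```bash
python3 - <<'E'
from h import *
import pickle
im=cv2.imread('pics/w1.png'); crop(im,200,70,340,245,4,'w1c.png')
E
```

```text
(no output)
```

View pics/w1c.png

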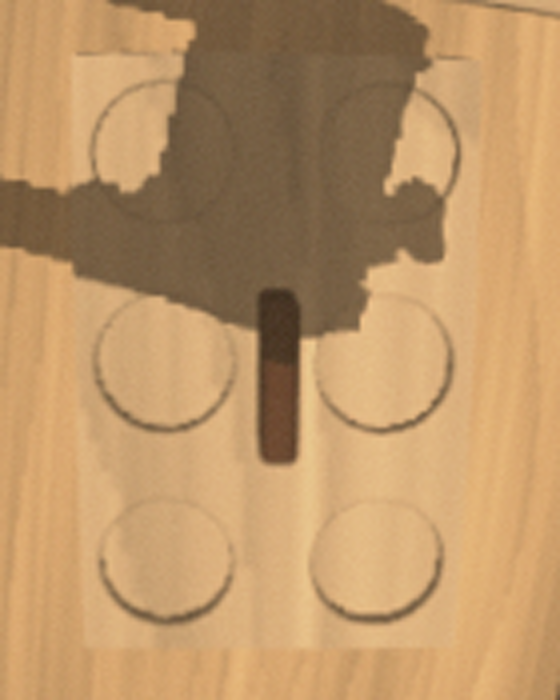

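```bash
cat > fit.py <<'E'
from h import *
from scipy.optimize import least_squares
import pickle
def fitboard(name,pts,idx,z,yaw0,xy0,offx=0,offy=0,k=1):
    s=pickle.load(open(f'pics/{name}.pkl','rb'))
    pts=np.array(pts,float)/k+[offx,offy]
    W=np.array([[i*82,j*86] for i in(-1,0,1) for j in(-.5,.5)])[idx]
    def f(p):
        c,sn=np.cos(p[2]),np.sin(p[2])
        return np.concatenate([proj('wrist',[p[0]+c*w[0]-sn*w[1],p[1]+sn*w[0]+c*w[1],z],s)-q for w,q in zip(W,pts)])
    o=least_squares(f,[*xy0,yaw0],x_scale=[10,10,.1]); return o.x,f(o.x).round(1)
E
python3 - <<'E'
from fit import *
# rows: crop top=+y world. order i=-1 (far +?) 
pts=[(166,560),(376,559),(165,362),(384,362),(163,152),(391,154)]
# board x axis toward +y (image up) yaw~1.67 ; board +y = world -x = image left
pts2=[pts[1],pts[0],pts[3],pts[2],pts[5],pts[4]]
print(fitboard('w1',pts2,[0,1,2,3,4,5],20,1.67,(650,-97),200,70,4))
s=pickle.load(open('pics/w1.pkl','rb'))
for p in [(279,290),(279,463),(279,376)]: print(plane('wrist',np.array(p)/4+[200,70],60,s).round(1))
E
```

```text
(array([ 659.7862078 , -102.5136829 ,    1.66388507]), array([ 0.2,  0.6, -0. ,  0.3,  0.2,  0.3, -0.2, -0. , -0.2, -0.4,  0. ,
       -0.6]))
[655.8 -69.5  60. ]
[ 662.6 -131.9   60. ]
[ 659.1 -100.    60. ]
```

```bash
python3 go.py 659.5 -102.3 80 1.665
```

```text
t 1.78 tcp [636.1 -90.5 330.9] [-3.14   0.     1.665] F [-0.4 -1.4 -0. ] op 85.0 q [-0.14  0.31  1.48 -0.    1.36 -0.24]
dp [-13.9, 22.5, 250.9] ang [-0.001, 0.0, 0.0] rows 7.0
```

```bash
python3 -m creep '[{"dp":[-14,22.5,40],"angular":[0,0,0],"fingers":50},{"dp":[-14,22.5,80],"angular":[0,0,0],"fingers":50},{"dp":[-14,22.5,120],"angular":[0,0,0],"fingers":50},{"dp":[-14,22.5,160],"angular":[0,0,0],"fingers":50},{"dp":[-14,22.5,200],"angular":[0,0,0],"fingers":50}]' ; python3 -m creep '[{"dp":[0,0,40],"angular":[0,0,0],"fingers":50},{"dp":[0,0,50],"angular":[0,0,0],"fingers":50},{"dp":[0,0,50],"angular":[0,0,0],"fingers":50}]'; python3 look.py w2; python3 go.py 659.5 -102.3 26 1.665
```

```text
clock: 2.2
eef_pos: [658.4, -104.6, 129.5]
tcp_rot: [-3.141, 0.0, 1.662]
contact_force: [0.9, -0.8, 0.2]
opening: 0.586
clock: 2.45
eef_pos: [656.7, -103.8, 78.3]
tcp_rot: [-3.135, -0.002, 1.662]
contact_force: [-1.2, 0.4, 0.1]
opening: 0.588
2.45 [ 656.7 -103.8   78.3] [-3.135e+00 -2.000e-03  1.662e+00]
t 2.5 tcp [ 658.9 -103.9   81.2] [-3.139 -0.     1.663] F [ 0.8 -0.   0.7] op 49.7 q [-0.16  0.58  1.64 -0.    0.92 -0.25]
dp [1.5, 0.9, 55.2] ang [-0.002, -0.0, -0.002] rows 2.0
```

View pics/w2.png

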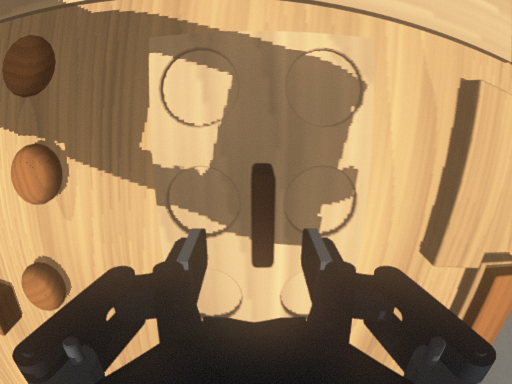

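```bash
python3 - <<'E'
from fit import *
s=pickle.load(open('pics/w2.pkl','rb'))
for p in [(262,165),(262.5,267)]: print(plane('wrist',p,60,s).round(1))
pts=[(200,87),(324.5,88),(204,201),(320,200)] #left=-x world= board +y
print(fitboard('w2',[pts[3],pts[2],pts[1],pts[0]],[2,3,4,5],20,1.67,(650,-97)))
E
python3 -m creep '[{"dp":[1.5,1,35],"angular":[0,0,0],"fingers":50},{"dp":[1.5,1,55],"angular":[0,0,0],"fingers":50},{"dp":[1.5,1,55],"angular":[0,0,0],"fingers":50}]'
```

```text
[656.8 -66.8  60. ]
[ 663.5 -130.8   60. ]
(array([ 661.08468689, -101.6158209 ,    1.66467257]), array([ 1.6,  2.1, -1.5,  1.2,  1.6, -1.7, -1.6, -1.1]))
clock: 2.75
eef_pos: [660.0, -101.7, 26.0]
tcp_rot: [-3.14, -0.0, 1.663]
contact_force: [-1.2, 0.7, 0.2]
opening: 0.585
```

```bash
python3 -m creep '[{"dp":[0,0,0],"angular":[0,0,0],"fingers":0},{"dp":[0,0,0],"angular":[0,0,0],"fingers":0},{"dp":[0,0,0],"angular":[0,0,0],"fingers":0},{"dp":[0,0,0],"angular":[0,0,0],"fingers":0},{"dp":[0,0,0],"angular":[0,0,0],"fingers":0}]' 100; python3 -m creep '[{"dp":[0,0,-10],"angular":[0,0,0],"fingers":0},{"dp":[0,0,-35],"angular":[0,0,0],"fingers":0},{"dp":[0,0,-65],"angular":[0,0,0],"fingers":0},{"dp":[0,0,-75],"angular":[0,0,0],"fingers":0},{"dp":[0,0,-75],"angular":[0,0,0],"fingers":0}]'; python3 look.py w3;python3 go.py 537 199 110 3.17
```

```text
clock: 3.17
eef_pos: [662.2, -101.8, 29.7]
tcp_rot: [3.139, 0.001, 1.664]
contact_force: [-2.7, -0.8, 10.1]
opening: 0.15
clock: 3.58
eef_pos: [663.2, -101.7, 105.6]
tcp_rot: [3.135, 0.002, 1.664]
contact_force: [0.7, -0.1, -6.3]
opening: 0.147
3.5833 [ 663.2 -101.7  105.6] [3.135e+00 2.000e-03 1.664e+00]
t 3.63 tcp [ 661.8 -101.5  103.2] [3.138e+00 1.000e-03 1.664e+00] F [-1.1 -0.3 -6. ] op 12.5 q [-0.15  0.55  1.63  0.    0.95 -0.25]
dp [310.8, -96.3, -7.4] ang [0.002, 0.003, -1.506] rows 13.0
```

View pics/w3.png

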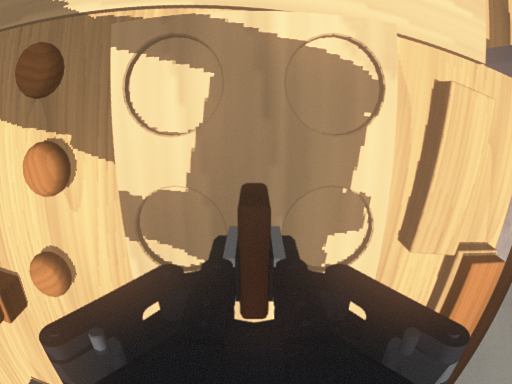

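```bash
python3 go.py 560 -60 250 3.17;  python3 -m creep '[{"dp":[42,-102,-147],"angular":[0,0,-0.6],"fingers":0},{"dp":[42,-102,-147],"angular":[0,0,-0.6],"fingers":0},{"dp":[42,-102,-147],"angular":[0,0,-0.6],"fingers":0},{"dp":[42,-102,-147],"angular":[0,0,-0.6],"fingers":0},{"dp":[42,-102,-147],"angular":[0,0,-0.6],"fingers":0}]';python3 go.py 560 -60 250 3.17
```

```text
t 3.63 tcp [ 661.8 -101.5  103.2] [3.138e+00 1.000e-03 1.664e+00] F [-1.1 -0.3 -6. ] op 12.5 q [-0.15  0.55  1.63  0.    0.95 -0.25]
dp [50.6, -97.0, -147.1] ang [0.002, 0.003, -1.506] rows 13.0
clock: 4.05
eef_pos: [553.0, -68.2, 250.6]
tcp_rot: [3.142, -0.0, 2.27]
contact_force: [1.1, 0.5, -6.0]
opening: 0.151
t 4.05 tcp [553.  -68.2 250.6] [ 3.142 -0.     2.27 ] F [ 1.1  0.5 -6. ] op 12.9 q [-0.13  0.23  1.76  0.    1.15 -0.83]
dp [1.8, 10.7, 0.6] ang [0.0, -0.0, -0.9] rows 8.0
```

```bash
 python3 -m creep '[{"dp":[2,11,0],"angular":[0,0,-0.6],"fingers":0},{"dp":[2,11,0],"angular":[0,0,-0.6],"fingers":0},{"dp":[2,11,0],"angular":[0,0,-0.6],"fingers":0},{"dp":[2,11,0],"angular":[0,0,-0.6],"fingers":0},{"dp":[2,11,0],"angular":[0,0,-0.6],"fingers":0}]'>/dev/null; python3 -m creep '[{"dp":[0,0,0],"angular":[0,0,-0.12],"fingers":0},{"dp":[0,0,0],"angular":[0,0,-0.24],"fingers":0},{"dp":[0,0,0],"angular":[0,0,-0.3],"fingers":0},{"dp":[0,0,0],"angular":[0,0,-0.3],"fingers":0},{"dp":[0,0,0],"angular":[0,0,-0.3],"fingers":0}]'; python3 go.py 560 -60 250 3.17; python3 look.py w4; python3 -c "
from h import *
cv2.imwrite('pics/top1.png',optics.grab_frame('top'))"
```

```text
clock: 4.88
eef_pos: [561.6, -60.3, 247.0]
tcp_rot: [3.141, -0.003, -3.122]
contact_force: [0.2, -0.2, -5.1]
opening: 0.148
t 4.88 tcp [561.6 -60.3 247. ] [ 3.141e+00 -3.000e-03 -3.122e+00] F [ 0.2 -0.2 -5.1] op 12.6 q [-0.11  0.25  1.75  0.    1.15 -1.7 ]
dp [1.6, 0.4, -3.0] ang [0.0, -0.003, -0.009] rows 1.0
4.8833 [561.6 -60.3 247. ] [ 3.141e+00 -3.000e-03 -3.122e+00]
```

View pics/w4.png

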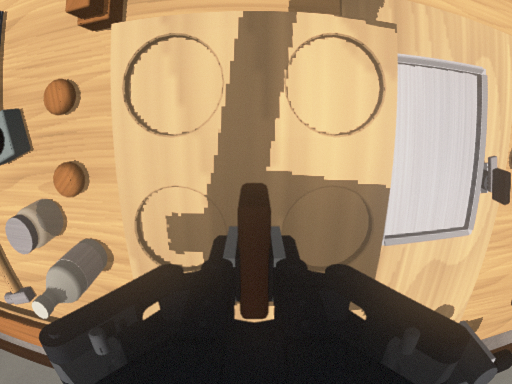

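View pics/top1.png

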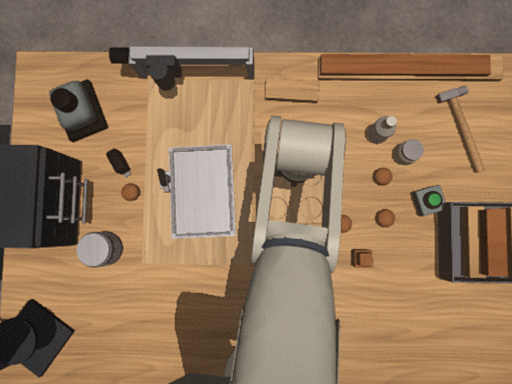

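```bash
python3 - <<'E'
from h import *
t=cv2.imread('pics/top0.png'); crop(t,160,138,242,244,7,'t_f.png')
w=cv2.imread('pics/w4.png'); crop(w,375,40,512,260,3,'w4c.png')
E
```

```text
(no output)
```

View pics/t_f.png

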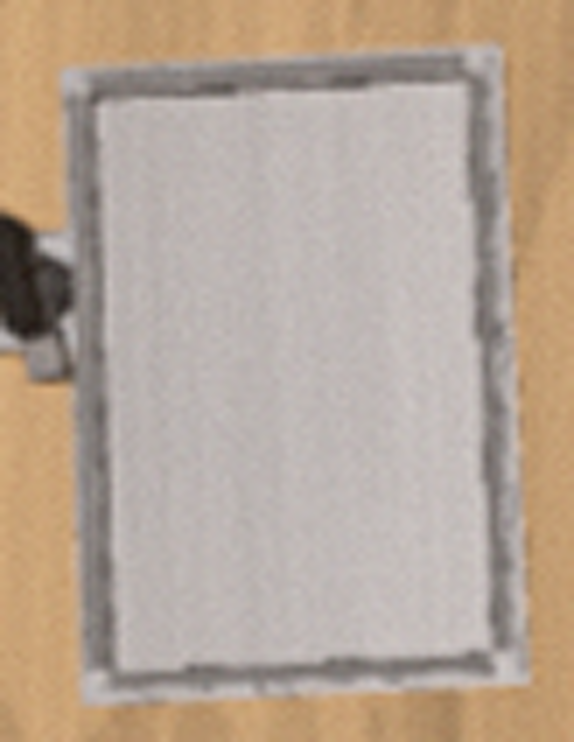

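View pics/w4c.png

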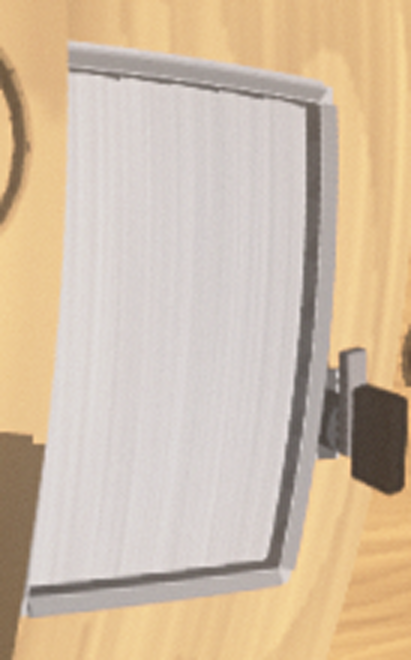

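```bash
python3 - <<'E'
from fit import *
o=[160,138]
def pr(n,pts,z,k,o,s=None):
    P=np.array([plane(n,np.array(p)/k+o,z,s) for p in pts]); print(P[:,:2].round(1).tolist()); return P
P=pr('top',[(65,72),(503,47),(527,682),(85,704)],34,7,o)
print(P.mean(0), np.linalg.norm(P[0]-P[1]),np.linalg.norm(P[0]-P[3]), np.arctan2(*(P[0]-P[3])[[1,0]]),np.arctan2(*(P[1]-P[2])[[1,0]]))
pr('top',[(101,98),(118,671)],16,7,o)
pr('top',[(468,83),(492,655)],28,7,o)
s=pickle.load(open('pics/w4.pkl','rb'))
pr('wrist',[(303,104),(268,562)],16,3,[375,40],s)
pr('wrist',[(333,95),(290,572)],34,3,[375,40],s)
E
```

```text
[[662.1, 297.9], [674.5, 111.7], [406.9, 96.6], [395.3, 281.2]]
[534.69245978 196.8518126   34.        ] 186.58952359645062 267.4073684609936 0.062468266981420766 0.05618169248949732
[[654.3, 286.1], [409.0, 271.5]]
[[660.0, 126.9], [417.9, 112.0]]
[[410.4, 272.3], [656.4, 290.6]]
[[405.4, 278.0], [655.1, 292.9]]
```

```bash
python3 - <<'E'
from fit import *
w=cv2.imread('pics/w4.png'); crop(w,105,5,405,275,2.6,'w4b.png')
E
```

```text
(no output)
```

View pics/w4b.png

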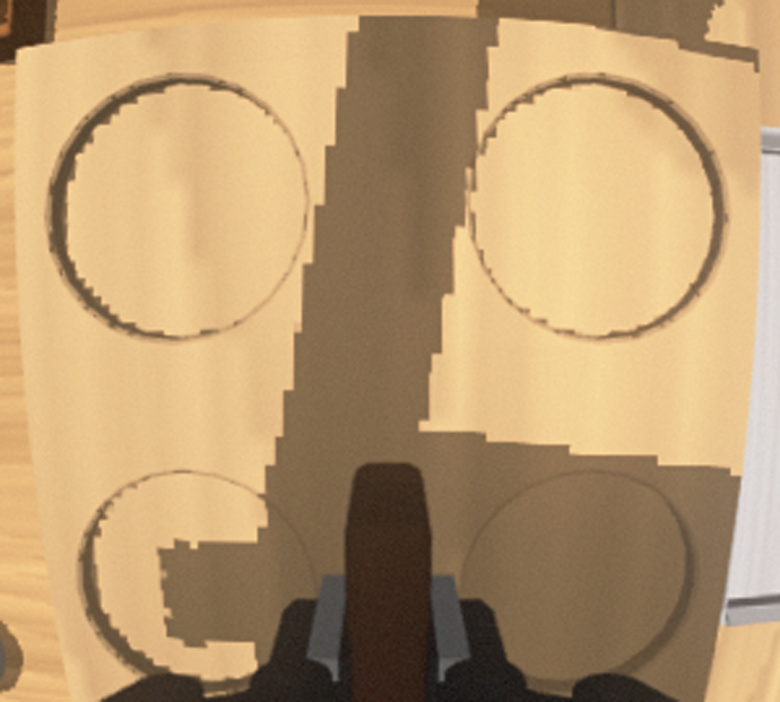

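```bash
python3 - <<'E'
from fit import *
s=pickle.load(open('pics/w4.pkl','rb'))
s0=dict(s); s0['eef_pos']=np.zeros(3); s0['tcp_rot']=np.zeros(3)
pts=np.array([(177,206),(598,206),(197,580),(578,577),(17,50),(760,60)])/2.6+[105,5]
# tool frame: image right = tool +y, image up= tool +x
L=np.array([(82,-43),(82,43),(0,-43),(0,43),(120,-78),(120,78)])
def f(p):
    c,sn=np.cos(p[2]),np.sin(p[2])
    return np.concatenate([proj('wrist',[p[0]+c*w[0]-sn*w[1],p[1]+sn*w[0]+c*w[1],p[3]],s0)-q for w,q in zip(L,pts)])
o=least_squares(f,[0,0,0,8],x_scale=[10,10,.1,10]); print(o.x,f(o.x).round(1))
E
```

```text
[ 1.83979704e+00 -1.28378285e+00  5.68871621e-03  1.33454977e+01] [-0.2 -0.5  0.9  0.4 -0.8  1.   0.1  2.8  3.4 -0.4 -3.  -2.8]
```

```bash
python3 go.py 539 199 140 3.205; python3 -m creep '[{"dp":[6,-260,107],"angular":[0,0,-0.05],"fingers":0},{"dp":[6,-260,107],"angular":[0,0,-0.05],"fingers":0},{"dp":[6,-260,107],"angular":[0,0,-0.05],"fingers":0},{"dp":[6,-260,107],"angular":[0,0,-0.05],"fingers":0},{"dp":[6,-260,107],"angular":[0,0,-0.05],"fingers":0}]'; python3 go.py 539 199 140 3.205
```

```text
t 4.98 tcp [562.  -60.4 247.6] [ 3.141e+00 -1.000e-03 -3.122e+00] F [-0.1  0.7 -6.4] op 12.3 q [-0.11  0.25  1.74  0.    1.15 -1.7 ]
dp [17.7, 259.8, 107.7] ang [0.0, -0.001, -0.043] rows 7.0
clock: 5.4
eef_pos: [562.0, -254.7, 168.3]
tcp_rot: [3.142, -0.0, -3.071]
contact_force: [0.9, 0.8, -6.6]
opening: 0.145
t 5.4 tcp [ 562.  -254.7  168.3] [ 3.142 -0.    -3.071] F [ 0.9  0.8 -6.6] op 12.4 q [-0.43  0.4   1.71  0.    1.03 -2.07]
dp [-9.2, 454.2, 28.3] ang [0.0, -0.0, 0.007] rows 11.0
```

I typed that row with the y sign reversed, so the board went the wrong way. I'll check for harm before going on.

```bash
python3 look.py w5; python3 -c "
from h import *
cv2.imwrite('pics/s5.png',optics.grab_frame('scene'))"
```

```text
5.4 [ 562.  -254.7  168.3] [ 3.142 -0.    -3.071]
```

View pics/w5.png

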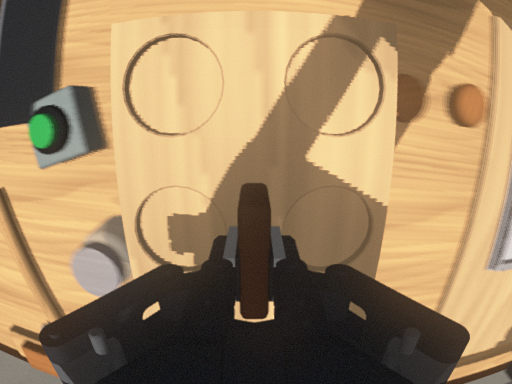

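View pics/s5.png

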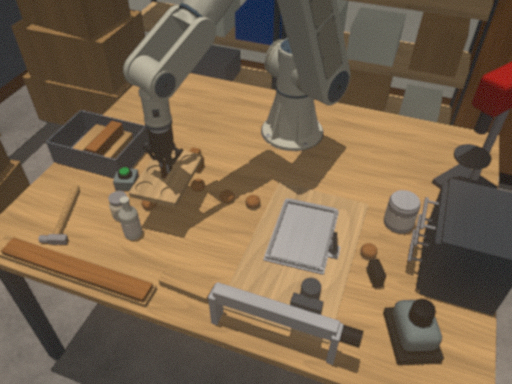

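The glue bottle and the other bystanders stand where they were. I'll lift, then go to the frame.

```bash
python3 -m creep '[{"dp":[0,0,-40],"angular":[0,0,0],"fingers":0},{"dp":[0,0,-70],"angular":[0,0,0],"fingers":0},{"dp":[0,30,-70],"angular":[0,0,0],"fingers":0},{"dp":[0,65,-70],"angular":[0,0,0],"fingers":0},{"dp":[0,100,-70],"angular":[0,0,0],"fingers":0}]'; python3 go.py 539 199 140 3.205
```

```text
clock: 5.92
eef_pos: [555.0, -152.6, 239.7]
tcp_rot: [-3.142, 0.001, -3.073]
contact_force: [0.8, 1.5, -8.1]
opening: 0.15
t 5.92 tcp [ 555.  -152.6  239.7] [-3.142e+00  1.000e-03 -3.073e+00] F [ 0.8  1.5 -8.1] op 12.8 q [-0.27  0.27  1.73  0.    1.14 -1.91]
dp [-8.1, 351.9, 99.7] ang [-0.0, 0.001, 0.005] rows 9.0
```

```bash
python3 -m creep '[{"dp":[-8,40,0],"angular":[0,0,0],"fingers":0},{"dp":[-8,80,0],"angular":[0,0,0],"fingers":0},{"dp":[-8,120,0],"angular":[0,0,0],"fingers":0},{"dp":[-8,160,0],"angular":[0,0,0],"fingers":0},{"dp":[-8,200,0],"angular":[0,0,0],"fingers":0}]'; python3 -m creep '[{"dp":[0,36,20],"angular":[0,0,0],"fingers":0},{"dp":[0,72,40],"angular":[0,0,0],"fingers":0},{"dp":[0,108,70],"angular":[0,0,0],"fingers":0},{"dp":[0,144,95],"angular":[0,0,0],"fingers":0},{"dp":[0,152,95],"angular":[0,0,0],"fingers":0}]'; python3 go.py 539 199 85 3.205
```

```text
clock: 6.33
eef_pos: [548.0, 48.7, 239.2]
tcp_rot: [3.141, -0.0, -3.071]
contact_force: [1.2, 0.1, -6.6]
opening: 0.147
clock: 6.75
eef_pos: [534.7, 201.4, 140.3]
tcp_rot: [-3.142, -0.005, -3.069]
contact_force: [-1.8, 0.2, -7.0]
opening: 0.143
t 6.75 tcp [534.7 201.4 140.3] [-3.142 -0.005 -3.069] F [-1.8  0.2 -7. ] op 12.2 q [ 0.36  0.38  1.83  0.    0.94 -1.29]
dp [-4.4, -2.7, 55.3] ang [-0.0, -0.005, 0.009] rows 2.0
```

```bash
python3 -m creep '[{"dp":[-4,-2.5,25],"angular":[0,0,0.009],"fingers":0},{"dp":[-4,-2.5,50],"angular":[0,0,0.009],"fingers":0},{"dp":[-4,-2.5,55],"angular":[0,0,0.009],"fingers":0},{"dp":[-4,-2.5,55],"angular":[0,0,0.009],"fingers":0}]'; python3 go.py 539 199 85 3.205; python3 look.py w6
```

```text
clock: 7.08
eef_pos: [540.3, 195.6, 87.7]
tcp_rot: [-3.14, -0.004, -3.079]
contact_force: [-0.2, -0.1, -5.9]
opening: 0.149
t 7.08 tcp [540.3 195.6  87.7] [-3.14  -0.004 -3.079] F [-0.2 -0.1 -5.9] op 12.7 q [ 0.34  0.45  1.85  0.    0.84 -1.29]
dp [1.1, 3.5, 2.7] ang [-0.001, -0.004, -0.001] rows 1.0
7.0833 [540.3 195.6  87.7] [-3.14  -0.004 -3.079]
```

View pics/w6.png

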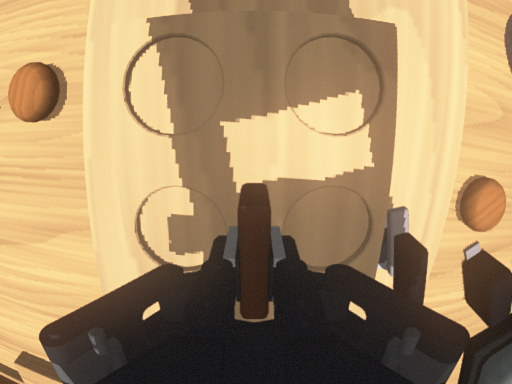

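```bash
python3 -m creep '[{"dp":[0,0,0],"angular":[0,0,0],"fingers":0},{"dp":[0,0,0],"angular":[0,0,0],"fingers":0}]'; python3 go.py 539 199 85 3.205;python3 -c "
from h import *
i=optics.grab_frame('scene');crop(i,220,150,380,310,4,'s6.png');i=optics.grab_frame('top');crop(i,140,120,260,260,5,'t6.png')"
```

```text
clock: 7.3
eef_pos: [543.1, 196.2, 91.0]
tcp_rot: [3.141, 0.003, -3.079]
contact_force: [-0.2, 0.2, -6.4]
opening: 0.149
t 7.3 tcp [543.1 196.2  91. ] [ 3.141e+00  3.000e-03 -3.079e+00] F [-0.2  0.2 -6.4] op 12.7 q [ 0.34  0.45  1.85  0.    0.84 -1.29]
dp [3.9, 3.0, 6.0] ang [0.001, 0.003, -0.001] rows 1.0
```

View pics/s6.png

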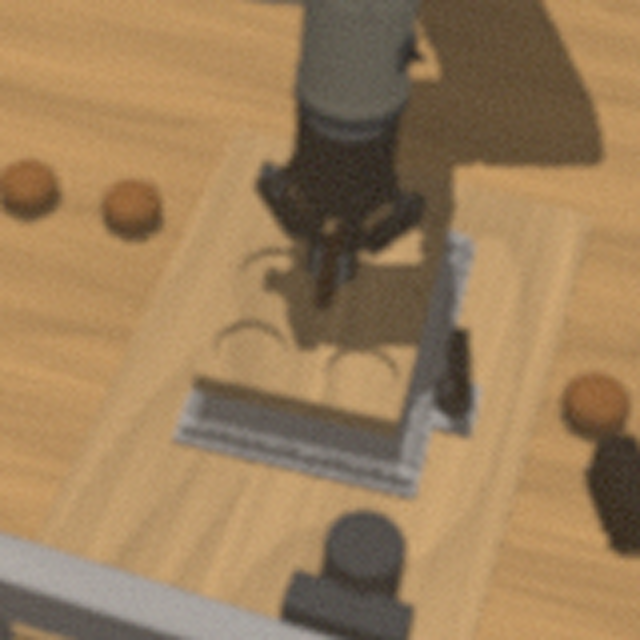

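View pics/t6.png

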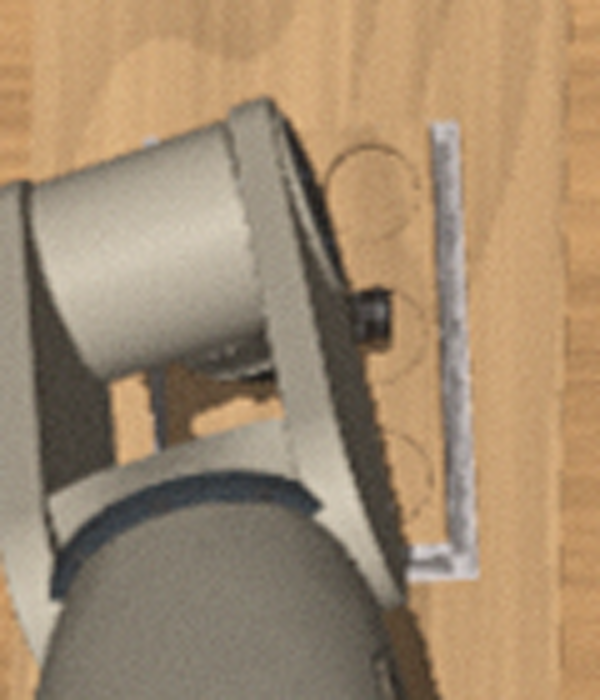

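```bash
python3 go.py 539 199 70 3.205; python3 -m creep '[{"dp":[3,3,7],"angular":[0,0,0],"fingers":0},{"dp":[3,3,14],"angular":[0,0,0],"fingers":0},{"dp":[3,3,18],"angular":[0,0,0],"fingers":0},{"dp":[3,3,18],"angular":[0,0,0],"fingers":0},{"dp":[3,3,18],"angular":[0,0,0],"fingers":0}]'; python3 go.py 539 199 70 3.205; python3 look.py w7;python3 go.py 539 199 70 3.205
```

```text
t 7.4 tcp [542.8 196.2  90.7] [ 3.141e+00  2.000e-03 -3.079e+00] F [-0.1 -0.1 -6.8] op 12.6 q [ 0.34  0.45  1.85  0.    0.84 -1.29]
dp [3.6, 3.0, 20.7] ang [0.001, 0.002, -0.001] rows 1.0
clock: 7.82
eef_pos: [538.3, 198.8, 70.7]
tcp_rot: [-3.141, -0.001, -3.078]
contact_force: [0.8, -0.8, -6.4]
opening: 0.143
t 7.82 tcp [538.3 198.8  70.7] [-3.141e+00 -1.000e-03 -3.078e+00] F [ 0.8 -0.8 -6.4] op 12.3 q [ 0.35  0.47  1.87  0.    0.8  -1.28]
dp [-0.7, 0.1, 0.7] ang [-0.0, -0.001, -0.0] rows 1.0
7.8167 [538.3 198.8  70.7] [-3.141e+00 -1.000e-03 -3.078e+00]
t 7.87 tcp [538.6 198.9  71. ] [-3.141 -0.    -3.078] F [ 0.3 -0.1 -6.6] op 12.6 q [ 0.35  0.47  1.86 -0.    0.8  -1.28]
dp [-0.4, 0.1, 1.0] ang [-0.0, -0.0, -0.0] rows 1.0
```

View pics/w7.png

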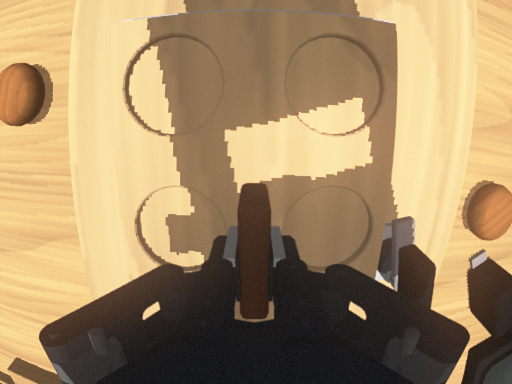

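```bash
python3 -m creep '[{"dp":[0,0,4],"angular":[0,0,0],"fingers":0},{"dp":[0,0,7],"angular":[0,0,0],"fingers":0},{"dp":[0,0,7],"angular":[0,0,0],"fingers":0},{"dp":[0,0,7],"angular":[0,0,0],"fingers":0}]'; python3 look.py w8;python3 go.py 539 199 60 3.205
```

```text
clock: 8.2
eef_pos: [538.5, 198.8, 64.0]
tcp_rot: [-3.141, -0.001, -3.078]
contact_force: [-0.6, 0.0, -6.7]
opening: 0.147
8.2 [538.5 198.8  64. ] [-3.141e+00 -1.000e-03 -3.078e+00]
t 8.25 tcp [538.6 198.9  64.2] [-3.142 -0.    -3.078] F [-0.  -0.1 -6.2] op 12.5 q [ 0.35  0.48  1.87  0.    0.79 -1.28]
dp [-0.4, 0.1, 4.2] ang [-0.0, -0.0, -0.0] rows 1.0
```

View pics/w8.png

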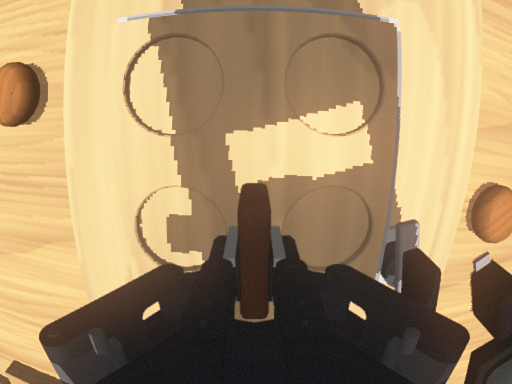

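```bash
python3 - <<'E'
from h import *
w=cv2.imread('pics/w8.png'); crop(w,95,0,195,60,7,'w8a.png'); crop(w,340,0,440,100,6,'w8b.png')
E
```

```text
(no output)
```

View pics/w8a.png

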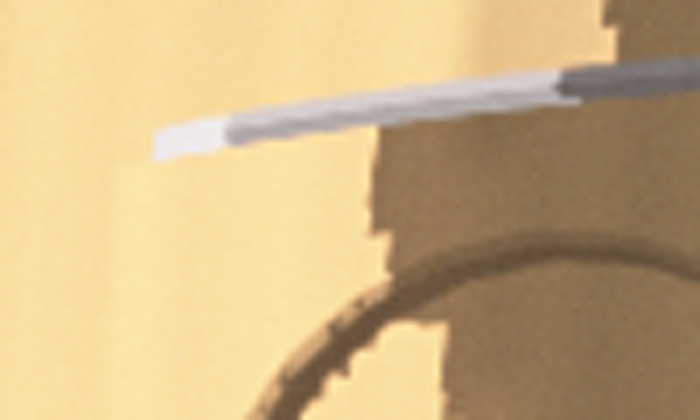

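View pics/w8b.png

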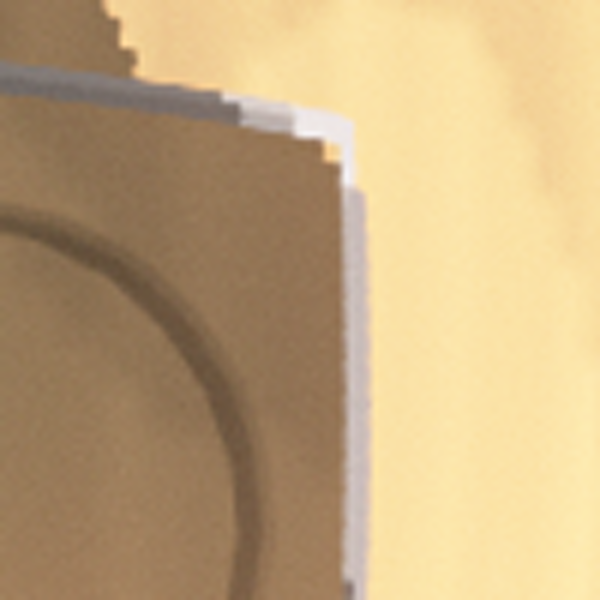

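```bash
python3 - <<'E'
from fit import *
s=pickle.load(open('pics/w8.pkl','rb'))
for z in (34,28):
  A=plane('wrist',(117,20),z,s);B=plane('wrist',(399,18.7),z,s); print(A,B,np.linalg.norm(A-B),np.arctan2(*(B-A)[[1,0]])-np.pi/2)
for z in(51,56):
  A=plane('wrist',(111.5,24),z,s);B=plane('wrist',(397,28),z,s); print(A,B,np.linalg.norm(A-B))
  A=plane('wrist',(174,84),z,s);B=plane('wrist',(335,85),z,s); print(A,B,np.linalg.norm(A-B))
E
```

```text
[413.90941219 105.18597064  34.        ] [401.0748759  279.77061932  34.        ] 175.05577647541074 0.0733826830888713
[412.03222506 102.12010249  28.        ] [398.75130902 282.77673152  28.        ] 181.14414245327094 0.07338268308887153
[421.29694359 110.55295427  51.        ] [413.76194574 270.01464844  51.        ] 159.63961945212128
[457.44515276 150.51676059  51.        ] [452.66881107 235.08753555  51.        ] 84.70554537350691
[422.79475061 113.21457501  56.        ] [415.50201223 267.54937916  56.        ] 154.50700892054977
[457.78075031 151.8934957   56.        ] [453.15797389 233.745216    56.        ] 81.98215768466969
```

```bash
python3 -m creep '[{"dp":[-1,2.5,0],"angular":[0,0,-0.004],"fingers":0},{"dp":[-1,2.5,3],"angular":[0,0,-0.004],"fingers":0},{"dp":[-1,2.5,6],"angular":[0,0,-0.004],"fingers":0},{"dp":[-1,2.5,6],"angular":[0,0,-0.004],"fingers":0}]'; python3 look.py w9;python3 go.py 540 201.5 50 3.21
```

```text
clock: 8.58
eef_pos: [539.1, 201.4, 57.6]
tcp_rot: [-3.141, -0.001, -3.074]
contact_force: [-1.1, -0.1, -6.8]
opening: 0.148
8.5833 [539.1 201.4  57.6] [-3.141e+00 -1.000e-03 -3.074e+00]
t 8.63 tcp [539.1 201.4  57.8] [-3.141e+00 -1.000e-03 -3.074e+00] F [ 0.3 -0.5 -6.5] op 12.2 q [ 0.35  0.5   1.87 -0.    0.78 -1.28]
dp [-0.9, 0.1, 7.8] ang [-0.0, -0.001, -0.001] rows 1.0
```

View pics/w9.png

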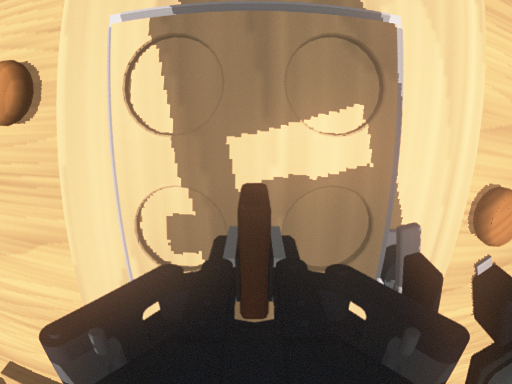

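```bash
for i in 1; do python3 -m creep '[{"dp":[-0.5,0,2],"angular":[0,0,0],"fingers":0},{"dp":[-0.5,0,4],"angular":[0,0,0],"fingers":0},{"dp":[-0.5,0,4],"angular":[0,0,0],"fingers":0}]'; python3 -m creep '[{"dp":[0,0,2],"angular":[0,0,0],"fingers":0},{"dp":[0,0,4],"angular":[0,0,0],"fingers":0},{"dp":[0,0,4],"angular":[0,0,0],"fingers":0}]'; done; python3 look.py w10
```

```text
clock: 8.88
eef_pos: [539.8, 201.4, 53.9]
tcp_rot: [-3.141, -0.0, -3.074]
contact_force: [-0.2, -0.5, -5.5]
opening: 0.144
clock: 9.13
eef_pos: [539.8, 201.4, 49.9]
tcp_rot: [-3.141, -0.001, -3.074]
contact_force: [-0.5, -0.5, -5.4]
opening: 0.155
9.1333 [539.8 201.4  49.9] [-3.141e+00 -1.000e-03 -3.074e+00]
```

View pics/w10.png

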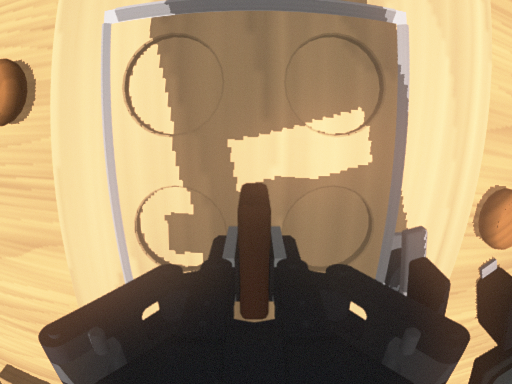

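```bash
python3 -m creep '[{"dp":[0,0,2],"angular":[0,0,0],"fingers":0},{"dp":[0,0,3],"angular":[0,0,0],"fingers":0},{"dp":[0,0,3],"angular":[0,0,0],"fingers":0}]'; python3 -m creep '[{"dp":[0,0,2],"angular":[0,0,0],"fingers":0},{"dp":[0,0,3],"angular":[0,0,0],"fingers":0},{"dp":[0,0,3],"angular":[0,0,0],"fingers":0}]'
```

```text
clock: 9.43
eef_pos: [539.8, 201.4, 47.0]
tcp_rot: [-3.141, -0.0, -3.074]
contact_force: [-0.1, 0.5, -5.8]
opening: 0.145
clock: 9.68
eef_pos: [540.2, 201.6, 45.7]
tcp_rot: [3.141, 0.0, -3.074]
contact_force: [-4.9, -2.1, 11.3]
opening: 0.148
```

```bash
python3 -m creep '[{"dp":[0,0,-1],"angular":[0,0,0],"fingers":40},{"dp":[0,0,-1],"angular":[0,0,0],"fingers":40},{"dp":[0,0,-1],"angular":[0,0,0],"fingers":40},{"dp":[0,0,-1],"angular":[0,0,0],"fingers":40}]';python3 -m creep '[{"dp":[0,0,-25],"angular":[0,0,0],"fingers":40},{"dp":[0,0,-60],"angular":[0,0,0],"fingers":40},{"dp":[0,0,-100],"angular":[0,0,0],"fingers":40},{"dp":[0,0,-130],"angular":[0,0,0],"fingers":40},{"dp":[0,0,-130],"angular":[0,0,0],"fingers":40}]'; python3 look.py w11
```

```text
clock: 10.02
eef_pos: [540.4, 201.7, 45.5]
tcp_rot: [3.141, 0.001, -3.074]
contact_force: [-0.8, 0.1, -0.3]
opening: 0.471
clock: 10.43
eef_pos: [543.6, 202.8, 181.7]
tcp_rot: [3.139, 0.01, -3.074]
contact_force: [2.1, 0.6, 0.4]
opening: 0.471
10.4333 [543.6 202.8 181.7] [ 3.139  0.01  -3.074]
```

View pics/w11.png

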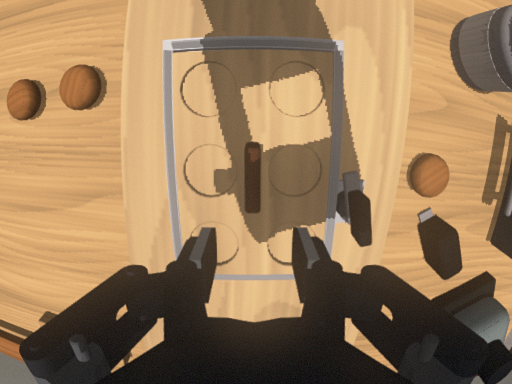

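```bash
python3 go.py 540 201 260 3.21; python3 look.py w12; python3 - <<'E'
from h import *
w=cv2.imread('pics/w12.png'); crop(w,150,25,390,280,3,'w12a.png')
E
```

```text
t 10.48 tcp [542.4 202.3 178.9] [ 3.14   0.007 -3.074] F [-0.5 -0.3 -0.5] op 40.3 q [ 0.35  0.33  1.79 -0.    1.01 -1.28]
dp [1.9, -1.0, -81.2] ang [0.002, 0.007, -0.001] rows 2.0
10.4833 [542.4 202.3 178.9] [ 3.14   0.007 -3.074]
```

View pics/w12a.png

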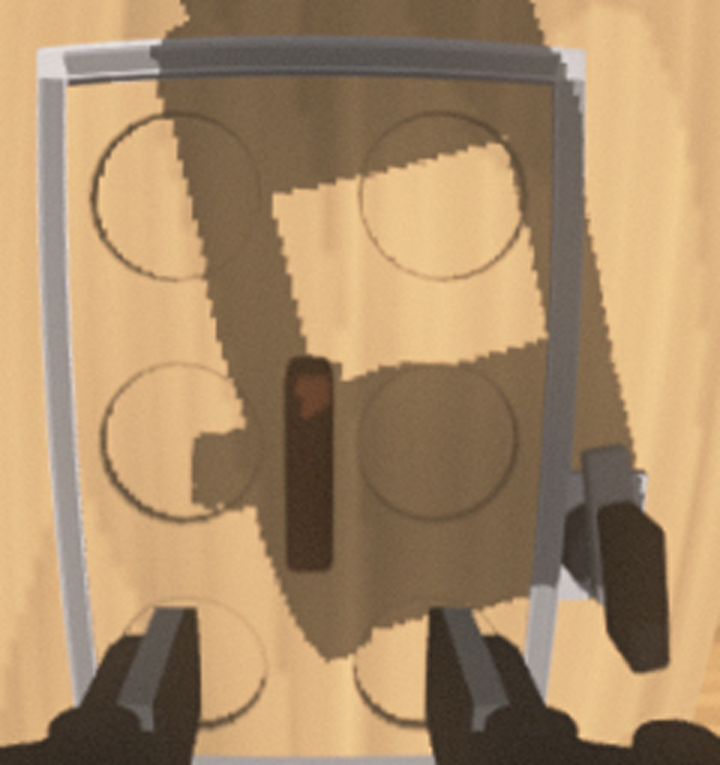

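```bash
python3 - <<'E'
from fit import *
s=pickle.load(open('pics/w12.pkl','rb'))
pts=[(176,197),(442,195),(181,443),(438,443)]
# image up=-x world. board x=world x yaw~.066; left image = -y
print(fitboard('w12',[pts[0],pts[1],pts[2],pts[3]],[0,1,2,3],36,0.066,(540,200),150,25,3))
for p,z in [((610,450),46),((603,505),79),((657,667),79),((632,587),79)]: print(plane('wrist',np.array(p)/3+[150,25],z,s).round(1))
E
```

```text
(array([5.37925300e+02, 2.00491492e+02, 6.88847886e-02]), array([-1.1, -0.8,  1. , -0.4, -0.5,  0.8,  0.6,  0.6]))
[530.2 299.1  46. ]
[539.8 287.2  79. ]
[592.6 316.1  79. ]
[565.3 301.4  79. ]
```

```bash
python3 go.py 620 300 200 3.21
```

```text
t 10.53 tcp [540.9 201.8 176.6] [ 3.141e+00  3.000e-03 -3.074e+00] F [ 0.  -1.  -1.3] op 39.7 q [ 0.35  0.34  1.79  0.    1.01 -1.28]
dp [-85.6, 92.7, -23.1] ang [0.001, 0.003, -0.001] rows 4.0
```

```bash
python3 -m creep '[{"dp":[-86,93,-23],"angular":[0,0,0],"fingers":40},{"dp":[-86,93,-23],"angular":[0,0,0],"fingers":40},{"dp":[-86,93,-23],"angular":[0,0,0],"fingers":40},{"dp":[-86,93,-23],"angular":[0,0,0],"fingers":40},{"dp":[-86,93,-23],"angular":[0,0,0],"fingers":40}]';python3 -m creep '[{"dp":[0,0,0],"angular":[0,0,0],"fingers":40},{"dp":[0,0,0],"angular":[0,0,0],"fingers":40}]'; python3 look.py w13; python3 - <<'E'
from h import *
w=cv2.imread('pics/w13.png'); crop(w,150,25,390,280,3,'w13a.png')
E
```

```text
clock: 10.95
eef_pos: [620.0, 301.6, 196.1]
tcp_rot: [-3.141, -0.002, -3.073]
contact_force: [0.2, -0.5, 0.0]
opening: 0.468
clock: 11.12
eef_pos: [618.1, 298.8, 196.4]
tcp_rot: [-3.14, -0.003, -3.075]
contact_force: [-1.2, -0.6, -0.2]
opening: 0.464
11.1167 [618.1 298.8 196.4] [-3.140e+00 -3.000e-03 -3.075e+00]
```

View pics/w13a.png

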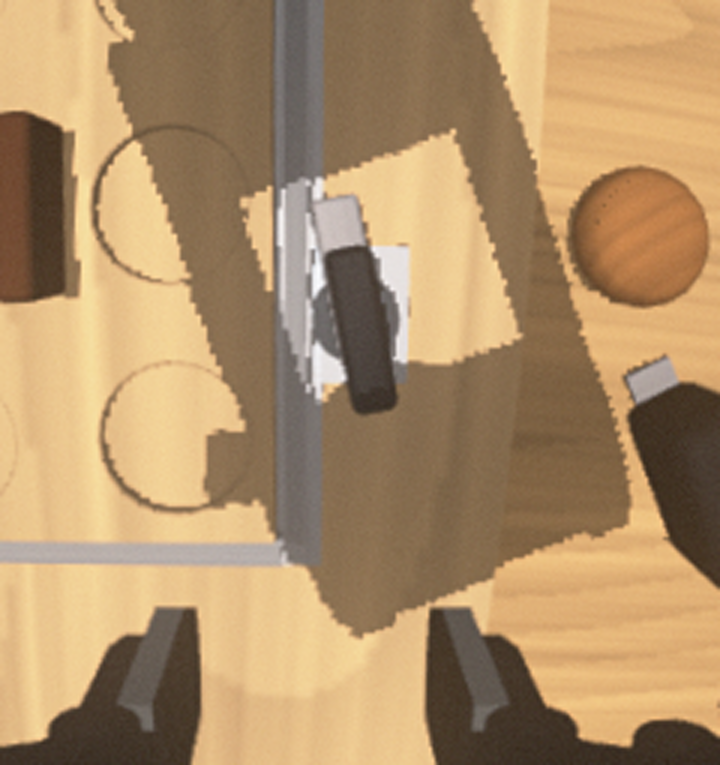

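```bash
python3 - <<'E'
from fit import *
s=pickle.load(open('pics/w13.pkl','rb'))
for p,z in [((348,247),79),((377,410),79),((362,328),79),((335,198),46),((357,318),40),((285,562),34)]: print(plane('wrist',np.array(p)/3+[150,25],z,s).round(1))
for z in(70,79,88):
  A=plane('wrist',np.array((350,248))/3+[150,25],z,s);B=plane('wrist',np.array((376,408))/3+[150,25],z,s);print(z,np.linalg.norm(A-B),np.arctan2(*(A-B)[[1,0]]))
E
```

```text
[547.3 303.3  79. ]
[594.6 315.4  79. ]
[570.6 309.1  79. ]
[531.4 299.3  46. ]
[570.8 309.5  40. ]
[660.9 290.5  34. ]
70 49.508266216434095 -2.906926977298877
79 47.85261806729592 -2.9069269772988764
88 46.19696991815787 -2.9069269772988755
```

```bash
python3 go.py 570.7 309.3 110 -2.907
```

```text
t 11.17 tcp [618.3 298.8 197. ] [-3.140e+00 -2.000e-03 -3.075e+00] F [ 0.1 -0.4 -0.6] op 40.3 q [ 0.45  0.48  1.52 -0.    1.15 -1.19]
dp [46.6, 13.8, 87.1] ang [-0.001, -0.003, -0.168] rows 3.0
```

```bash
python3 -m creep '[{"dp":[46.6,13.8,20],"angular":[0,0,-0.09],"fingers":40},{"dp":[46.6,13.8,50],"angular":[0,0,-0.168],"fingers":40},{"dp":[46.6,13.8,85],"angular":[0,0,-0.168],"fingers":40},{"dp":[46.6,13.8,87],"angular":[0,0,-0.168],"fingers":40},{"dp":[46.6,13.8,87],"angular":[0,0,-0.168],"fingers":40}]'; python3 -m creep '[{"dp":[0,0,0],"angular":[0,0,0],"fingers":40},{"dp":[0,0,0],"angular":[0,0,0],"fingers":40}]'; python3 go.py 570.7 309.3 52 -2.907; python3 look.py w14
```

```text
clock: 11.58
eef_pos: [570.5, 309.2, 109.8]
tcp_rot: [-3.14, -0.004, -2.907]
contact_force: [-0.9, 0.2, 0.8]
opening: 0.468
clock: 11.75
eef_pos: [573.8, 311.0, 113.6]
tcp_rot: [3.141, 0.003, -2.907]
contact_force: [0.3, 0.1, 0.5]
opening: 0.467
t 11.75 tcp [573.8 311.  113.6] [ 3.141e+00  3.000e-03 -2.907e+00] F [0.3 0.1 0.5] op 39.9 q [ 0.49  0.52  1.67 -0.    0.96 -1.31]
dp [3.6, -1.0, 61.6] ang [0.001, 0.003, -0.0] rows 2.0
11.75 [573.8 311.  113.6] [ 3.141e+00  3.000e-03 -2.907e+00]
```

View pics/w14.png

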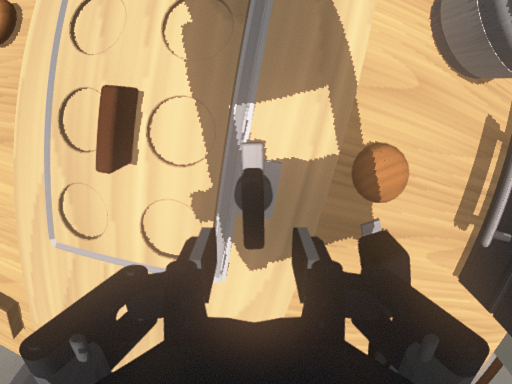

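```bash
python3 -m creep '[{"dp":[2,-0.5,25],"angular":[0,0,0],"fingers":40},{"dp":[2,-0.5,50],"angular":[0,0,0],"fingers":40},{"dp":[2,-0.5,60],"angular":[0,0,0],"fingers":40},{"dp":[2,-0.5,60],"angular":[0,0,0],"fingers":40},{"dp":[2,-0.5,60],"angular":[0,0,0],"fingers":40}]';  python3 go.py 570.7 309.3 52 -2.907; python3 look.py w15
```

```text
clock: 12.22
eef_pos: [570.8, 309.9, 52.0]
tcp_rot: [3.141, 0.0, -2.907]
contact_force: [0.1, 1.1, 1.2]
opening: 0.467
t 12.22 tcp [570.8 309.9  52. ] [ 3.141  0.    -2.907] F [0.1 1.1 1.2] op 39.9 q [ 0.5   0.59  1.7   0.    0.85 -1.31]
dp [0.2, -0.5, 0.0] ang [0.0, 0.0, 0.0] rows 1.0
12.2167 [570.8 309.9  52. ] [ 3.141  0.    -2.907]
```

View pics/w15.png

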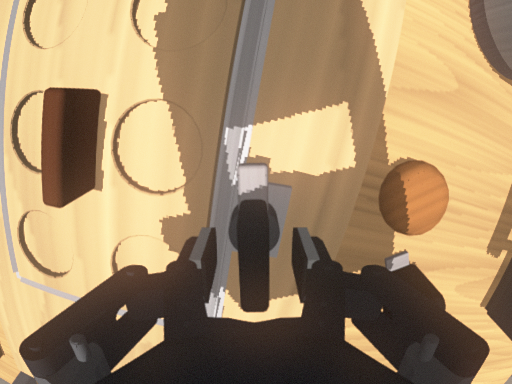

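```bash
python3 -m creep '[{"dp":[0,0,0],"angular":[0,0,0],"fingers":0},{"dp":[0,0,0],"angular":[0,0,0],"fingers":0},{"dp":[0,0,0],"angular":[0,0,0],"fingers":0},{"dp":[0,0,0],"angular":[0,0,0],"fingers":0}]' 30; python3 -m creep '[{"dp":[0,0,0],"angular":[0,0,-0.1],"fingers":0},{"dp":[0,0,0],"angular":[0,0,-0.2],"fingers":0},{"dp":[0,0,0],"angular":[0,0,-0.3],"fingers":0},{"dp":[0,0,0],"angular":[0,0,-0.4],"fingers":0},{"dp":[0,0,0],"angular":[0,0,-0.4],"fingers":0}]'
```

```text
clock: 12.6
eef_pos: [571.3, 309.8, 52.8]
tcp_rot: [3.142, 0.002, -2.906]
contact_force: [-0.5, -1.8, 6.0]
opening: 0.157
clock: 13.02
eef_pos: [571.4, 309.5, 52.8]
tcp_rot: [-3.14, 0.002, -2.5]
contact_force: [1.2, -3.8, 5.6]
opening: 0.158
```

Small forces and it turns freely; I'll continue.

```bash
python3 -m creep '[{"dp":[0,0,0],"angular":[0,0,-0.1],"fingers":0},{"dp":[0,0,0],"angular":[0,0,-0.2],"fingers":0},{"dp":[0,0,0],"angular":[0,0,-0.3],"fingers":0},{"dp":[0,0,0],"angular":[0,0,-0.4],"fingers":0},{"dp":[0,0,0],"angular":[0,0,-0.4],"fingers":0}]'; python3 -m creep '[{"dp":[0,0,0],"angular":[0,0,-0.1],"fingers":0},{"dp":[0,0,0],"angular":[0,0,-0.2],"fingers":0},{"dp":[0,0,0],"angular":[0,0,-0.3],"fingers":0},{"dp":[0,0,0],"angular":[0,0,-0.4],"fingers":0},{"dp":[0,0,0],"angular":[0,0,-0.4],"fingers":0}]'; python3 -c "
from h import *;s=r.sense();print(s['qpos'].round(2),s['wrist_torque'].round(2))"
```

```text
clock: 13.43
eef_pos: [571.7, 309.3, 52.8]
tcp_rot: [-3.139, 0.001, -2.1]
contact_force: [2.1, -5.6, 5.6]
opening: 0.162
clock: 13.85
eef_pos: [572.0, 309.2, 52.9]
tcp_rot: [-3.139, 0.0, -1.7]
contact_force: [3.1, -5.4, 5.3]
opening: 0.157
[ 0.49  0.59  1.7  -0.    0.85 -2.52] [-0.91 -0.41  0.07]
```

```bash
python3 -m creep '[{"dp":[0,0,0],"angular":[0,0,-0.05],"fingers":0},{"dp":[0,0,0],"angular":[0,0,-0.09],"fingers":0},{"dp":[0,0,0],"angular":[0,0,-0.09],"fingers":0}]'; python3 -c "
from h import *;s=r.sense();print(s['qpos'].round(2),s['wrist_torque'].round(2))"
```

```text
clock: 14.1
eef_pos: [572.0, 309.2, 52.8]
tcp_rot: [-3.138, 0.0, -1.614]
contact_force: [3.4, -5.8, 3.9]
opening: 0.16
[ 0.49  0.59  1.7  -0.    0.85 -2.6 ] [-0.88 -0.48  0.02]
```

```bash
python3 -m creep '[{"dp":[0,0,0],"angular":[0,0,-0.04],"fingers":0},{"dp":[0,0,0],"angular":[0,0,-0.08],"fingers":0},{"dp":[0,0,0],"angular":[0,0,-0.08],"fingers":0}]'; python3 -c "
from h import *;s=r.sense();print(s['qpos'].round(2),s['wrist_torque'].round(2))"
```

```text
clock: 14.35
eef_pos: [572.1, 309.2, 52.8]
tcp_rot: [-3.138, -0.0, -1.534]
contact_force: [3.8, -6.0, 4.2]
opening: 0.161
[ 0.49  0.59  1.7  -0.    0.85 -2.68] [-0.85 -0.51  0.07]
```

```bash
python3 -m creep '[{"dp":[0,0,0],"angular":[0,0,0],"fingers":45},{"dp":[0,0,0],"angular":[0,0,0],"fingers":45},{"dp":[0,0,0],"angular":[0,0,0],"fingers":45},{"dp":[0,0,-30],"angular":[0,0,0],"fingers":45},{"dp":[0,0,-60],"angular":[0,0,0],"fingers":45}]'; python3 -m creep '[{"dp":[0,0,-35],"angular":[0,0,0],"fingers":45},{"dp":[0,0,-70],"angular":[0,0,0],"fingers":45},{"dp":[0,0,-80],"angular":[0,0,0],"fingers":45},{"dp":[0,0,-80],"angular":[0,0,0],"fingers":45},{"dp":[0,0,-80],"angular":[0,0,0],"fingers":45}]';python3 look.py w16
```

```text
clock: 14.77
eef_pos: [568.6, 309.1, 110.1]
tcp_rot: [3.137, -0.002, -1.536]
contact_force: [0.6, -0.1, 0.1]
opening: 0.528
clock: 15.18
eef_pos: [570.2, 309.9, 191.3]
tcp_rot: [-3.141, 0.0, -1.536]
contact_force: [-0.9, -0.0, -0.6]
opening: 0.525
15.1833 [570.2 309.9 191.3] [-3.141  0.    -1.536]
```

View pics/w16.png

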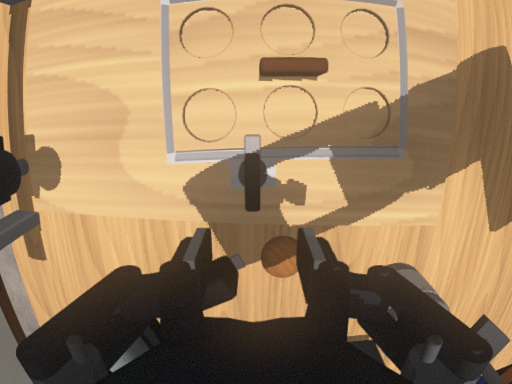

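```bash
python3 - <<'E'
from h import *
w=cv2.imread('pics/w16.png'); crop(w,155,0,415,220,3,'w16a.png')
E
```

```text
(no output)
```

View pics/w16a.png

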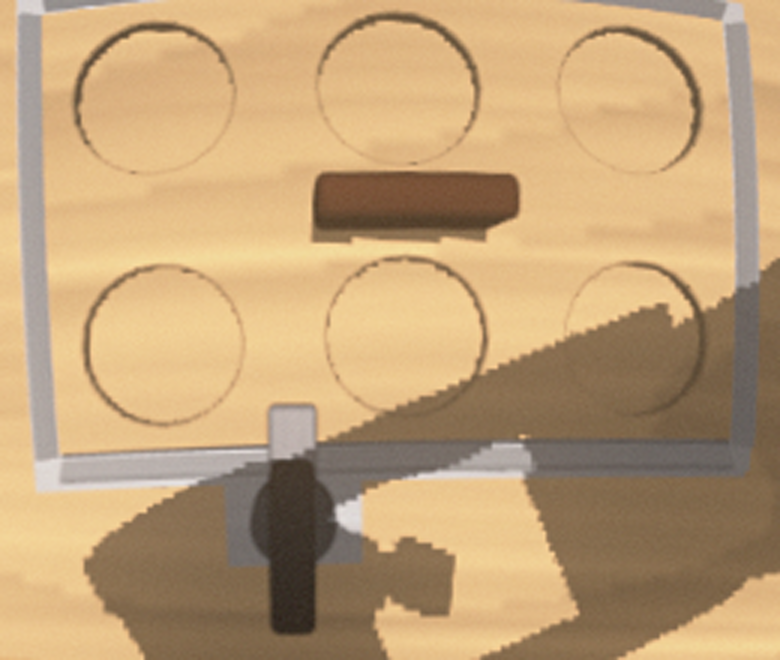

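```bash
python3 - <<'E'
from fit import *
P={(1,-1):(155,98),(0,-1):(399,88),(-1,-1):(630,99),(1,1):(164,344),(0,1):(407,336),(-1,1):(636,339)}
idx=[];pts=[]
for i in(-1,0,1):
  for j in(-1,1): pts.append(P[(i,j)])
x,res=fitboard('w16',pts,list(range(6)),36,0.066,(540,200),155,0,3); print(x,res)
c,sn=np.cos(x[2]),np.sin(x[2])
s=pickle.load(open('pics/w16.pkl','rb'))
print(plane('wrist',(281,256),16,s))
E
```

```text
[5.37518435e+02 2.00638711e+02 6.75536991e-02] [ 0.9 -0.1  1.   0.2  0.1 -0.6  0.2  0.5 -1.1 -0.7 -0.9  0.7]
[532.76475637 413.36831148  16.        ]
```

```bash
python3 - <<'E'
from h import *
for n in('w16','w2','w1'):
  w=cv2.imread(f'pics/{n}.png'); crop(w,110,200,400,330,2.6,f'{n}t.png')
E
```

```text
(no output)
```

View pics/w16t.png

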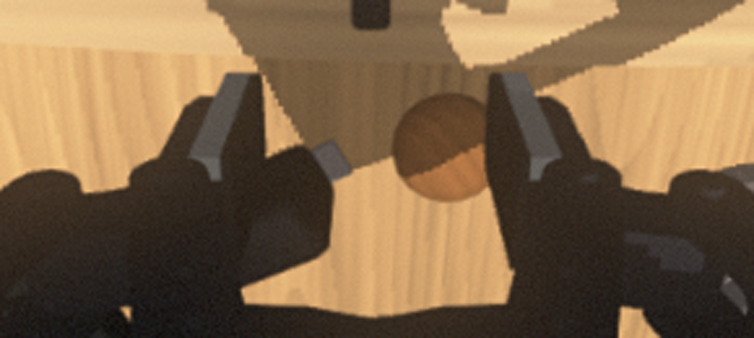

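View pics/w1t.png

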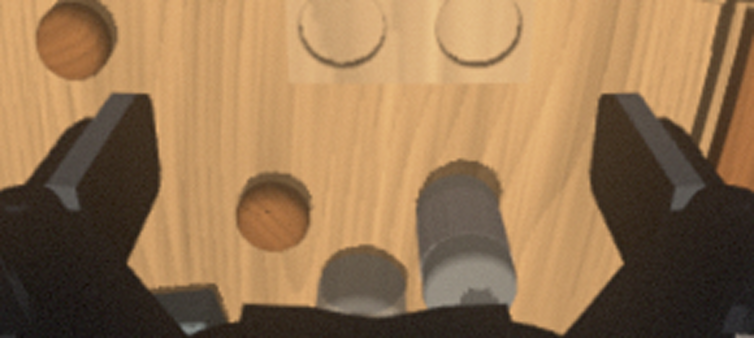

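```bash
python3 - <<'E'
from fit import *
s0=dict(eef_pos=np.zeros(3),tcp_rot=np.zeros(3))
for L,Rr,op in [((262,73),(489,75),44.8),((152,95),(598,95),85)]:
  for z in(-16,-12,-8,-4,0):
    print(op,z,[ (proj('wrist',[11,sg*op/2,z],s0)-[110,200])*2.6 for sg in(-1,1)])
  print('meas',L,Rr)
E
```

```text
44.8 -16 [array([247.39906242,  98.8275786 ]), array([493.53300192,  98.54123366])]
44.8 -12 [array([250.56911418,  89.67853595]), array([490.45488054,  89.39308683])]
44.8 -8 [array([253.59399169,  80.97166666]), array([487.51829637,  80.68765291])]
44.8 -4 [array([256.48260744,  72.67796924]), array([484.71451135,  72.39583729])]
44.8 0 [array([259.24324049,  64.77070519]), array([482.03541384,  64.49082233])]
meas (262, 73) (489, 75)
85 -16 [array([142.00090011,  96.30284025]), array([599.22384782,  95.76312519])]
85 -12 [array([147.61429195,  87.46124237]), array([593.68245664,  86.92389595])]
85 -8 [array([152.98576986,  79.02818021]), array([588.38101419,  78.49404835])]
85 -4 [array([158.12889449,  70.97858771]), array([583.30597405,  70.44837476])]
85 0 [array([163.05639747,  63.28916771]), array([578.44462832,  62.76345629])]
meas (152, 95) (598, 95)
```

```bash
python3 - <<'E'
from fit import *
for n,p in (('w16',(281.9,257.2)),('w13',(363.3,104.)),('w15',(414,198)),('w14',(380.5,172))):
  s=pickle.load(open(f'pics/{n}.pkl','rb')); print(n,plane('wrist',p,16,s).round(1), plane('wrist',p,20,s).round(1))
E
python3 go.py 533 413 130 -2.356
```

```text
w16 [531.5 415.   16. ] [532.1 412.8  20. ]
w13 [531.8 416.9  16. ] [532.  415.4  20. ]
w15 [531.4 416.6  16. ] [530.8 413.9  20. ]
w14 [530.6 416.4  16. ] [530.2 414.4  20. ]
t 15.23 tcp [569.5 309.5 190.1] [ 3.140e+00 -1.000e-03 -1.536e+00] F [ 0.2  0.2 -0.8] op 44.9 q [ 0.5   0.43  1.62  0.    1.1  -2.68]
dp [-104.7, 32.8, 60.0] ang [0.001, -0.001, 0.82] rows 7.0
```

```bash
python3 -m creep '[{"dp":[-107,34,40],"angular":[0,0,0.6],"fingers":80},{"dp":[-107,34,40],"angular":[0,0,0.6],"fingers":80},{"dp":[-107,34,40],"angular":[0,0,0.6],"fingers":80},{"dp":[-107,34,40],"angular":[0,0,0.6],"fingers":80},{"dp":[-107,34,40],"angular":[0,0,0.6],"fingers":80}]';python3 go.py 531.5 415 120 -2.356
```

```text
clock: 15.65
eef_pos: [529.9, 416.4, 147.3]
tcp_rot: [3.139, -0.005, -2.14]
contact_force: [1.2, -0.2, -0.5]
opening: 0.933
t 15.65 tcp [529.9 416.4 147.3] [ 3.139 -0.005 -2.14 ] F [ 1.2 -0.2 -0.5] op 79.7 q [ 0.66  0.51  1.59  0.    1.05 -1.91]
dp [0.1, -2.1, 27.3] ang [0.002, -0.006, 0.216] rows 2.0
```

```bash
python3 -m creep '[{"dp":[0,0,20],"angular":[0,0,0.12],"fingers":80},{"dp":[0,0,27],"angular":[0,0,0.216],"fingers":80},{"dp":[0,0,27],"angular":[0,0,0.216],"fingers":80},{"dp":[0,0,27],"angular":[0,0,0.216],"fingers":80}]';python3 go.py 531.5 415 120 -2.356; python3 look.py w17
```

```text
clock: 15.98
eef_pos: [531.5, 414.7, 122.0]
tcp_rot: [3.141, -0.004, -2.349]
contact_force: [0.3, 0.3, 0.0]
opening: 0.939
t 15.98 tcp [531.5 414.7 122. ] [ 3.141 -0.004 -2.349] F [0.3 0.3 0. ] op 80.2 q [ 0.66  0.54  1.6   0.    1.   -1.7 ]
dp [-0.2, 0.2, 2.0] ang [0.001, -0.004, 0.007] rows 1.0
15.9833 [531.5 414.7 122. ] [ 3.141 -0.004 -2.349]
```

View pics/w17.png

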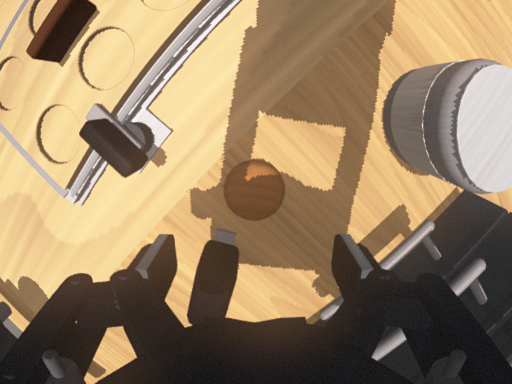

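```bash
python3 - <<'E'
from fit import *
s=pickle.load(open('pics/w17.pkl','rb'))
print(plane('wrist',(254.5,189),16,s).round(1))
Rt=rot(s['tcp_rot'])
for p in((432,232),(480,265),(330,312),(380,350),(222,232)):
  for z in(30,60,100,140): 
    P=plane('wrist',p,z,s); print(p,z,P.round(0), (Rt.T@(P-s['eef_pos'])).round(0))
E
python3 -c "
from h import *
i=optics.grab_frame('scene');crop(i,340,170,512,300,4,'s17.png')"
```

```text
[530.6 414.4  16. ]
(432, 232) 30 [434. 567.  30.] [-40. 176.  92.]
(432, 232) 60 [440. 541.  60.] [-26. 154.  62.]
(432, 232) 100 [448. 506. 100.] [ -7. 123.  22.]
(432, 232) 140 [456. 472. 140.] [ 12.  93. -18.]
(480, 265) 30 [405. 662.  30.] [-88. 264.  92.]
(480, 265) 60 [415. 624.  60.] [-68. 230.  62.]
(480, 265) 100 [428. 573. 100.] [-41. 185.  22.]
(480, 265) 140 [441. 523. 140.] [-13. 140. -18.]
(330, 312) 30 [565. 559.  30.] [-126.   77.   92.]
(330, 312) 60 [554. 534.  60.] [-101.   67.   62.]
(330, 312) 100 [540. 501. 100.] [-67.  54.  22.]
(330, 312) 140 [526. 467. 140.] [-34.  41. -18.]
(380, 350) 30 [562. 660.  30.] [-196.  151.   91.]
(380, 350) 60 [552. 622.  60.] [-162.  132.   61.]
(380, 350) 100 [538. 572. 100.] [-117.  106.   22.]
(380, 350) 140 [524. 521. 140.] [-71.  80. -18.]
(222, 232) 30 [575. 419.  30.] [-34. -28.  92.]
(222, 232) 60 [563. 412.  60.] [-21. -24.  62.]
(222, 232) 100 [547. 403. 100.] [ -3. -20.  22.]
(222, 232) 140 [531. 393. 140.] [ 15. -15. -18.]
```

View pics/s17.png

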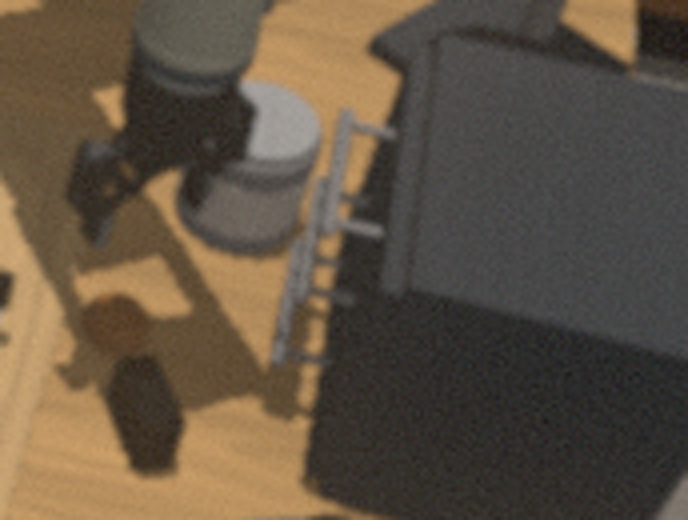

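```bash
python3 go.py 531 414.8 4 -2.349; python3 -m creep '[{"dp":[0,0,40],"angular":[0,0,0],"fingers":75},{"dp":[0,0,80],"angular":[0,0,0],"fingers":75},{"dp":[0,0,105],"angular":[0,0,0],"fingers":75},{"dp":[0,0,117],"angular":[0,0,0],"fingers":75},{"dp":[0,0,117],"angular":[0,0,0],"fingers":75}]';python3 go.py 531 414.8 4 -2.349; python3 look.py w18
```

```text
t 16.08 tcp [532.5 415.4 123.8] [ 3.141e+00 -1.000e-03 -2.349e+00] F [ 0.8 -0.6  0.3] op 80.0 q [ 0.66  0.54  1.6   0.    1.   -1.7 ]
dp [1.4, 0.7, 119.8] ang [0.0, -0.001, -0.0] rows 3.0
clock: 16.5
eef_pos: [531.3, 414.4, 4.7]
tcp_rot: [3.141, -0.004, -2.351]
contact_force: [-0.3, 0.6, -0.4]
opening: 0.882
t 16.5 tcp [531.3 414.4   4.7] [ 3.141 -0.004 -2.351] F [-0.3  0.6 -0.4] op 75.3 q [ 0.66  0.69  1.65  0.    0.81 -1.7 ]
dp [-0.1, 0.5, 0.7] ang [0.001, -0.004, -0.002] rows 1.0
16.5 [531.3 414.4   4.7] [ 3.141 -0.004 -2.351]
```

View pics/w18.png

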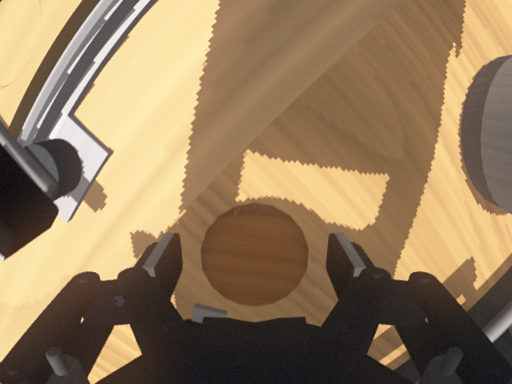

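```bash
python3 -m creep '[{"dp":[0,0,0],"angular":[0,0,0],"fingers":45},{"dp":[0,0,0],"angular":[0,0,0],"fingers":45},{"dp":[0,0,0],"angular":[0,0,0],"fingers":45},{"dp":[0,0,0],"angular":[0,0,0],"fingers":45}]' 50; python3 -m creep '[{"dp":[0,0,-20],"angular":[0,0,0],"fingers":45},{"dp":[0,0,-55],"angular":[0,0,0],"fingers":45},{"dp":[0,0,-95],"angular":[0,0,0],"fingers":45},{"dp":[0,0,-105],"angular":[0,0,0],"fingers":45},{"dp":[0,0,-105],"angular":[0,0,0],"fingers":45}]'; python3 look.py w19; python3 go.py 616.7 249 110 -1.504
```

```text
clock: 16.88
eef_pos: [534.1, 416.6, 10.2]
tcp_rot: [-3.141, 0.004, -2.352]
contact_force: [-1.4, -1.5, 5.2]
opening: 0.599
clock: 17.3
eef_pos: [535.5, 417.7, 118.6]
tcp_rot: [-3.14, 0.01, -2.352]
contact_force: [1.2, -0.1, -1.1]
opening: 0.595
17.3 [535.5 417.7 118.6] [-3.14   0.01  -2.352]
t 17.35 tcp [534.2 416.7 115.9] [-3.141  0.006 -2.352] F [ 0.  -0.7 -0.9] op 50.9 q [ 0.66  0.55  1.61  0.    0.98 -1.7 ]
dp [61.0, -176.7, 5.6] ang [-0.003, 0.005, -0.848] rows 7.0
```

View pics/w19.png

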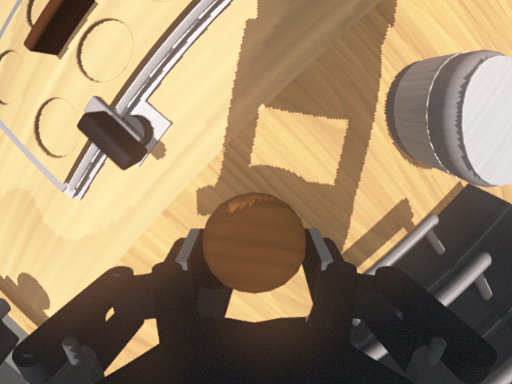

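```bash
python3 - <<'E'
from h import *
s0=dict(eef_pos=np.zeros(3),tcp_rot=np.zeros(3))
e,d=ray('wrist',(254.5,242),s0)
for t in(145,150,155,160): print(t,(e+d*t).round(1))
w=cv2.imread('pics/w19.png'); crop(w,160,170,350,330,4,'w19c.png')
E
```

```text
145 [  7.5  -0.  -12.3]
150 [ 5.3 -0.  -7.8]
155 [ 3.1 -0.  -3.3]
160 [ 0.9 -0.   1.1]
```

View pics/w19c.png

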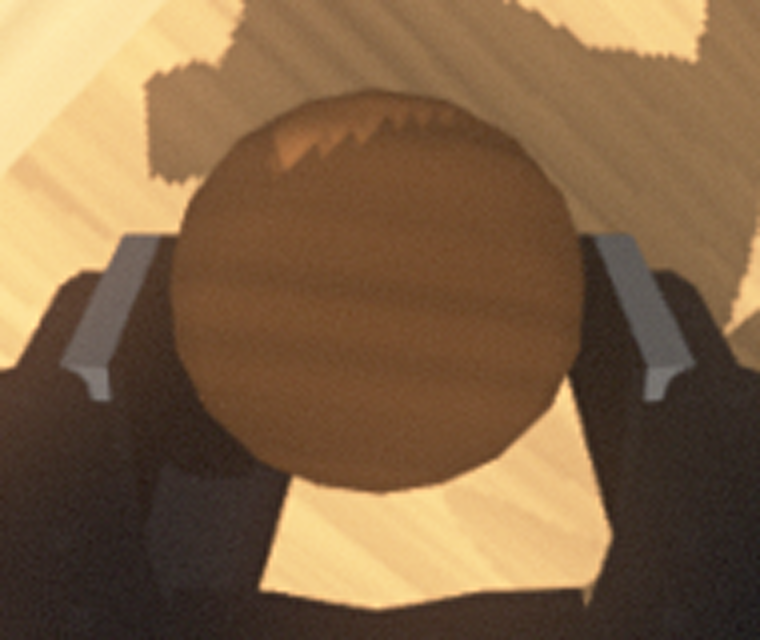

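```bash
python3 go.py 616.4 253.5 112 -1.504; python3 -m creep '[{"dp":[58,-173,0],"angular":[0,0,-0.6],"fingers":45},{"dp":[58,-173,0],"angular":[0,0,-0.6],"fingers":45},{"dp":[58,-173,0],"angular":[0,0,-0.6],"fingers":45},{"dp":[58,-173,0],"angular":[0,0,-0.6],"fingers":45},{"dp":[58,-173,0],"angular":[0,0,-0.6],"fingers":45}]' 50;  python3 go.py 616.4 253.5 112 -1.504
```

```text
t 17.35 tcp [534.2 416.7 115.9] [-3.141  0.006 -2.352] F [ 0.  -0.7 -0.9] op 50.9 q [ 0.66  0.55  1.61  0.    0.98 -1.7 ]
dp [58.0, -173.3, 3.6] ang [-0.003, 0.005, -0.848] rows 7.0
clock: 17.77
eef_pos: [615.4, 248.2, 111.1]
tcp_rot: [3.141, -0.002, -1.748]
contact_force: [0.2, -0.3, -0.0]
opening: 0.594
t 17.77 tcp [615.4 248.2 111.1] [ 3.141e+00 -2.000e-03 -1.748e+00] F [ 0.2 -0.3 -0. ] op 50.7 q [ 0.38  0.54  1.64 -0.    0.97 -2.58]
dp [-5.4, -0.0, -0.9] ang [0.001, -0.002, -0.244] rows 2.0
```

```bash
python3 -m creep '[{"dp":[-5,0,0],"angular":[0,0,-0.12],"fingers":45},{"dp":[-5,0,0],"angular":[0,0,-0.244],"fingers":45},{"dp":[-5,0,20],"angular":[0,0,-0.244],"fingers":45},{"dp":[-5,0,42],"angular":[0,0,-0.244],"fingers":45},{"dp":[-5,0,42],"angular":[0,0,-0.244],"fingers":45}]' 50;python3 -m creep '[{"dp":[0,0,0],"angular":[0,0,0],"fingers":45},{"dp":[0,0,0],"angular":[0,0,0],"fingers":45},{"dp":[0,0,0],"angular":[0,0,0],"fingers":45}]' 50;  python3 go.py 616.4 253.5 39 -1.504; python3 look.py w20
```

```text
clock: 18.18
eef_pos: [612.3, 255.9, 65.4]
tcp_rot: [3.135, -0.002, -1.508]
contact_force: [-1.6, -0.2, -0.9]
opening: 0.592
clock: 18.43
eef_pos: [616.1, 257.7, 71.3]
tcp_rot: [-3.14, 0.0, -1.508]
contact_force: [0.7, -0.4, 0.1]
opening: 0.598
t 18.43 tcp [616.1 257.7  71.3] [-3.14   0.    -1.508] F [ 0.7 -0.4  0.1] op 51.1 q [ 0.39  0.59  1.65  0.    0.9  -2.81]
dp [4.3, 0.0, 32.3] ang [-0.001, 0.0, -0.004] rows 1.0
18.4333 [616.1 257.7  71.3] [-3.14   0.    -1.508]
```

View pics/w20.png

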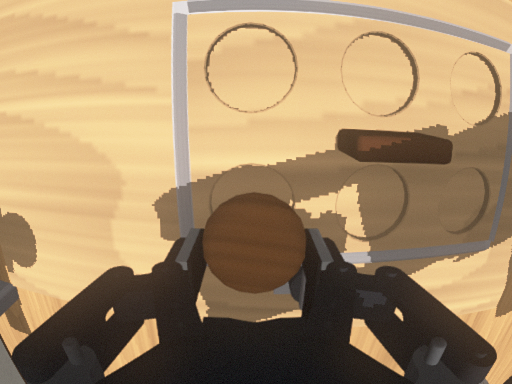

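```bash
cat > wells.py <<'E'
import numpy as np
B=(537.8,200.6,.0675)
def well(i,j):
    c,s=np.cos(B[2]),np.sin(B[2]); return np.array([B[0]+82*i*c-43*j*s,B[1]+82*i*s+43*j*c,36.])
E
python3 - <<'E'
from fit import *; from wells import *
s=pickle.load(open('pics/w20.pkl','rb'))
for k in [(1,1),(1,-1),(0,-1),(0,1),(-1,-1),(-1,1)]: print(k,well(*k).round(1),proj('wrist',well(*k),s).round(1))
print(proj('wrist',well(1,1)+[0,-27,0],s))
E
```

```text
(1, 1) [616.7 249.   36. ] [252.6 206.6]
(1, -1) [622.5 163.2  36. ] [251.6  67. ]
(0, -1) [540.7 157.7  36. ] [383.   73.8]
(0, 1) [534.9 243.5  36. ] [374.9 204.9]
(-1, -1) [458.9 152.2  36. ] [478.2  89.1]
(-1, 1) [453.1 238.   36. ] [466.3 202.3]
[255.25520165 164.7846945 ]
```

```bash
python3 -m creep '[{"dp":[4,0,15],"angular":[0,0,0],"fingers":45},{"dp":[4,0,28],"angular":[0,0,0],"fingers":45},{"dp":[4,0,28],"angular":[0,0,0],"fingers":45},{"dp":[4,0,28],"angular":[0,0,0],"fingers":45}]' 50;  python3 go.py 616.4 253.5 39 -1.504; python3 look.py w21
```

```text
clock: 18.82
eef_pos: [615.3, 253.3, 41.8]
tcp_rot: [3.14, -0.0, -1.508]
contact_force: [-1.3, -0.1, -1.2]
opening: 0.594
t 18.82 tcp [615.3 253.3  41.8] [ 3.14  -0.    -1.508] F [-1.3 -0.1 -1.2] op 50.7 q [ 0.39  0.63  1.66  0.    0.85 -2.82]
dp [-0.1, -1.1, 2.8] ang [0.001, -0.0, -0.004] rows 1.0
18.8167 [615.3 253.3  41.8] [ 3.14  -0.    -1.508]
```

View pics/w21.png

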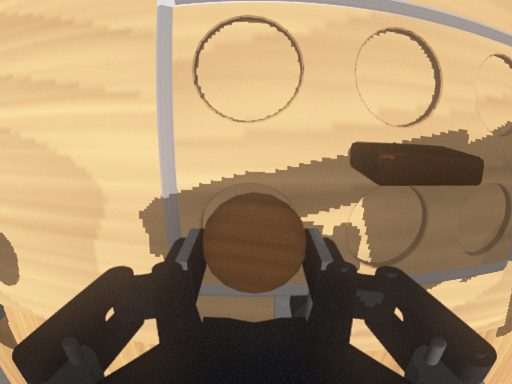

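```bash
python3 -m creep '[{"dp":[0,-1,2],"angular":[0,0,0],"fingers":45},{"dp":[0,-1,3],"angular":[0,0,0],"fingers":45},{"dp":[0,-1,3],"angular":[0,0,0],"fingers":45}]' 50;  python3 go.py 616.4 253.5 39 -1.504; python3 -m creep '[{"dp":[0,0,0],"angular":[0,0,0],"fingers":65},{"dp":[0,0,0],"angular":[0,0,0],"fingers":65},{"dp":[0,0,0],"angular":[0,0,0],"fingers":65},{"dp":[0,0,-20],"angular":[0,0,0],"fingers":65},{"dp":[0,0,-50],"angular":[0,0,0],"fingers":65}]'; python3 look.py w22
```

```text
clock: 19.12
eef_pos: [616.9, 253.6, 39.5]
tcp_rot: [-3.141, 0.0, -1.508]
contact_force: [0.3, 0.4, -0.6]
opening: 0.593
t 19.12 tcp [616.9 253.6  39.5] [-3.141  0.    -1.508] F [ 0.3  0.4 -0.6] op 50.7 q [ 0.39  0.63  1.66  0.    0.85 -2.82]
dp [0.1, 0.5, 0.5] ang [-0.0, 0.0, -0.004] rows 1.0
clock: 19.53
eef_pos: [614.6, 252.6, 86.9]
tcp_rot: [3.136, -0.002, -1.508]
contact_force: [-0.1, 0.1, -0.3]
opening: 0.76
19.5333 [614.6 252.6  86.9] [ 3.136e+00 -2.000e-03 -1.508e+00]
```

View pics/w22.png

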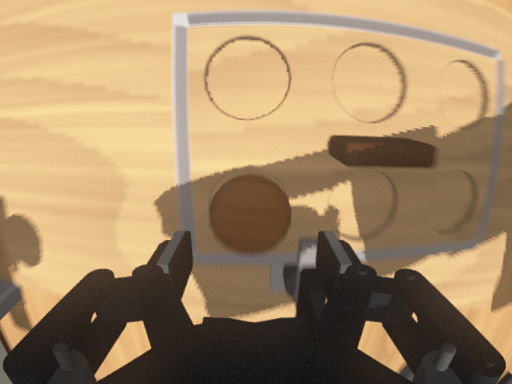

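```bash
python3 - <<'E'
from fit import *; from wells import *
s=pickle.load(open('pics/w22.pkl','rb'))
for dz in(0,9,16): print(proj('wrist',well(1,1)+[0,0,dz],s).round(1))
print(proj('wrist',well(1,-1),s),proj('wrist',well(0,-1),s))
E
python3 go.py 540 50 200 1.638; python3 -m creep '[{"dp":[0,0,-40],"angular":[0,0,0],"fingers":75},{"dp":[0,0,-80],"angular":[0,0,0],"fingers":75},{"dp":[40,0,-110],"angular":[0,0,0],"fingers":75},{"dp":[80,0,-110],"angular":[0,0,0],"fingers":75}]'; python3 look.py w23;python3 go.py 540 50 200 1.638
```

```text
[249.5 206.1]
[249.4 210.6]
[249.3 214.4]
[248.30393107  77.95812995] [370.20231498  82.90240427]
t 19.58 tcp [618.7 254.3  94.8] [-3.138e+00  1.000e-03 -1.508e+00] F [2.1 1.2 3.5] op 64.9 q [ 0.39  0.56  1.64  0.    0.94 -2.82]
dp [198.8, 90.8, -105.8] ang [0.002, 0.006, 3.137] rows 26.0
clock: 19.92
eef_pos: [624.3, 181.3, 204.9]
tcp_rot: [-3.132, 0.003, -1.505]
contact_force: [0.9, 0.1, 0.3]
opening: 0.88
19.9167 [624.3 181.3 204.9] [-3.132e+00  3.000e-03 -1.505e+00]
t 19.97 tcp [623.8 172.5 203.3] [-3.135e+00 -2.000e-03 -1.508e+00] F [ 1.1 -5.3 -0.3] op 75.2 q [ 0.27  0.41  1.61 -0.    1.11 -2.93]
dp [117.0, 91.4, 2.9] ang [-0.004, 0.01, 3.137] rows 26.0
```

View pics/w23.png

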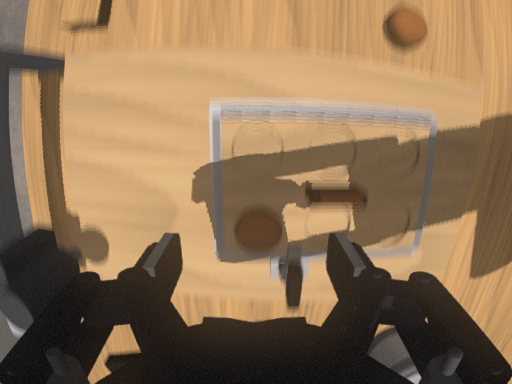

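```bash
python3 -m creep '[{"dp":[0,0,0],"angular":[0,0,0.12],"fingers":75},{"dp":[0,0,0],"angular":[0,0,0.24],"fingers":75},{"dp":[0,0,0],"angular":[0,0,0.36],"fingers":75},{"dp":[0,0,0],"angular":[0,0,0.48],"fingers":75},{"dp":[0,0,0],"angular":[0,0,0.6],"fingers":75}]';  python3 -m creep '[{"dp":[20,20,0],"angular":[0,0,0.12],"fingers":75},{"dp":[40,40,0],"angular":[0,0,0.24],"fingers":75},{"dp":[60,60,0],"angular":[0,0,0.36],"fingers":75},{"dp":[60,60,0],"angular":[0,0,0.48],"fingers":75},{"dp":[60,60,0],"angular":[0,0,0.6],"fingers":75}]';python3 go.py 470 -30 250 1.638
```

```text
clock: 20.38
eef_pos: [621.3, 178.7, 198.6]
tcp_rot: [3.142, -0.0, -2.115]
contact_force: [0.1, 0.0, 1.0]
opening: 0.874
clock: 20.8
eef_pos: [537.6, 157.7, 198.7]
tcp_rot: [3.141, -0.001, -2.714]
contact_force: [0.5, 0.6, -0.2]
opening: 0.878
t 20.8 tcp [537.6 157.7 198.7] [ 3.141e+00 -1.000e-03 -2.714e+00] F [ 0.5  0.6 -0.2] op 75.0 q [ 0.28  0.29  1.81  0.    1.05 -1.72]
dp [139.3, -142.8, -51.2] ang [-0.001, -0.001, 1.931] rows 16.0
```

```bash
python3 -m creep '[{"dp":[139,-143,-51],"angular":[0,0,0.6],"fingers":75},{"dp":[139,-143,-51],"angular":[0,0,0.6],"fingers":75},{"dp":[139,-143,-51],"angular":[0,0,0.6],"fingers":75},{"dp":[139,-143,-51],"angular":[0,0,0.6],"fingers":75},{"dp":[139,-143,-51],"angular":[0,0,0.6],"fingers":75}]';  python3 -m creep '[{"dp":[0,0,0],"angular":[0,0,0.12],"fingers":75},{"dp":[0,0,0],"angular":[0,0,0.24],"fingers":75},{"dp":[0,0,0],"angular":[0,0,0.36],"fingers":75},{"dp":[0,0,0],"angular":[0,0,0.48],"fingers":75},{"dp":[0,0,0],"angular":[0,0,0.6],"fingers":75}]';python3 go.py 470 -60 250 1.638
```

```text
clock: 21.22
eef_pos: [472.0, -31.6, 250.2]
tcp_rot: [-3.141, 0.0, 2.969]
contact_force: [1.7, -0.4, 0.3]
opening: 0.878
clock: 21.63
eef_pos: [472.9, -30.3, 249.7]
tcp_rot: [3.141, 0.0, 2.368]
contact_force: [0.3, 0.6, 0.1]
opening: 0.878
t 21.63 tcp [472.9 -30.3 249.7] [3.141 0.    2.368] F [0.3 0.6 0.1] op 74.9 q [-0.07  0.09  1.92  0.    1.12 -0.86]
dp [-18.7, -23.3, -0.3] ang [0.0, 0.0, 0.73] rows 6.0
```

```bash
python3 -m creep '[{"dp":[-10,-12,0],"angular":[0,0,0.12],"fingers":75},{"dp":[-19,-23,0],"angular":[0,0,0.24],"fingers":75},{"dp":[-19,-23,0],"angular":[0,0,0.36],"fingers":75},{"dp":[-19,-23,0],"angular":[0,0,0.48],"fingers":75},{"dp":[-19,-23,0],"angular":[0,0,0.6],"fingers":75}]';  python3 -m creep '[{"dp":[0,0,0],"angular":[0,0,0.13],"fingers":75},{"dp":[0,0,0],"angular":[0,0,0.13],"fingers":75},{"dp":[0,0,0],"angular":[0,0,0.13],"fingers":75}]';python3 look.py w24
```

```text
clock: 22.05
eef_pos: [470.6, -60.1, 249.6]
tcp_rot: [3.142, 0.0, 1.768]
contact_force: [0.4, 0.1, 0.5]
opening: 0.878
clock: 22.3
eef_pos: [470.7, -59.8, 249.6]
tcp_rot: [-3.142, 0.0, 1.648]
contact_force: [-0.1, -0.1, -0.1]
opening: 0.881
22.3 [470.7 -59.8 249.6] [-3.142  0.     1.648]
```

View pics/w24.png

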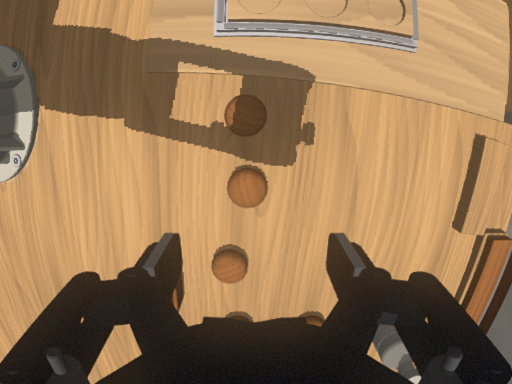

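```bash
cat > ft.py <<'E'
from fit import *
# ft.py name u v ... : foot centres
n=sys.argv[1]; s=pickle.load(open(f'pics/{n}.pkl','rb')); a=list(map(float,sys.argv[2:]))
for u,v in zip(a[::2],a[1::2]):
    P=plane('wrist',(u,v),17,s)
    for _ in range(3): pass
    print((u,v),P.round(1))
E
python3 ft.py w24 245.8 115 247.5 186.8 229.7 264.5; python3 go.py 460 -2 100 1.638
```

```text
(245.8, 115.0) [454.9  -3.4  17. ]
(247.5, 186.8) [463.8 -96.2  17. ]
(229.7, 264.5) [ 446.  -215.2   17. ]
t 22.35 tcp [470.7 -59.8 249.7] [-3.142  0.     1.649] F [-0.4  0.6  0.1] op 74.9 q [-0.13  0.1   1.92 -0.    1.12 -0.21]
dp [58.5, -6.1, 149.7] ang [-0.0, 0.0, 0.011] rows 4.0
```

```bash
python3 go.py 455 -3.5 60 1.638; python3 -m creep '[{"dp":[57,-11,40],"angular":[0,0,0.01],"fingers":75},{"dp":[57,-11,80],"angular":[0,0,0.01],"fingers":75},{"dp":[57,-11,120],"angular":[0,0,0.01],"fingers":75},{"dp":[57,-11,160],"angular":[0,0,0.01],"fingers":75},{"dp":[57,-11,190],"angular":[0,0,0.01],"fingers":75}]'; python3 go.py 455 -3.5 0 1.638
```

```text
t 22.35 tcp [470.7 -59.8 249.7] [-3.142  0.     1.649] F [-0.4  0.6  0.1] op 74.9 q [-0.13  0.1   1.92 -0.    1.12 -0.21]
dp [57.4, -11.2, 189.7] ang [-0.0, 0.0, 0.011] rows 5.0
clock: 22.77
eef_pos: [455.7, -3.2, 62.0]
tcp_rot: [3.14, 0.0, 1.64]
contact_force: [0.5, 0.4, -0.2]
opening: 0.876
t 22.77 tcp [455.7  -3.2  62. ] [3.14 0.   1.64] F [ 0.5  0.4 -0.2] op 74.8 q [-0.01  0.35  2.12  0.    0.67 -0.08]
dp [-0.2, -0.8, 62.0] ang [0.002, 0.0, 0.002] rows 2.0
```

```bash
python3 -m creep '[{"dp":[0,-0.5,30],"angular":[0,0,0],"fingers":75},{"dp":[0,-0.5,55],"angular":[0,0,0],"fingers":75},{"dp":[0,-0.5,61],"angular":[0,0,0],"fingers":75},{"dp":[0,-0.5,61],"angular":[0,0,0],"fingers":75},{"dp":[0,-0.5,61],"angular":[0,0,0],"fingers":75}]'; python3 look.py w25
```

```text
clock: 23.18
eef_pos: [455.6, -3.9, 2.7]
tcp_rot: [3.141, -0.0, 1.636]
contact_force: [0.8, 0.4, -1.1]
opening: 0.878
23.1833 [455.6  -3.9   2.7] [ 3.141 -0.     1.636]
```

View pics/w25.png

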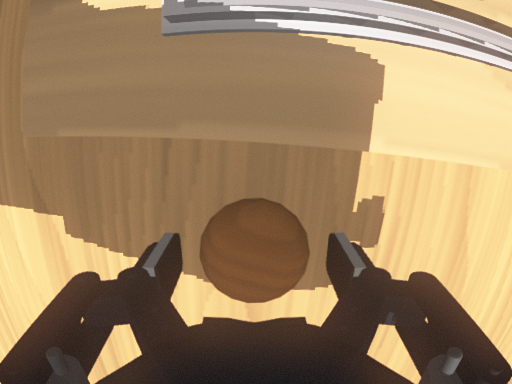

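```bash
python3 -m creep '[{"dp":[0,0,2],"angular":[0,0,0],"fingers":45},{"dp":[0,0,2],"angular":[0,0,0],"fingers":45},{"dp":[0,0,2],"angular":[0,0,0],"fingers":45},{"dp":[0,0,2],"angular":[0,0,0],"fingers":45},{"dp":[0,0,2],"angular":[0,0,0],"fingers":45}]' 40; python3 -m creep '[{"dp":[0,0,-20],"angular":[0,0,0],"fingers":45},{"dp":[0,0,-55],"angular":[0,0,0],"fingers":45},{"dp":[0,0,-95],"angular":[0,0,0],"fingers":45},{"dp":[0,0,-115],"angular":[0,0,0],"fingers":45},{"dp":[0,0,-115],"angular":[0,0,0],"fingers":45}]'; python3 look.py w26; python3 go.py 458.9 152.2 110 1.638
```

```text
clock: 23.65
eef_pos: [456.2, -3.9, 1.6]
tcp_rot: [3.139, 0.0, 1.635]
contact_force: [-1.0, 0.4, 11.2]
opening: 0.611
clock: 24.07
eef_pos: [458.3, -3.9, 120.2]
tcp_rot: [3.133, 0.001, 1.635]
contact_force: [0.7, 0.9, 0.2]
opening: 0.601
24.0667 [458.3  -3.9 120.2] [3.133e+00 1.000e-03 1.635e+00]
t 24.12 tcp [457.1  -3.9 118. ] [3.135 0.    1.635] F [-0.1 -0.5 -1.2] op 51.4 q [-0.01  0.25  2.09  0.    0.8  -0.08]
dp [155.7, 11.7, 8.0] ang [0.007, 0.0, -0.003] rows 4.0
```

View pics/w26.png

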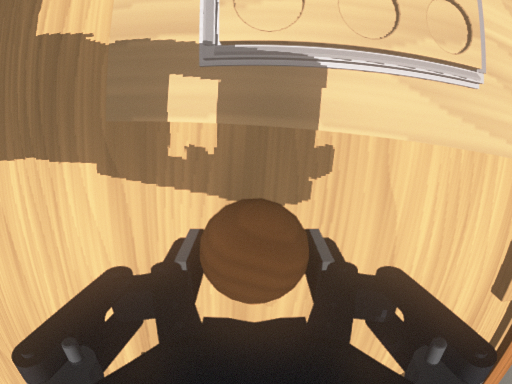

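```bash
cat > off.py <<'E'
from h import *
# off.py u v z : foot centre px in hand, tool z of foot mid -> tool xy
s0=dict(eef_pos=np.zeros(3),tcp_rot=np.zeros(3)); u,v,z=map(float,sys.argv[1:])
print(plane('wrist',(u,v),z,s0).round(1))
E
python3 off.py 254.5 250 -14;python3 off.py 254.5 242 -6; python3 -m creep '[{"dp":[156,11.5,0],"angular":[0,0,0],"fingers":45},{"dp":[156,11.5,0],"angular":[0,0,0],"fingers":45},{"dp":[156,11.5,0],"angular":[0,0,0],"fingers":45},{"dp":[156,11.5,20],"angular":[0,0,0],"fingers":45},{"dp":[156,11.5,50],"angular":[0,0,0],"fingers":45}]' ; python3 go.py 458.9 151.8 60 1.638
```

```text
[  1.6  -0.5 -14. ]
[ 2.  -0.5 -6. ]
clock: 24.53
eef_pos: [458.9, 157.8, 66.0]
tcp_rot: [3.135, -0.003, 1.638]
contact_force: [0.3, 0.1, -1.0]
opening: 0.604
t 24.53 tcp [458.9 157.8  66. ] [ 3.135e+00 -3.000e-03  1.638e+00] F [ 0.3  0.1 -1. ] op 51.6 q [0.33 0.37 2.06 0.   0.7  0.26]
dp [-6.0, -0.4, 6.0] ang [0.006, -0.003, -0.0] rows 1.0
```

```bash
python3 -m creep '[{"dp":[-6,-0.4,10],"angular":[0,0,0],"fingers":45},{"dp":[-6,-0.4,20],"angular":[0,0,0],"fingers":45},{"dp":[-6,-0.4,20],"angular":[0,0,0],"fingers":45},{"dp":[-6,-0.4,20],"angular":[0,0,0],"fingers":45}]' ; python3 go.py 458.9 151.2 33 1.638; python3 look.py w27; python3 go.py 458.9 151.2 33 1.638
```

```text
clock: 24.87
eef_pos: [456.3, 145.6, 44.8]
tcp_rot: [-3.14, 0.0, 1.633]
contact_force: [-0.2, 0.4, -1.2]
opening: 0.602
t 24.87 tcp [456.3 145.6  44.8] [-3.14   0.     1.633] F [-0.2  0.4 -1.2] op 51.4 q [ 0.31  0.41  2.08 -0.    0.65  0.24]
dp [5.5, 3.0, 11.8] ang [-0.001, 0.0, -0.005] rows 1.0
24.8667 [456.3 145.6  44.8] [-3.14   0.     1.633]
t 24.92 tcp [456.9 145.8  45.4] [ 3.142 -0.     1.633] F [-0.4 -0.7 -1.6] op 51.3 q [ 0.31  0.41  2.08 -0.    0.66  0.24]
dp [5.3, 2.4, 12.4] ang [0.0, -0.0, -0.005] rows 1.0
```

View pics/w27.png

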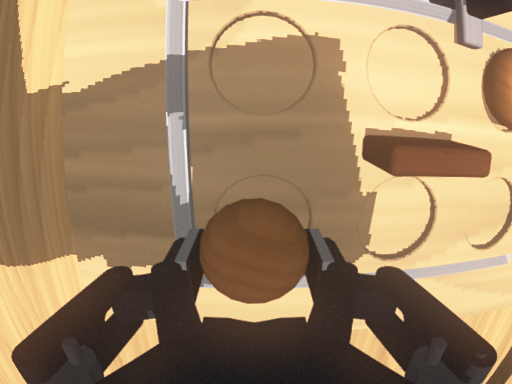

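```bash
python3 -m creep '[{"dp":[5.3,2.4,0],"angular":[0,0,0],"fingers":45},{"dp":[5.3,2.4,5],"angular":[0,0,0],"fingers":45},{"dp":[5.3,2.4,8],"angular":[0,0,0],"fingers":45},{"dp":[5.3,2.4,8],"angular":[0,0,0],"fingers":45},{"dp":[5.3,2.4,8],"angular":[0,0,0],"fingers":45}]' ; python3 go.py 458.9 151.2 33 1.638; python3 look.py w28
```

```text
clock: 25.33
eef_pos: [458.5, 151.9, 37.0]
tcp_rot: [-3.141, 0.0, 1.635]
contact_force: [-0.1, -1.1, -0.4]
opening: 0.603
t 25.33 tcp [458.5 151.9  37. ] [-3.141  0.     1.635] F [-0.1 -1.1 -0.4] op 51.5 q [0.32 0.43 2.08 0.   0.64 0.25]
dp [-0.7, 0.4, 4.0] ang [-0.0, 0.0, -0.003] rows 1.0
25.3333 [458.5 151.9  37. ] [-3.141  0.     1.635]
```

View pics/w28.png

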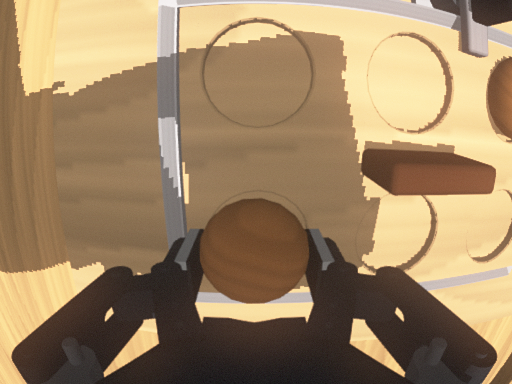

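```bash
python3 -m creep '[{"dp":[-0.7,0.4,2],"angular":[0,0,0],"fingers":45},{"dp":[-0.7,0.4,4],"angular":[0,0,0],"fingers":45},{"dp":[-0.7,0.4,4],"angular":[0,0,0],"fingers":45}]' ; python3 -m creep '[{"dp":[0,0,0],"angular":[0,0,0],"fingers":60},{"dp":[0,0,0],"angular":[0,0,0],"fingers":68},{"dp":[0,0,0],"angular":[0,0,0],"fingers":68},{"dp":[0,0,-20],"angular":[0,0,0],"fingers":68},{"dp":[0,0,-55],"angular":[0,0,0],"fingers":68}]' ; python3 -m creep '[{"dp":[0,0,-40],"angular":[0,0,0],"fingers":68},{"dp":[0,0,-40],"angular":[0,0,0],"fingers":68},{"dp":[0,0,-40],"angular":[0,0,0],"fingers":68}]' ;  python3 look.py w29
```

```text
clock: 25.63
eef_pos: [459.2, 151.3, 32.9]
tcp_rot: [3.141, -0.0, 1.635]
contact_force: [-0.0, 0.2, -0.4]
opening: 0.604
clock: 26.05
eef_pos: [456.6, 150.5, 86.0]
tcp_rot: [-3.135, 0.002, 1.635]
contact_force: [0.0, -0.1, 0.1]
opening: 0.798
clock: 26.3
eef_pos: [460.7, 151.9, 130.3]
tcp_rot: [3.137, -0.001, 1.635]
contact_force: [0.3, -0.6, -0.9]
opening: 0.793
26.3 [460.7 151.9 130.3] [ 3.137e+00 -1.000e-03  1.635e+00]
```

View pics/w29.png

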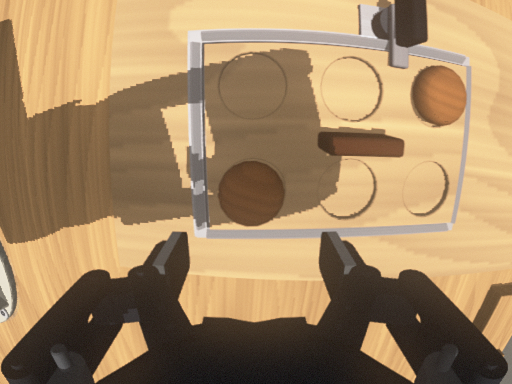

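```bash
python3 go.py 464 -96 130 1.638; python3 -m creep '[{"dp":[-248,12,0],"angular":[0,0,0],"fingers":75},{"dp":[-248,-12,0],"angular":[0,0,0],"fingers":75},{"dp":[-248,-12,0],"angular":[0,0,0],"fingers":75},{"dp":[-248,-12,0],"angular":[0,0,0],"fingers":75},{"dp":[-248,-12,0],"angular":[0,0,0],"fingers":75}]' ;python3 go.py 464 -96 60 1.638; 
```

```text
t 26.35 tcp [459.4 151.4 128.8] [ 3.14  -0.     1.635] F [ 0.   0.2 -0.9] op 68.2 q [0.32 0.27 2.02 0.   0.85 0.25]
dp [-247.2, -11.3, -1.4] ang [0.002, -0.0, -0.003] rows 6.0
clock: 26.77
eef_pos: [461.6, -58.3, 126.6]
tcp_rot: [-3.139, -0.001, 1.635]
contact_force: [1.4, 0.6, 0.1]
opening: 0.881
t 26.77 tcp [461.6 -58.3 126.6] [-3.139e+00 -1.000e-03  1.635e+00] F [1.4 0.6 0.1] op 75.2 q [-0.13  0.25  2.06  0.    0.84 -0.19]
dp [-37.8, 0.2, 66.6] ang [-0.003, -0.001, -0.003] rows 2.0
```

```bash
python3 -m creep '[{"dp":[-38,0,0],"angular":[0,0,0],"fingers":75},{"dp":[-38,0,25],"angular":[0,0,0],"fingers":75},{"dp":[-38,0,50],"angular":[0,0,0],"fingers":75},{"dp":[-38,0,50],"angular":[0,0,0],"fingers":75}]' ;python3 look.py w30;python3 go.py 464 -96 1 1.638
```

```text
clock: 27.1
eef_pos: [461.6, -94.8, 73.5]
tcp_rot: [-3.133, -0.002, 1.633]
contact_force: [-1.1, -0.3, -1.7]
opening: 0.881
27.1 [461.6 -94.8  73.5] [-3.133e+00 -2.000e-03  1.633e+00]
t 27.15 tcp [462.5 -94.5  75.2] [-3.134e+00 -2.000e-03  1.634e+00] F [-0.3  0.3 -0.8] op 74.9 q [-0.2   0.35  2.08  0.    0.73 -0.27]
dp [-1.8, 2.0, 74.2] ang [-0.007, -0.002, -0.004] rows 2.0
```

View pics/w30.png

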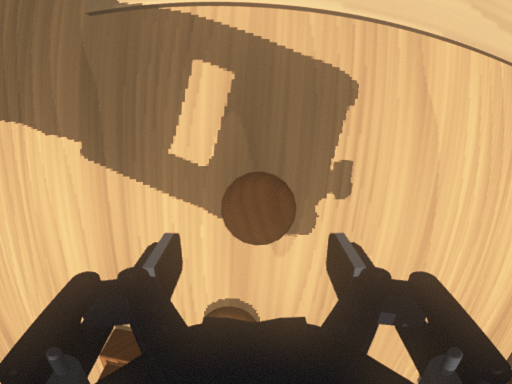

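```bash
python3 ft.py w30 258.8 207.5;  python3 -m creep '[{"dp":[-1.8,2,30],"angular":[0,0,0],"fingers":75},{"dp":[-1.8,2,60],"angular":[0,0,0],"fingers":75},{"dp":[-1.8,2,72],"angular":[0,0,0],"fingers":75},{"dp":[-1.8,2,72],"angular":[0,0,0],"fingers":75},{"dp":[-1.8,2,72],"angular":[0,0,0],"fingers":75}]' ;python3 look.py w31;python3 go.py 464 -96 1 1.638
```

```text
(258.8, 207.5) [463.8 -96.2  17. ]
clock: 27.57
eef_pos: [467.4, -95.8, 6.2]
tcp_rot: [-3.14, -0.0, 1.636]
contact_force: [0.6, 0.6, -0.4]
opening: 0.878
27.5667 [467.4 -95.8   6.2] [-3.14  -0.     1.636]
t 27.62 tcp [468.2 -96.    6.9] [3.141 0.    1.636] F [ 0.6 -0.6 -0.3] op 75.1 q [-0.21  0.48  2.1   0.    0.57 -0.27]
dp [0.3, -4.1, 5.9] ang [0.0, 0.0, -0.002] rows 1.0
```

View pics/w31.png

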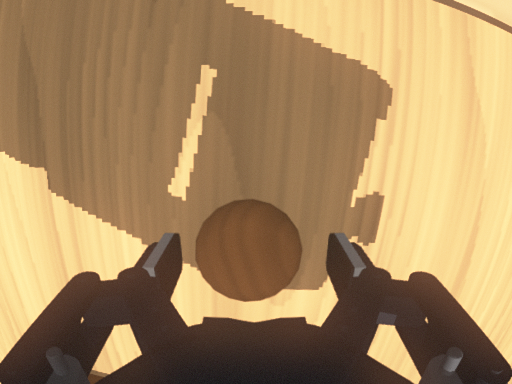

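Correct by y −4, z +5, then grip.

```bash
python3 -m creep '[{"dp":[0,-4,6],"angular":[0,0,0],"fingers":75},{"dp":[0,-4,6],"angular":[0,0,0],"fingers":45},{"dp":[0,-4,8],"angular":[0,0,0],"fingers":45},{"dp":[0,-4,8],"angular":[0,0,0],"fingers":45},{"dp":[0,-4,8],"angular":[0,0,0],"fingers":45}]' 40; python3 -m creep '[{"dp":[0,0,0],"angular":[0,0,0],"fingers":45},{"dp":[0,0,-20],"angular":[0,0,0],"fingers":45},{"dp":[0,0,-60],"angular":[0,0,0],"fingers":45},{"dp":[0,0,-100],"angular":[0,0,0],"fingers":45},{"dp":[0,0,-115],"angular":[0,0,0],"fingers":45}]'; python3 look.py w32; python3 go.py 540.7 157 115 1.638
```

```text
clock: 28.03
eef_pos: [463.8, -96.6, -0.9]
tcp_rot: [3.141, 0.0, 1.635]
contact_force: [-2.7, 0.5, 12.3]
opening: 0.606
clock: 28.45
eef_pos: [465.7, -97.1, 117.7]
tcp_rot: [3.136, 0.002, 1.635]
contact_force: [2.0, 0.1, -0.6]
opening: 0.602
28.45 [465.7 -97.1 117.7] [3.136e+00 2.000e-03 1.635e+00]
t 28.5 tcp [466.8 -97.3 118.8] [3.134e+00 2.000e-03 1.635e+00] F [ 1.9 -0.4  1. ] op 51.8 q [-0.21  0.27  2.05  0.    0.81 -0.27]
dp [249.1, 90.0, 3.9] ang [0.008, 0.002, -0.003] rows 7.0
```

View pics/w32.png

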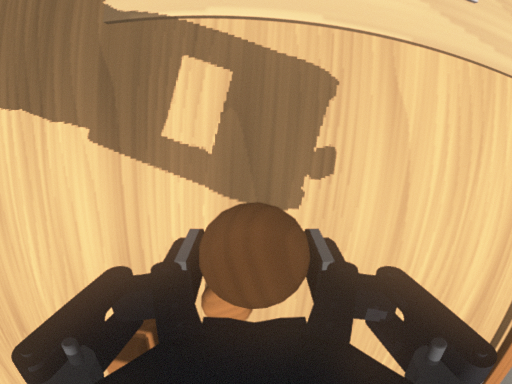

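```bash
python3 off.py 254.5 255 -17; python3 -m creep '[{"dp":[249,90,0],"angular":[0,0,0],"fingers":45},{"dp":[249,90,0],"angular":[0,0,0],"fingers":45},{"dp":[249,90,0],"angular":[0,0,0],"fingers":45},{"dp":[249,90,0],"angular":[0,0,0],"fingers":45},{"dp":[249,90,0],"angular":[0,0,0],"fingers":45}]'; python3 go.py 540.7 157 115 1.638
```

```text
[  0.4  -0.5 -17. ]
clock: 28.92
eef_pos: [521.9, 105.3, 113.1]
tcp_rot: [3.141, -0.0, 1.634]
contact_force: [0.6, -1.1, -0.6]
opening: 0.606
t 28.92 tcp [521.9 105.3 113.1] [ 3.141 -0.     1.634] F [ 0.6 -1.1 -0.6] op 51.7 q [ 0.2   0.36  1.93 -0.    0.85  0.13]
dp [50.4, 22.1, -1.9] ang [0.0, -0.0, -0.004] rows 2.0
```

```bash
python3 -m creep '[{"dp":[26,11,0],"angular":[0,0,0],"fingers":45},{"dp":[50.7,22,0],"angular":[0,0,0],"fingers":45},{"dp":[50.7,22,25],"angular":[0,0,0],"fingers":45},{"dp":[50.7,22,50],"angular":[0,0,0],"fingers":45},{"dp":[50.7,22,60],"angular":[0,0,0],"fingers":45}]'; python3 -m creep '[{"dp":[0,0,0],"angular":[0,0,0],"fingers":45},{"dp":[0,0,0],"angular":[0,0,0],"fingers":45},{"dp":[0,0,0],"angular":[0,0,0],"fingers":45}]';python3 go.py 540.7 157.5 33 1.638; python3 look.py w33
```

```text
clock: 29.33
eef_pos: [538.7, 155.6, 50.3]
tcp_rot: [-3.138, 0.001, 1.636]
contact_force: [-1.2, 0.3, -0.9]
opening: 0.602
clock: 29.58
eef_pos: [541.1, 155.3, 54.0]
tcp_rot: [3.141, -0.0, 1.634]
contact_force: [-0.3, -0.4, -0.1]
opening: 0.606
t 29.58 tcp [541.1 155.3  54. ] [ 3.141 -0.     1.634] F [-0.3 -0.4 -0.1] op 51.8 q [0.28 0.49 1.9  0.   0.76 0.21]
dp [2.3, -0.3, 21.0] ang [0.001, -0.0, -0.004] rows 1.0
29.5833 [541.1 155.3  54. ] [ 3.141 -0.     1.634]
```

View pics/w33.png

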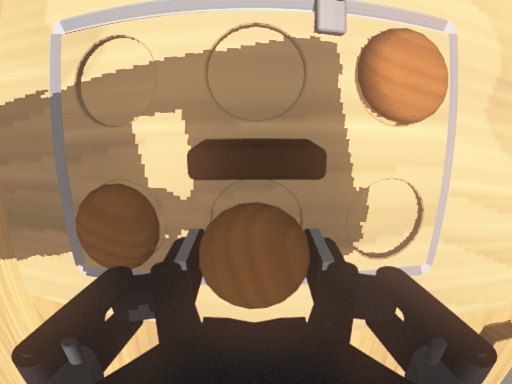

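```bash
python3 -m creep '[{"dp":[2.3,-0.3,10],"angular":[0,0,0],"fingers":45},{"dp":[2.3,-0.3,20],"angular":[0,0,0],"fingers":45},{"dp":[2.3,-0.3,22],"angular":[0,0,0],"fingers":45},{"dp":[2.3,-0.3,22],"angular":[0,0,0],"fingers":45},{"dp":[2.3,-0.3,22],"angular":[0,0,0],"fingers":45}]'; python3 go.py 540.7 157.5 31 1.638; python3 look.py w34
```

```text
clock: 30.05
eef_pos: [541.1, 158.0, 32.7]
tcp_rot: [3.14, -0.001, 1.635]
contact_force: [-4.4, -1.7, 23.8]
opening: 0.607
t 30.05 tcp [541.1 158.   32.7] [ 3.140e+00 -1.000e-03  1.635e+00] F [-4.4 -1.7 23.8] op 51.8 q [0.28 0.52 1.9  0.   0.71 0.22]
dp [-0.5, -0.5, 1.7] ang [0.002, -0.001, -0.003] rows 1.0
30.05 [541.1 158.   32.7] [ 3.140e+00 -1.000e-03  1.635e+00]
```

View pics/w34.png

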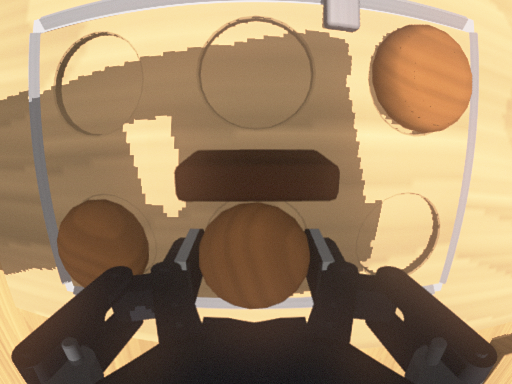

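```bash
python3 -m creep '[{"dp":[0,0,-1],"angular":[0,0,0],"fingers":50},{"dp":[0,0,-1],"angular":[0,0,0],"fingers":60},{"dp":[0,0,-1],"angular":[0,0,0],"fingers":68},{"dp":[0,0,-1],"angular":[0,0,0],"fingers":68},{"dp":[0,0,-30],"angular":[0,0,0],"fingers":68}]' ; python3 -m creep '[{"dp":[0,0,-40],"angular":[0,0,0],"fingers":68},{"dp":[0,0,-75],"angular":[0,0,0],"fingers":68},{"dp":[0,0,-75],"angular":[0,0,0],"fingers":68},{"dp":[0,0,-75],"angular":[0,0,0],"fingers":68}]' ;  python3 look.py w35
```

```text
clock: 30.52
eef_pos: [536.5, 156.7, 56.6]
tcp_rot: [-3.133, 0.002, 1.635]
contact_force: [-0.7, 0.2, 0.2]
opening: 0.797
clock: 30.85
eef_pos: [541.4, 158.1, 137.9]
tcp_rot: [3.138, -0.001, 1.635]
contact_force: [0.2, -0.8, -0.5]
opening: 0.796
30.85 [541.4 158.1 137.9] [ 3.138e+00 -1.000e-03  1.635e+00]
```

View pics/w35.png

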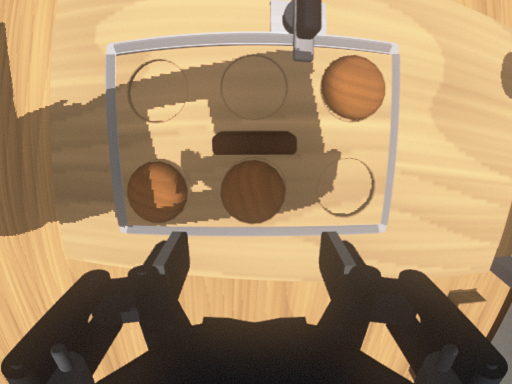

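```bash
python3 -c "
from h import *
i=optics.grab_frame('top');crop(i,250,80,450,280,3.8,'t35.png')
for k in [(445,-216),(464,-344),(588,-337)]: print((proj('top',[*k,16])-[250,80])*3.8)"; python3 go.py 446 -215 140 1.638;  python3 -m creep '[{"dp":[-200,0,-5],"angular":[0,0,0],"fingers":75},{"dp":[-200,0,-5],"angular":[0,0,0],"fingers":75},{"dp":[-200,0,-5],"angular":[0,0,0],"fingers":75},{"dp":[-200,0,-5],"angular":[0,0,0],"fingers":75},{"dp":[-200,0,-5],"angular":[0,0,0],"fingers":75}]';python3 go.py 446 -215 140 1.638
```

```text
[350.17518455 546.61791373]
[516.54676616 524.14017536]
[505.74552741 364.70863046]
t 30.95 tcp [539.4 157.5 135.3] [-3.14   0.     1.635] F [-1.1  0.1 -0.1] op 68.0 q [ 0.28  0.37  1.85 -0.    0.92  0.22]
dp [-365.7, -117.0, -4.5] ang [-0.001, 0.0, -0.003] rows 10.0
clock: 31.37
eef_pos: [551.5, -44.3, 139.2]
tcp_rot: [-3.138, -0.0, 1.635]
contact_force: [0.2, 0.2, -0.3]
opening: 0.878
t 31.37 tcp [551.5 -44.3 139.2] [-3.138 -0.     1.635] F [ 0.2  0.2 -0.3] op 75.0 q [-0.08  0.35  1.87 -0.    0.92 -0.15]
dp [-163.6, -116.2, -0.4] ang [-0.003, -0.0, -0.003] rows 5.0
```

View pics/t35.png

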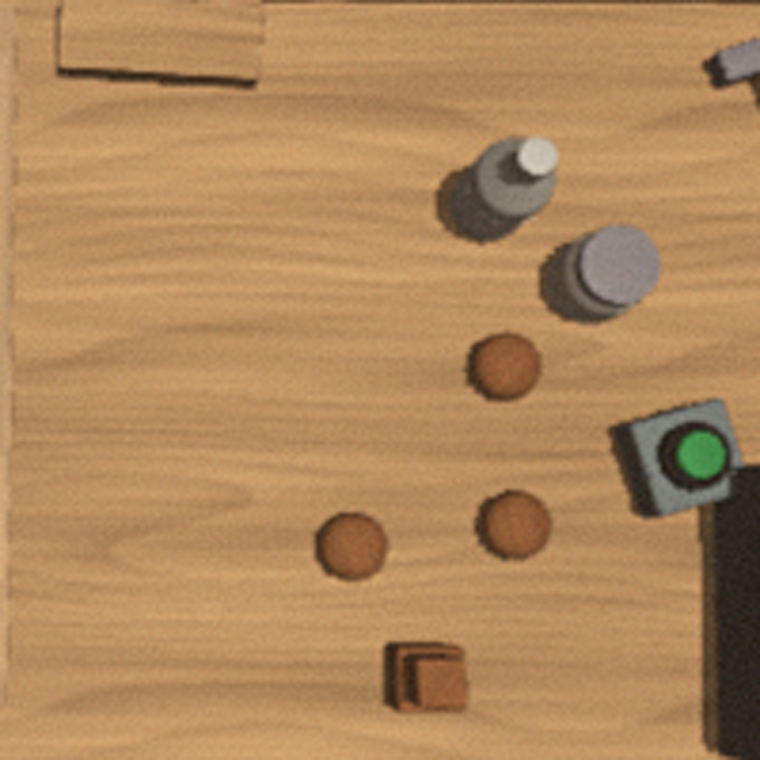

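```bash
python3 -m creep '[{"dp":[-34,-24,0],"angular":[0,0,0],"fingers":75},{"dp":[-68,-48,0],"angular":[0,0,0],"fingers":75},{"dp":[-102,-72,0],"angular":[0,0,20],"fingers":75}]' 2>&1 | tail -3; python3 go.py 446 -215 70 1.638
```

```text
tcp_rot: [-3.138, -0.001, 1.512]
contact_force: [0.4, -1.2, 1.0]
opening: 0.873
t 31.62 tcp [ 485.3 -149.4  139.1] [-3.138e+00 -1.000e-03  1.512e+00] F [ 0.4 -1.2  1. ] op 74.6 q [-0.3   0.29  1.96 -0.    0.89 -0.24]
dp [-67.9, -35.1, 69.2] ang [-0.003, -0.001, -0.126] rows 3.0
```

I typed the 20 into the angular field instead of dp z. The row limit held it to 0.125 rad, which I'll undo now.

```bash
python3 -m creep '[{"dp":[-34,-18,10],"angular":[0,0,-0.063],"fingers":75},{"dp":[-68,-35,20],"angular":[0,0,-0.126],"fingers":75},{"dp":[-68,-35,50],"angular":[0,0,-0.126],"fingers":75},{"dp":[-68,-35,65],"angular":[0,0,-0.126],"fingers":75},{"dp":[-68,-35,65],"angular":[0,0,-0.126],"fingers":75}]'; python3 look.py w36; python3 go.py 446 -215 0 1.638
```

```text
clock: 32.03
eef_pos: [444.7, -213.3, 71.9]
tcp_rot: [-3.135, -0.004, 1.634]
contact_force: [-0.3, 0.1, 0.5]
opening: 0.88
32.0333 [ 444.7 -213.3   71.9] [-3.135 -0.004  1.634]
t 32.08 tcp [ 446.  -213.3   73.5] [-3.136e+00 -3.000e-03  1.635e+00] F [-0.4  0.6  0.5] op 74.7 q [-0.45  0.38  2.03  0.    0.74 -0.51]
dp [-1.9, 0.3, 73.5] ang [-0.005, -0.003, -0.003] rows 2.0
```

View pics/w36.png

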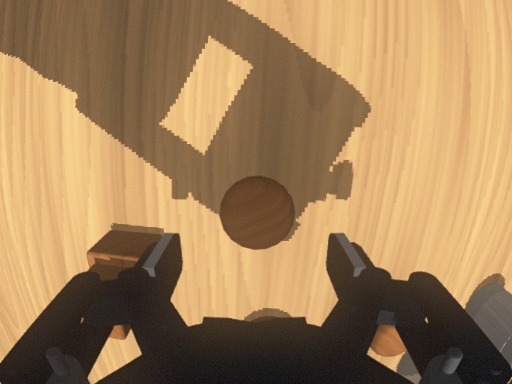

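```bash
python3 - <<'E'
from fit import *
s=pickle.load(open('pics/w36.pkl','rb')); print(plane('wrist',(257.5,212.5),17,s).round(1))
for p,z in (((160,230),85),((90,253),85),((160,230),40),((112,228),0),((161,232),60)): print(p,z,plane('wrist',p,z,s).round())
for k in [(345,-268)]: pass
for p in((412,650),(440,685),(465,710),(388,645)): print('top',[plane('top',np.array(p)/3.8+[250,80],z).round()[:2] for z in(0,50,85)])
E
```

```text
[ 446.2 -217.8   17. ]
(160, 230) 85 [ 397. -205.   85.]
(90, 253) 85 [ 353. -224.   85.]
(160, 230) 40 [ 382. -226.   40.]
(112, 228) 0 [ 324. -248.    0.]
(161, 232) 60 [ 389. -218.   60.]
top [array([ 366., -266.]), array([ 368., -257.]), array([ 369., -250.])]
top [array([ 339., -288.]), array([ 342., -277.]), array([ 344., -270.])]
top [array([ 320., -307.]), array([ 324., -296.]), array([ 326., -288.])]
top [array([ 369., -248.]), array([ 371., -239.]), array([ 372., -232.])]
```

```bash
python3 -m creep '[{"dp":[-3.3,0.3,30],"angular":[0,0,0],"fingers":72},{"dp":[-3.3,0.3,60],"angular":[0,0,0],"fingers":72},{"dp":[-3.3,0.3,71],"angular":[0,0,0],"fingers":72},{"dp":[-3.3,0.3,71],"angular":[0,0,0],"fingers":72},{"dp":[-3.3,0.3,71],"angular":[0,0,0],"fingers":72}]'; python3 look.py w37; python3 go.py 446 -216.5 1 1.638
```

```text
clock: 32.5
eef_pos: [449.0, -216.9, 5.3]
tcp_rot: [-3.141, -0.001, 1.637]
contact_force: [0.8, 0.9, 0.1]
opening: 0.839
32.5 [ 449.  -216.9    5.3] [-3.141e+00 -1.000e-03  1.637e+00]
t 32.55 tcp [ 449.6 -217.2    6. ] [3.141 0.    1.636] F [ 1.2  0.5 -0.8] op 72.2 q [-0.45  0.5   2.05  0.    0.59 -0.52]
dp [1.0, -3.6, 5.0] ang [0.0, 0.0, -0.002] rows 1.0
```

View pics/w37.png

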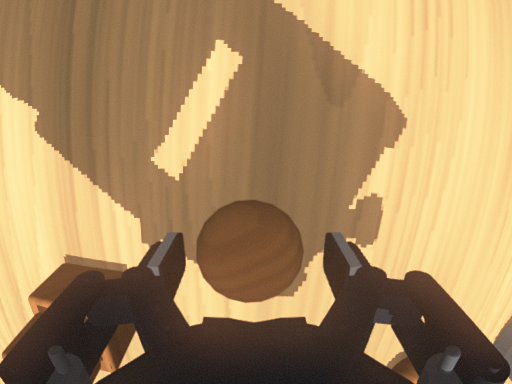

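```bash
python3 -m creep '[{"dp":[0,-3.5,4],"angular":[0,0,0],"fingers":72},{"dp":[0,-3.5,4],"angular":[0,0,0],"fingers":45},{"dp":[0,-3.5,5],"angular":[0,0,0],"fingers":45},{"dp":[0,-3.5,5],"angular":[0,0,0],"fingers":45},{"dp":[0,-3.5,5],"angular":[0,0,0],"fingers":45}]' 40; python3 -m creep '[{"dp":[0,0,0],"angular":[0,0,0],"fingers":45},{"dp":[0,0,-20],"angular":[0,0,0],"fingers":45},{"dp":[0,0,-60],"angular":[0,0,0],"fingers":45},{"dp":[0,0,-100],"angular":[0,0,0],"fingers":45},{"dp":[0,0,-120],"angular":[0,0,0],"fingers":45}]'; python3 look.py w38; python3 go.py 622.5 163.2 120 1.638
```

```text
clock: 32.97
eef_pos: [445.7, -217.7, 1.7]
tcp_rot: [3.141, 0.0, 1.636]
contact_force: [-4.8, 1.9, 18.5]
opening: 0.606
clock: 33.38
eef_pos: [446.9, -218.3, 124.4]
tcp_rot: [3.138, 0.002, 1.636]
contact_force: [1.5, -0.9, -0.3]
opening: 0.602
33.3833 [ 446.9 -218.3  124.4] [3.138e+00 2.000e-03 1.636e+00]
t 33.43 tcp [ 448.4 -219.   126.7] [3.134 0.004 1.636] F [ 2.1 -0.8  1.8] op 51.6 q [-0.46  0.29  2.    0.    0.84 -0.52]
dp [370.1, 198.4, 6.6] ang [0.008, 0.004, -0.002] rows 11.0
```

View pics/w38.png

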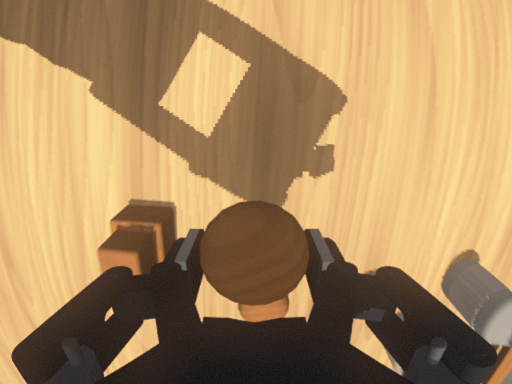

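```bash
python3 -m creep '[{"dp":[36,19,0],"angular":[0,0,0],"fingers":45},{"dp":[72,38,0],"angular":[0,0,0],"fingers":45},{"dp":[108,57,0],"angular":[0,0,0],"fingers":45},{"dp":[144,76,0],"angular":[0,0,0],"fingers":45},{"dp":[180,95,0],"angular":[0,0,0],"fingers":45}]' >/dev/null; python3 -m creep '[{"dp":[35,19,0],"angular":[0,0,0],"fingers":45},{"dp":[70,38,0],"angular":[0,0,0],"fingers":45},{"dp":[105,57,0],"angular":[0,0,0],"fingers":45},{"dp":[140,76,0],"angular":[0,0,0],"fingers":45},{"dp":[170,92,0],"angular":[0,0,0],"fingers":45}]'; python3 go.py 622.5 162.4 60 1.638
```

```text
clock: 34.27
eef_pos: [610.1, 146.5, 120.4]
tcp_rot: [3.141, -0.0, 1.636]
contact_force: [-0.1, -2.1, -0.1]
opening: 0.606
t 34.27 tcp [610.1 146.5 120.4] [ 3.141 -0.     1.636] F [-0.1 -2.1 -0.1] op 51.7 q [0.23 0.48 1.72 0.   0.95 0.17]
dp [15.0, 13.3, 60.4] ang [0.001, -0.0, -0.002] rows 2.0
```

```bash
python3 -m creep '[{"dp":[15,13,0],"angular":[0,0,0],"fingers":45},{"dp":[15,13,30],"angular":[0,0,0],"fingers":45},{"dp":[15,13,60],"angular":[0,0,0],"fingers":45},{"dp":[15,13,65],"angular":[0,0,0],"fingers":45},{"dp":[15,13,65],"angular":[0,0,0],"fingers":45}]'; python3 -m creep '[{"dp":[0,0,0],"angular":[0,0,0],"fingers":45},{"dp":[0,0,0],"angular":[0,0,0],"fingers":45},{"dp":[0,0,0],"angular":[0,0,0],"fingers":45}]';python3 go.py 622.5 162.4 33 1.638; python3 look.py w39
```

```text
clock: 34.68
eef_pos: [619.3, 159.2, 53.1]
tcp_rot: [-3.137, 0.001, 1.636]
contact_force: [-0.7, -0.9, 0.1]
opening: 0.603
clock: 34.93
eef_pos: [622.5, 159.7, 57.0]
tcp_rot: [3.139, -0.001, 1.635]
contact_force: [0.7, 1.2, -1.0]
opening: 0.605
t 34.93 tcp [622.5 159.7  57. ] [ 3.139e+00 -1.000e-03  1.635e+00] F [ 0.7  1.2 -1. ] op 51.7 q [0.25 0.58 1.72 0.   0.85 0.18]
dp [2.7, 0.1, 24.0] ang [0.003, -0.001, -0.003] rows 1.0
34.9333 [622.5 159.7  57. ] [ 3.139e+00 -1.000e-03  1.635e+00]
```

View pics/w39.png

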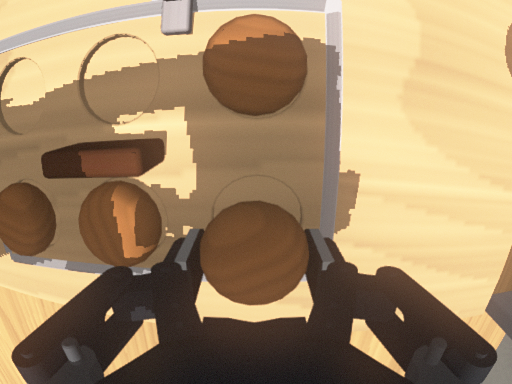

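```bash
python3 -m creep '[{"dp":[2.7,0,10],"angular":[0,0,0],"fingers":45},{"dp":[2.7,0,19],"angular":[0,0,0],"fingers":45},{"dp":[2.7,0,23],"angular":[0,0,0],"fingers":45},{"dp":[2.7,0,23],"angular":[0,0,0],"fingers":45},{"dp":[2.7,0,23],"angular":[0,0,0],"fingers":45}]'; python3 go.py 622.5 162.4 32 1.638
```

```text
clock: 35.4
eef_pos: [621.0, 162.6, 32.8]
tcp_rot: [-3.141, -0.0, 1.636]
contact_force: [-5.0, -0.1, 15.5]
opening: 0.599
t 35.4 tcp [621.  162.6  32.8] [-3.141 -0.     1.636] F [-5.  -0.1 15.5] op 51.2 q [0.25 0.61 1.72 0.   0.81 0.19]
dp [-0.2, 1.5, 0.8] ang [-0.0, -0.0, -0.002] rows 1.0
```

```bash
python3 -m creep '[{"dp":[0,0.5,-1],"angular":[0,0,0],"fingers":50},{"dp":[0,0.5,-1],"angular":[0,0,0],"fingers":60},{"dp":[0,0.5,-1],"angular":[0,0,0],"fingers":68},{"dp":[0,0.5,-1],"angular":[0,0,0],"fingers":68},{"dp":[0,0.5,-30],"angular":[0,0,0],"fingers":68}]' ; python3 -m creep '[{"dp":[0,0,-40],"angular":[0,0,0],"fingers":68},{"dp":[0,0,-75],"angular":[0,0,0],"fingers":68},{"dp":[0,0,-85],"angular":[0,0,0],"fingers":68},{"dp":[0,0,-85],"angular":[0,0,0],"fingers":68}]' ;  python3 look.py w40
```

```text
clock: 35.82
eef_pos: [617.9, 161.5, 57.0]
tcp_rot: [-3.133, 0.002, 1.636]
contact_force: [-0.6, -0.6, -0.1]
opening: 0.795
clock: 36.15
eef_pos: [623.9, 163.0, 150.6]
tcp_rot: [3.136, -0.001, 1.636]
contact_force: [0.3, -0.4, -0.2]
opening: 0.796
36.15 [623.9 163.  150.6] [ 3.136e+00 -1.000e-03  1.636e+00]
```

View pics/w40.png

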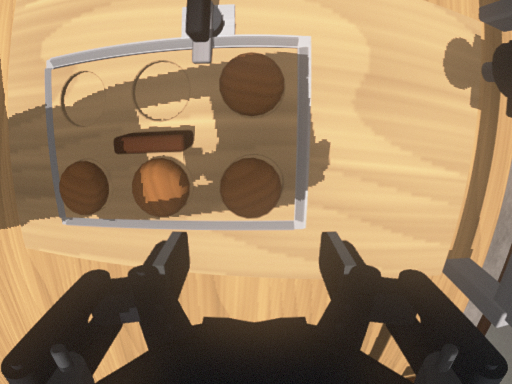

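```bash
python3 go.py 464 -344 140 1.638; python3 -m creep '[{"dp":[-38,-14,0],"angular":[0,0,0],"fingers":75},{"dp":[-76,-27,0],"angular":[0,0,0],"fingers":75},{"dp":[-114,-42,0],"angular":[0,0,0],"fingers":75},{"dp":[-152,-56,0],"angular":[0,0,0],"fingers":75},{"dp":[-190,-70,0],"angular":[0,0,0],"fingers":75}]' >/dev/null;python3 -m creep '[{"dp":[-38,-14,0],"angular":[0,0,0],"fingers":75},{"dp":[-76,-27,0],"angular":[0,0,0],"fingers":75},{"dp":[-114,-42,0],"angular":[0,0,0],"fingers":75},{"dp":[-152,-56,0],"angular":[0,0,0],"fingers":75},{"dp":[-190,-70,0],"angular":[0,0,0],"fingers":75}]'; python3 go.py 464 -344 140 1.638
```

```text
t 36.2 tcp [622.5 162.6 148.3] [ 3.139e+00 -1.000e-03  1.636e+00] F [ 0.2 -0.4  0.3] op 68.0 q [0.25 0.46 1.66 0.   1.01 0.19]
dp [-495.3, -191.1, 7.5] ang [0.003, -0.001, -0.002] rows 13.0
clock: 37.03
eef_pos: [504.6, -227.1, 145.1]
tcp_rot: [-3.139, -0.001, 1.636]
contact_force: [0.5, 0.3, 0.0]
opening: 0.877
t 37.03 tcp [ 504.6 -227.1  145.1] [-3.139e+00 -1.000e-03  1.636e+00] F [0.5 0.3 0. ] op 74.9 q [-0.43  0.34  1.86  0.    0.94 -0.49]
dp [-114.0, -48.0, 5.0] ang [-0.003, -0.001, -0.002] rows 3.0
```

```bash
python3 -m creep '[{"dp":[-38,-16,5],"angular":[0,0,0],"fingers":75},{"dp":[-76,-32,20],"angular":[0,0,0],"fingers":75},{"dp":[-112,-47,40],"angular":[0,0,0],"fingers":75},{"dp":[-112,-47,70],"angular":[0,0,0],"fingers":75},{"dp":[-112,-47,70],"angular":[0,0,0],"fingers":75}]'; python3 look.py w41; python3 go.py 464 -344 1 1.638
```

```text
clock: 37.45
eef_pos: [462.2, -340.2, 70.5]
tcp_rot: [-3.134, -0.006, 1.632]
contact_force: [-1.0, 1.2, 0.6]
opening: 0.877
37.45 [ 462.2 -340.2   70.5] [-3.134 -0.006  1.632]
t 37.5 tcp [ 463.5 -339.5   72.7] [-3.135 -0.006  1.633] F [0.  0.  0.1] op 75.1 q [-0.63  0.48  1.86  0.    0.82 -0.7 ]
dp [-5.0, 0.7, 71.7] ang [-0.007, -0.006, -0.005] rows 2.0
```

View pics/w41.png

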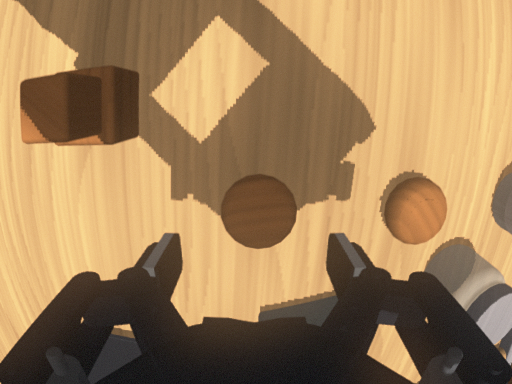

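```bash
python3 ft.py w41 259 211.3 414 210; python3 -m creep '[{"dp":[-5,0,30],"angular":[0,0,0],"fingers":72},{"dp":[-5,0,58],"angular":[0,0,0],"fingers":72},{"dp":[-5,0,68],"angular":[0,0,0],"fingers":72},{"dp":[-5,0,68],"angular":[0,0,0],"fingers":72},{"dp":[-5,0,68],"angular":[0,0,0],"fingers":72}]'; python3 look.py w42; python3 go.py 464 -344.5 1 1.638
```

```text
(259.0, 211.3) [ 464.7 -343.1   17. ]
(414.0, 210.0) [ 585.  -336.1   17. ]
clock: 37.92
eef_pos: [467.6, -344.9, 9.5]
tcp_rot: [-3.141, -0.001, 1.637]
contact_force: [1.0, -0.2, 0.8]
opening: 0.845
37.9167 [ 467.6 -344.9    9.5] [-3.141e+00 -1.000e-03  1.637e+00]
t 37.97 tcp [ 468.2 -345.5   10.3] [3.141e+00 1.000e-03 1.637e+00] F [ 0.   0.2 -0.1] op 72.1 q [-0.64  0.58  1.87  0.    0.69 -0.7 ]
dp [1.3, -4.1, 9.3] ang [0.001, 0.001, -0.001] rows 1.0
```

View pics/w42.png

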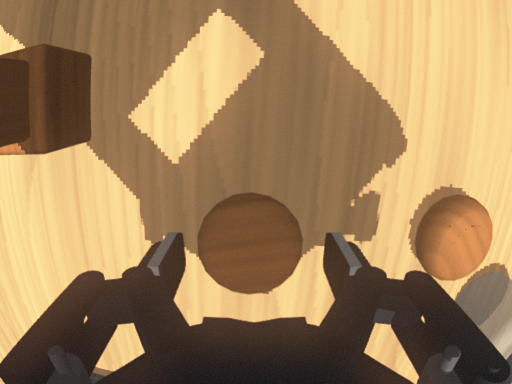

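```bash
python3 -m creep '[{"dp":[1.7,-3.7,5],"angular":[0,0,0],"fingers":72},{"dp":[1.7,-3.7,8],"angular":[0,0,0],"fingers":72},{"dp":[1.7,-3.7,8],"angular":[0,0,0],"fingers":45},{"dp":[1.7,-3.7,9],"angular":[0,0,0],"fingers":45},{"dp":[1.7,-3.7,9],"angular":[0,0,0],"fingers":45}]' 40; python3 -m creep '[{"dp":[0,0,0],"angular":[0,0,0],"fingers":45},{"dp":[0,0,0],"angular":[0,0,0],"fingers":45}]'; python3 -m creep '[{"dp":[0,0,-15],"angular":[0,0,0],"fingers":45},{"dp":[0,0,-50],"angular":[0,0,0],"fingers":45},{"dp":[0,0,-90],"angular":[0,0,0],"fingers":45},{"dp":[0,0,-120],"angular":[0,0,0],"fingers":45},{"dp":[0,0,-125],"angular":[0,0,0],"fingers":45}]'; python3 look.py w43; python3 go.py 534.9 243 125 1.638
```

```text
clock: 38.38
eef_pos: [463.8, -344.3, 1.3]
tcp_rot: [3.141, 0.0, 1.636]
contact_force: [-3.8, 2.6, 11.3]
opening: 0.607
clock: 38.55
eef_pos: [463.7, -344.3, 1.3]
tcp_rot: [3.141, 0.0, 1.636]
contact_force: [-2.9, 2.5, 11.8]
opening: 0.606
clock: 38.97
eef_pos: [466.2, -346.2, 130.9]
tcp_rot: [3.135, 0.005, 1.636]
contact_force: [1.5, -1.1, 0.9]
opening: 0.602
38.9667 [ 466.2 -346.2  130.9] [3.135 0.005 1.636]
t 39.02 tcp [ 465.6 -345.8  129.4] [3.136 0.005 1.636] F [ 1.3 -0.2 -0.2] op 51.6 q [-0.64  0.4   1.82  0.    0.91 -0.71]
dp [583.1, 107.2, 2.3] ang [0.006, 0.005, -0.002] rows 15.0
```

View pics/w43.png

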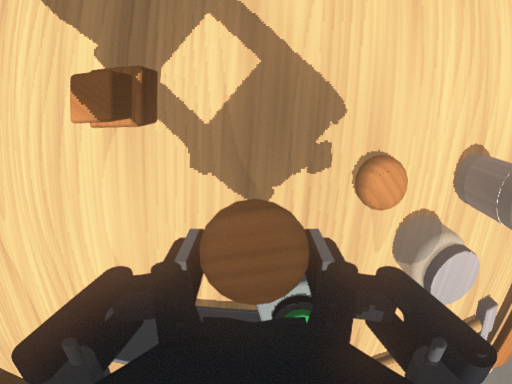

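```bash
python3 -m creep '[{"dp":[40,7,0],"angular":[0,0,0],"fingers":45},{"dp":[80,15,0],"angular":[0,0,0],"fingers":45},{"dp":[120,22,0],"angular":[0,0,0],"fingers":45},{"dp":[160,29,0],"angular":[0,0,0],"fingers":45},{"dp":[200,37,0],"angular":[0,0,0],"fingers":45}]' >/dev/null; python3 -m creep '[{"dp":[40,7,0],"angular":[0,0,0],"fingers":45},{"dp":[80,15,0],"angular":[0,0,0],"fingers":45},{"dp":[120,22,0],"angular":[0,0,0],"fingers":45},{"dp":[160,29,0],"angular":[0,0,0],"fingers":45},{"dp":[200,37,0],"angular":[0,0,0],"fingers":45}]'; python3 go.py 534.9 242.7 125 1.638
```

```text
clock: 39.85
eef_pos: [510.3, 61.6, 124.0]
tcp_rot: [-3.14, 0.0, 1.636]
contact_force: [1.4, 0.1, -0.5]
opening: 0.605
t 39.85 tcp [510.3  61.6 124. ] [-3.14   0.     1.636] F [ 1.4  0.1 -0.5] op 51.6 q [ 0.12  0.32  1.96 -0.    0.86  0.05]
dp [179.1, 36.3, -1.1] ang [-0.002, 0.0, -0.002] rows 5.0
```

```bash
python3 -m creep '[{"dp":[40,8,0],"angular":[0,0,0],"fingers":45},{"dp":[80,16,0],"angular":[0,0,0],"fingers":45},{"dp":[120,24,0],"angular":[0,0,0],"fingers":45},{"dp":[160,32,0],"angular":[0,0,0],"fingers":45},{"dp":[177,36,10],"angular":[0,0,0],"fingers":45}]' >/dev/null;  python3 -m creep '[{"dp":[0,0,25],"angular":[0,0,0],"fingers":45},{"dp":[0,0,45],"angular":[0,0,0],"fingers":45},{"dp":[0,0,55],"angular":[0,0,0],"fingers":45},{"dp":[0,0,55],"angular":[0,0,0],"fingers":45},{"dp":[0,0,55],"angular":[0,0,0],"fingers":45}]'; python3 go.py 534.9 242.7 33 1.638; python3 look.py w44
```

```text
clock: 40.68
eef_pos: [535.2, 238.2, 59.3]
tcp_rot: [-3.14, 0.001, 1.635]
contact_force: [-0.0, 1.4, -0.8]
opening: 0.605
t 40.68 tcp [535.2 238.2  59.3] [-3.140e+00  1.000e-03  1.635e+00] F [-0.   1.4 -0.8] op 51.7 q [ 0.42  0.51  1.84 -0.    0.79  0.35]
dp [4.5, -0.0, 26.3] ang [-0.002, 0.001, -0.003] rows 1.0
40.6833 [535.2 238.2  59.3] [-3.140e+00  1.000e-03  1.635e+00]
```

View pics/w44.png

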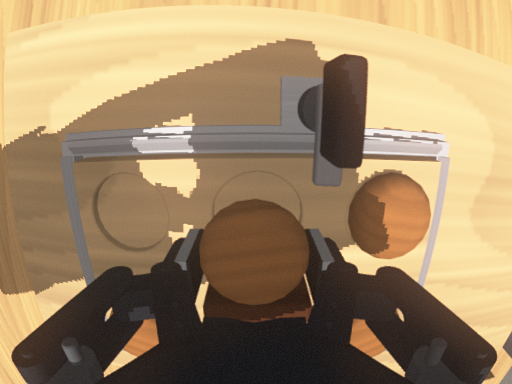

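```bash
python3 -m creep '[{"dp":[4.5,0,10],"angular":[0,0,0],"fingers":45},{"dp":[4.5,0,20],"angular":[0,0,0],"fingers":45},{"dp":[4.5,0,25.5],"angular":[0,0,0],"fingers":45},{"dp":[4.5,0,25.5],"angular":[0,0,0],"fingers":45},{"dp":[4.5,0,25.5],"angular":[0,0,0],"fingers":45}]'; python3 go.py 534.9 242.7 32 1.638
```

```text
clock: 41.15
eef_pos: [535.2, 243.0, 34.1]
tcp_rot: [-3.141, 0.0, 1.636]
contact_force: [-0.0, 0.6, -0.7]
opening: 0.603
t 41.15 tcp [535.2 243.   34.1] [-3.141  0.     1.636] F [-0.   0.6 -0.7] op 51.5 q [ 0.42  0.55  1.85 -0.    0.75  0.36]
dp [-0.3, -0.3, 2.1] ang [-0.001, 0.0, -0.002] rows 1.0
```

```bash
python3 -m creep '[{"dp":[0,0,1],"angular":[0,0,0],"fingers":45},{"dp":[0,0,1.5],"angular":[0,0,0],"fingers":45},{"dp":[0,0,1.5],"angular":[0,0,0],"fingers":45}]'; python3 -m creep '[{"dp":[0,0,0],"angular":[0,0,0],"fingers":55},{"dp":[0,0,0],"angular":[0,0,0],"fingers":64},{"dp":[0,0,0],"angular":[0,0,0],"fingers":64},{"dp":[0,0,-10],"angular":[0,0,0],"fingers":64},{"dp":[0,0,-35],"angular":[0,0,0],"fingers":64}]' ; python3 -m creep '[{"dp":[0,0,-40],"angular":[0,0,0],"fingers":64},{"dp":[0,0,-75],"angular":[0,0,0],"fingers":64},{"dp":[0,0,-85],"angular":[0,0,0],"fingers":64},{"dp":[0,0,-85],"angular":[0,0,0],"fingers":64}]' ;  python3 look.py w45
```

```text
clock: 41.4
eef_pos: [535.6, 243.2, 33.2]
tcp_rot: [3.141, -0.0, 1.636]
contact_force: [0.5, -0.2, -0.5]
opening: 0.603
clock: 41.82
eef_pos: [533.5, 242.3, 66.3]
tcp_rot: [-3.137, 0.002, 1.636]
contact_force: [0.0, 0.7, 0.4]
opening: 0.745
clock: 42.15
eef_pos: [537.7, 244.2, 157.4]
tcp_rot: [3.135, -0.002, 1.636]
contact_force: [0.5, 1.2, -0.2]
opening: 0.752
42.15 [537.7 244.2 157.4] [ 3.135e+00 -2.000e-03  1.636e+00]
```

View pics/w45.png

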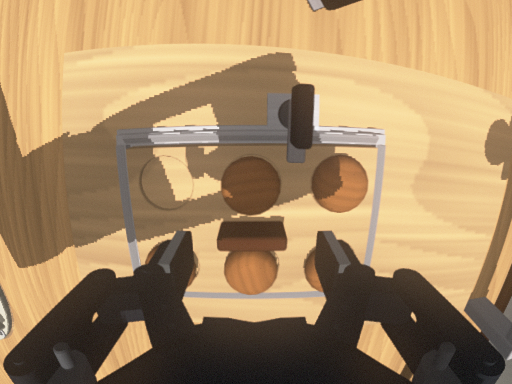

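```bash
python3 go.py 586.5 -336.5 140 1.638; python3 -m creep '[{"dp":[-40,7,0],"angular":[0,0,0],"fingers":75},{"dp":[-80,7,0],"angular":[0,0,0],"fingers":75},{"dp":[-120,7,0],"angular":[0,0,0],"fingers":75},{"dp":[-160,7,0],"angular":[0,0,0],"fingers":75},{"dp":[-200,7,0],"angular":[0,0,0],"fingers":75}]' >/dev/null;python3 -m creep '[{"dp":[-40,2,0],"angular":[0,0,0],"fingers":75},{"dp":[-80,4,0],"angular":[0,0,0],"fingers":75},{"dp":[-120,5,0],"angular":[0,0,0],"fingers":75},{"dp":[-160,5,0],"angular":[0,0,0],"fingers":75},{"dp":[-200,5,0],"angular":[0,0,0],"fingers":75}]'; python3 go.py 586.5 -336.5 140 1.638
```

```text
t 42.2 tcp [536.4 243.6 155.1] [ 3.138e+00 -1.000e-03  1.636e+00] F [-0.   0.4 -0.7] op 63.9 q [0.42 0.38 1.78 0.   0.98 0.36]
dp [-582.2, 12.2, 14.4] ang [0.003, -0.001, -0.002] rows 14.0
clock: 43.03
eef_pos: [572.1, -156.9, 151.3]
tcp_rot: [-3.139, -0.001, 1.636]
contact_force: [1.2, -0.1, 0.2]
opening: 0.876
t 43.03 tcp [ 572.1 -156.9  151.3] [-3.139e+00 -1.000e-03  1.636e+00] F [ 1.2 -0.1  0.2] op 74.9 q [-0.27  0.39  1.77  0.    0.98 -0.34]
dp [-180.2, 2.7, 11.1] ang [-0.003, -0.001, -0.002] rows 5.0
```

```bash
python3 -m creep '[{"dp":[-40,2,0],"angular":[0,0,0],"fingers":75},{"dp":[-80,3,0],"angular":[0,0,0],"fingers":75},{"dp":[-120,3,0],"angular":[0,0,0],"fingers":75},{"dp":[-160,3,0],"angular":[0,0,0],"fingers":75},{"dp":[-176,3,20],"angular":[0,0,0],"fingers":75}]' >/dev/null;python3 -m creep '[{"dp":[0,0,30],"angular":[0,0,0],"fingers":75},{"dp":[0,0,45],"angular":[0,0,0],"fingers":75},{"dp":[0,0,45],"angular":[0,0,0],"fingers":75},{"dp":[0,0,45],"angular":[0,0,0],"fingers":75}]'; python3 look.py w46; python3 go.py 586.5 -336.5 1 1.638
```

```text
clock: 43.78
eef_pos: [586.4, -329.8, 85.9]
tcp_rot: [-3.138, -0.002, 1.636]
contact_force: [-0.0, -0.3, 0.4]
opening: 0.878
43.7833 [ 586.4 -329.8   85.9] [-3.138e+00 -2.000e-03  1.636e+00]
t 43.83 tcp [ 587.6 -330.2   87.5] [-3.140e+00 -1.000e-03  1.636e+00] F [ 1.1  0.2 -0.1] op 75.0 q [-0.51  0.58  1.63  0.    0.94 -0.58]
dp [-6.3, -1.4, 86.4] ang [-0.001, -0.001, -0.002] rows 3.0
```

View pics/w46.png

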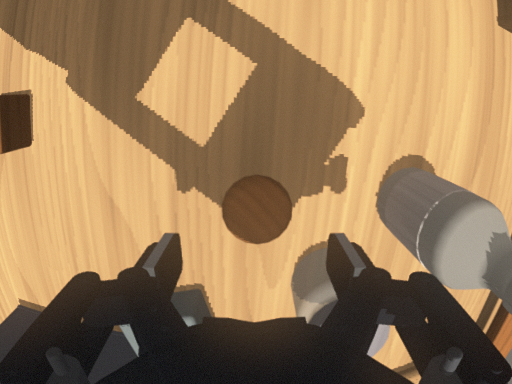

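```bash
python3 - <<'E'
from fit import *
s=pickle.load(open('pics/w46.pkl','rb')); print('F',plane('wrist',(257,209),17,s).round(1))
Rt=rot(s['tcp_rot'])
for n,p,z in (('glue edge',(378,205),5),('glue top',(405,170),20),('jar edge',(318,247),2),('jar left',(293,280),20),('jar topedge?',(300,250),60)):
  P=plane('wrist',p,z,s);print(n,P.round(),(P-plane('wrist',(257,209),17,s)).round())
E
```

```text
F [ 588.  -336.8   17. ]
glue edge [ 690. -332.    5.] [102.   5. -12.]
glue top [ 702. -297.   20.] [114.  40.   3.]
jar edge [ 643. -374.    2.] [ 55. -37. -15.]
jar left [ 622. -397.   20.] [ 34. -60.   3.]
jar topedge? [ 616. -348.   60.] [ 28. -11.  43.]
```

```bash
python3 -m creep '[{"dp":[-6.5,0,0],"angular":[0,0,-0.12],"fingers":75},{"dp":[-6.5,0,0],"angular":[0,0,-0.24],"fingers":75},{"dp":[-6.5,0,0],"angular":[0,0,-0.36],"fingers":75},{"dp":[-6.5,0,0],"angular":[0,0,-0.48],"fingers":75},{"dp":[-6.5,0,0],"angular":[0,0,-0.6],"fingers":75}]' ; python3 -m creep '[{"dp":[0,0,10],"angular":[0,0,-0.12],"fingers":72},{"dp":[0,0,20],"angular":[0,0,-0.12],"fingers":72},{"dp":[0,0,20],"angular":[0,0,-0.12],"fingers":72},{"dp":[0,0,20],"angular":[0,0,-0.12],"fingers":72}]' ; python3 look.py w47; python3 go.py 588 -337 2 2.356
```

```text
clock: 44.25
eef_pos: [589.3, -337.1, 89.8]
tcp_rot: [3.141, 0.002, 2.242]
contact_force: [-0.6, -0.2, 0.3]
opening: 0.878
clock: 44.58
eef_pos: [588.2, -336.7, 68.0]
tcp_rot: [-3.141, -0.001, 2.352]
contact_force: [0.7, 0.3, -0.7]
opening: 0.845
44.5833 [ 588.2 -336.7   68. ] [-3.141e+00 -1.000e-03  2.352e+00]
t 44.63 tcp [ 588.5 -337.    68.4] [3.142 0.    2.353] F [ 0.3  0.3 -0.4] op 72.1 q [-0.52  0.61  1.63 -0.    0.91 -1.3 ]
dp [0.4, -0.4, 66.4] ang [0.0, 0.0, -0.003] rows 2.0
```

View pics/w47.png

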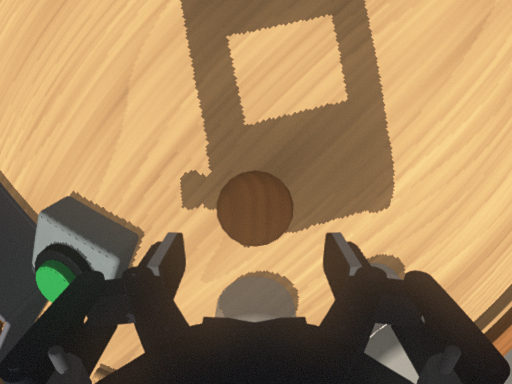

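```bash
python3 -m creep '[{"dp":[0.4,-0.4,30],"angular":[0,0,0],"fingers":72},{"dp":[0.4,-0.4,55],"angular":[0,0,0],"fingers":72},{"dp":[0.4,-0.4,66],"angular":[0,0,0],"fingers":72},{"dp":[0.4,-0.4,66],"angular":[0,0,0],"fingers":72},{"dp":[0.4,-0.4,66],"angular":[0,0,0],"fingers":72}]' ; python3 look.py w48; python3 go.py 588 -337 2 2.356
```

```text
clock: 45.05
eef_pos: [587.8, -337.1, 2.3]
tcp_rot: [-3.141, -0.001, 2.355]
contact_force: [0.3, 0.1, 0.7]
opening: 0.842
45.05 [ 587.8 -337.1    2.3] [-3.141e+00 -1.000e-03  2.355e+00]
t 45.1 tcp [ 588.5 -337.5    3.2] [3.141e+00 1.000e-03 2.355e+00] F [-0.9 -0.5  0.2] op 72.1 q [-0.52  0.69  1.65  0.    0.8  -1.31]
dp [0.7, -0.0, 1.2] ang [0.0, 0.001, -0.001] rows 1.0
```

View pics/w48.png

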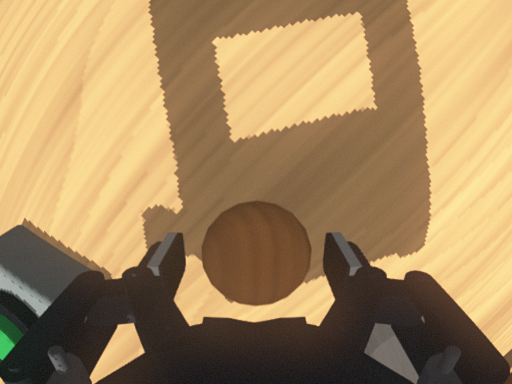

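```bash
python3 -m creep '[{"dp":[0,0,1],"angular":[0,0,0],"fingers":45},{"dp":[0,0,1],"angular":[0,0,0],"fingers":45},{"dp":[0,0,1],"angular":[0,0,0],"fingers":45},{"dp":[0,0,1],"angular":[0,0,0],"fingers":45},{"dp":[0,0,1],"angular":[0,0,0],"fingers":45}]' 40; python3 -m creep '[{"dp":[0,0,-15],"angular":[0,0,0],"fingers":45},{"dp":[0,0,-50],"angular":[0,0,0],"fingers":45},{"dp":[0,0,-90],"angular":[0,0,0],"fingers":45},{"dp":[0,0,-125],"angular":[0,0,0],"fingers":45},{"dp":[0,0,-130],"angular":[0,0,0],"fingers":45}]'; python3 look.py w49; python3 go.py 453.1 237.4 130 1.638
```

```text
clock: 45.52
eef_pos: [588.8, -337.7, 3.1]
tcp_rot: [3.141, 0.002, 2.356]
contact_force: [-2.1, 0.5, 4.6]
opening: 0.604
clock: 45.93
eef_pos: [591.3, -339.1, 139.9]
tcp_rot: [3.139, 0.011, 2.356]
contact_force: [0.6, -1.5, 0.4]
opening: 0.606
45.9333 [ 591.3 -339.1  139.9] [3.139 0.011 2.356]
t 45.98 tcp [ 590.7 -338.8  138.2] [3.139 0.009 2.356] F [-0.4 -0.5 -0.1] op 51.6 q [-0.52  0.52  1.59 -0.    1.02 -1.31]
dp [505.0, 309.8, 4.2] ang [0.006, 0.008, 0.718] rows 15.0
```

View pics/w49.png

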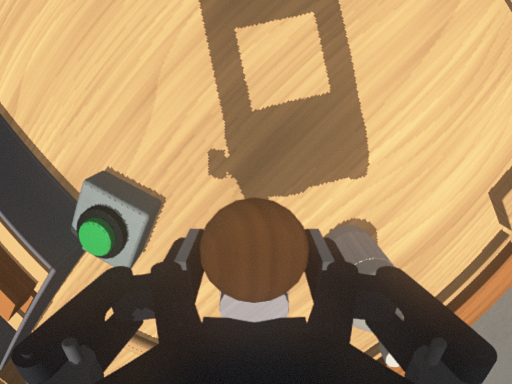

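```bash
python3 -m creep '[{"dp":[34,21,0],"angular":[0,0,0],"fingers":45},{"dp":[68,42,0],"angular":[0,0,0],"fingers":45},{"dp":[102,63,0],"angular":[0,0,0],"fingers":45},{"dp":[136,84,0],"angular":[0,0,0],"fingers":45},{"dp":[170,104,0],"angular":[0,0,0],"fingers":45}]'>/dev/null; python3 -m creep '[{"dp":[34,21,0],"angular":[0,0,0.12],"fingers":45},{"dp":[68,42,0],"angular":[0,0,0.24],"fingers":45},{"dp":[102,63,0],"angular":[0,0,0.36],"fingers":45},{"dp":[136,84,0],"angular":[0,0,0.48],"fingers":45},{"dp":[170,104,0],"angular":[0,0,0.6],"fingers":45}]';python3 go.py 453.1 236.8 130 1.638
```

```text
clock: 46.82
eef_pos: [495.7, 44.0, 131.0]
tcp_rot: [-3.141, -0.0, 1.777]
contact_force: [0.6, 0.0, -0.8]
opening: 0.603
t 46.82 tcp [495.7  44.  131. ] [-3.141 -0.     1.777] F [ 0.6  0.  -0.8] op 51.5 q [ 0.09  0.29  1.99  0.    0.86 -0.12]
dp [197.5, -2.2, 1.0] ang [-0.0, -0.0, 0.139] rows 5.0
```

```bash
python3 -m creep '[{"dp":[39,0,0],"angular":[0,0,0.07],"fingers":45},{"dp":[78,-1,0],"angular":[0,0,0.139],"fingers":45},{"dp":[117,-1,0],"angular":[0,0,0.139],"fingers":45},{"dp":[156,-2,0],"angular":[0,0,0.139],"fingers":45},{"dp":[194,-2,0],"angular":[0,0,0.139],"fingers":45}]'>/dev/null; python3 -m creep '[{"dp":[0,0,25],"angular":[0,0,0],"fingers":45},{"dp":[0,0,50],"angular":[0,0,0],"fingers":45},{"dp":[0,0,70],"angular":[0,0,0],"fingers":45},{"dp":[0,0,70],"angular":[0,0,0],"fingers":45},{"dp":[0,0,70],"angular":[0,0,0],"fingers":45}]';python3 go.py 453.1 236.8 33 1.638; python3 look.py w50
```

```text
clock: 47.65
eef_pos: [452.9, 231.1, 60.4]
tcp_rot: [-3.139, 0.001, 1.644]
contact_force: [0.5, -0.4, 0.0]
opening: 0.606
t 47.65 tcp [452.9 231.1  60.4] [-3.139e+00  1.000e-03  1.644e+00] F [ 0.5 -0.4  0. ] op 51.8 q [0.47 0.41 2.01 0.   0.72 0.4 ]
dp [5.7, 0.7, 27.4] ang [-0.003, 0.001, 0.006] rows 1.0
47.65 [452.9 231.1  60.4] [-3.139e+00  1.000e-03  1.644e+00]
```

View pics/w50.png

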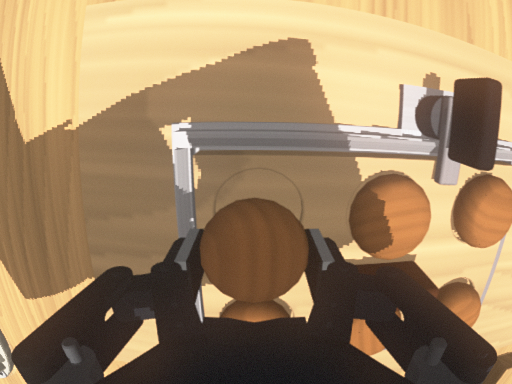

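```bash
python3 -m creep '[{"dp":[5.7,0.7,10],"angular":[0,0,0],"fingers":45},{"dp":[5.7,0.7,20],"angular":[0,0,0],"fingers":45},{"dp":[5.7,0.7,26],"angular":[0,0,0],"fingers":45},{"dp":[5.7,0.7,26],"angular":[0,0,0],"fingers":45},{"dp":[5.7,0.7,26],"angular":[0,0,0],"fingers":45}]';python3 go.py 453.1 236.8 33 1.638
```

```text
clock: 48.12
eef_pos: [454.0, 237.1, 34.7]
tcp_rot: [-3.141, 0.0, 1.644]
contact_force: [-0.0, 0.3, -0.1]
opening: 0.602
t 48.12 tcp [454.  237.1  34.7] [-3.141  0.     1.644] F [-0.   0.3 -0.1] op 51.4 q [0.48 0.46 2.01 0.   0.67 0.41]
dp [-0.2, -0.9, 1.7] ang [-0.001, 0.0, 0.006] rows 1.0
```

```bash
python3 -m creep '[{"dp":[0,-0.7,1],"angular":[0,0,0],"fingers":45},{"dp":[0,-0.7,1.5],"angular":[0,0,0],"fingers":45},{"dp":[0,-0.7,1.5],"angular":[0,0,0],"fingers":45}]'; python3 -m creep '[{"dp":[0,0,0],"angular":[0,0,0],"fingers":55},{"dp":[0,0,0],"angular":[0,0,0],"fingers":64},{"dp":[0,0,0],"angular":[0,0,0],"fingers":64},{"dp":[0,0,-10],"angular":[0,0,0],"fingers":64},{"dp":[0,0,-35],"angular":[0,0,0],"fingers":64}]' ; python3 -m creep '[{"dp":[0,0,-40],"angular":[0,0,0],"fingers":64},{"dp":[0,0,-80],"angular":[0,0,0],"fingers":64},{"dp":[-20,-30,-110],"angular":[0,0,0],"fingers":64},{"dp":[-50,-60,-130],"angular":[0,0,0],"fingers":64},{"dp":[-50,-60,-130],"angular":[0,0,0],"fingers":64}]' ; python3 -m creep '[{"dp":[0,0,0],"angular":[0,0,0],"fingers":64},{"dp":[0,0,0],"angular":[0,0,0],"fingers":64},{"dp":[0,0,0],"angular":[0,0,0],"fingers":64}]' ; python3 look.py w51;  python3 -c "
from h import *
w=cv2.imread('pics/w51.png'); crop(w,90,40,430,300,2.3,'w51a.png')"
```

```text
clock: 48.37
eef_pos: [453.7, 237.3, 33.7]
tcp_rot: [3.141, -0.0, 1.644]
contact_force: [-0.7, -0.2, -1.1]
opening: 0.602
clock: 48.78
eef_pos: [451.7, 236.3, 67.1]
tcp_rot: [-3.137, 0.002, 1.644]
contact_force: [0.3, -0.4, 0.2]
opening: 0.753
clock: 49.2
eef_pos: [395.1, 181.0, 201.6]
tcp_rot: [3.14, -0.0, 1.644]
contact_force: [-0.4, 0.4, -0.9]
opening: 0.748
clock: 49.45
eef_pos: [398.2, 183.6, 198.5]
tcp_rot: [3.141, -0.0, 1.644]
contact_force: [0.6, -0.9, 0.1]
opening: 0.751
49.45 [398.2 183.6 198.5] [ 3.141 -0.     1.644]
```

View pics/w51a.png

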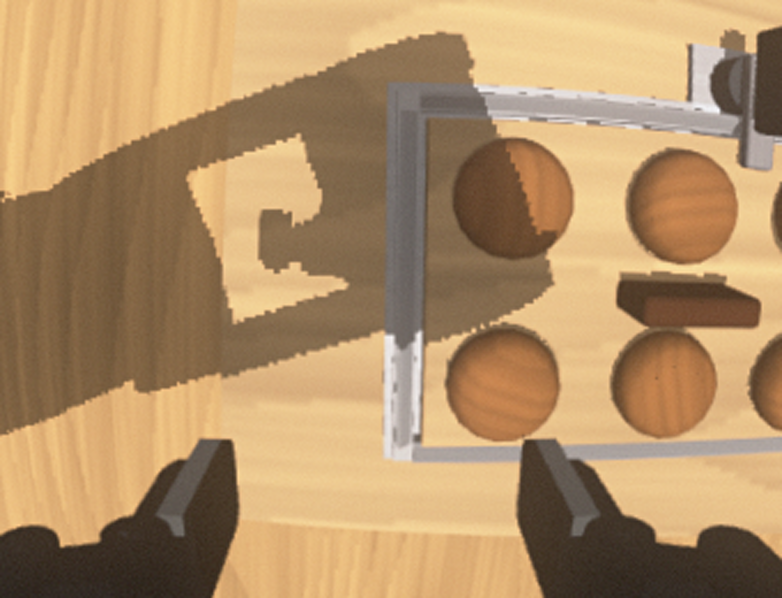

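```bash
python3 go.py 540 120 250 1.638; python3 -m creep '[{"dp":[-35,35,-12],"angular":[0,0,0],"fingers":40},{"dp":[-60,72,-25],"angular":[0,0,0],"fingers":20},{"dp":[-73,108,-40],"angular":[0,0,0],"fingers":0},{"dp":[-73,140,-52],"angular":[0,0,0],"fingers":0},{"dp":[-73,146,-52],"angular":[0,0,0],"fingers":0}]'; python3 -m creep '[{"dp":[0,0,0],"angular":[0,0,0],"fingers":0},{"dp":[0,0,0],"angular":[0,0,0],"fingers":0},{"dp":[0,0,0],"angular":[0,0,0],"fingers":0},{"dp":[0,0,0],"angular":[0,0,0],"fingers":0}]';python3 look.py w52;  python3 -c "
from h import *
w=cv2.imread('pics/w52.png'); crop(w,110,20,400,250,2.7,'w52a.png')"
```

```text
t 49.5 tcp [398.  183.5 198.1] [-3.141 -0.     1.644] F [-0.6  0.1 -1.3] op 63.9 q [0.43 0.1  2.05 0.   0.99 0.36]
dp [-73.8, 136.9, -52.0] ang [-0.0, -0.0, 0.006] rows 4.0
clock: 49.92
eef_pos: [555.1, 120.6, 252.0]
tcp_rot: [3.136, -0.0, 1.643]
contact_force: [0.3, 0.0, -0.1]
opening: 0.037
clock: 50.25
eef_pos: [546.8, 121.2, 249.5]
tcp_rot: [-3.139, 0.0, 1.645]
contact_force: [-0.2, -0.3, 0.1]
opening: 0.0
50.25 [546.8 121.2 249.5] [-3.139  0.     1.645]
```

View pics/w52a.png

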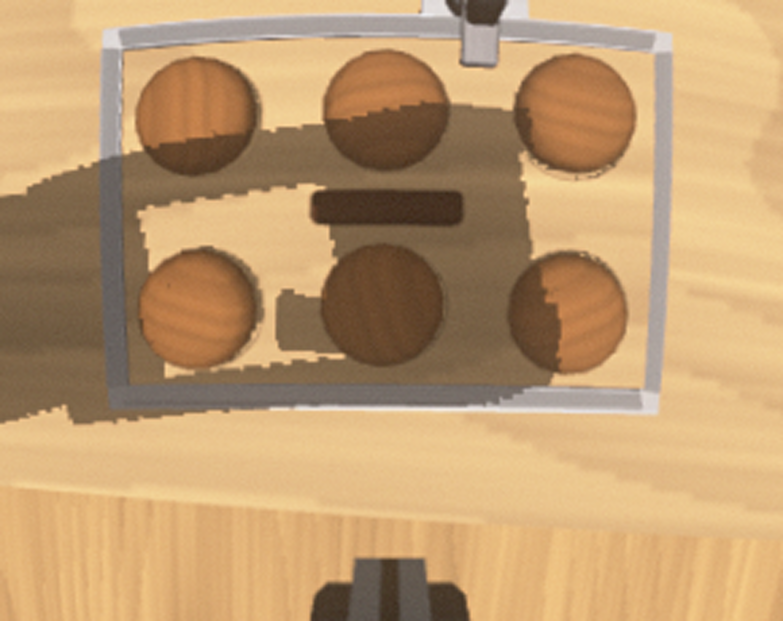

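```bash
python3 - <<'E'
from fit import *; from wells import *
s=pickle.load(open('pics/w52.pkl','rb'))
d=[]
for k,p in {(-1,1):(199,116),(0,1):(386,110),(1,1):(575,114),(-1,-1):(197,309),(0,-1):(382,304),(1,-1):(569,312)}.items():
  P=plane('wrist',np.array(p)/2.7+[110,20],46,s); e=(P-well(*k))[:2]; d.append(e); print(k,e.round(1))
d=np.array(d);print('rel',(d-d.mean(0)).round(1))
E
python3 go.py 516 -474 150 1.638
```

```text
(-1, 1) [ 1.7 -1.1]
(0, 1) [ 0.3 -0.9]
(1, 1) [-0.7  0.4]
(-1, -1) [-0.3 -0.5]
(0, -1) [-1.1  0.9]
(1, -1) [-1.2 -1. ]
rel [[ 2.  -0.7]
 [ 0.5 -0.5]
 [-0.5  0.7]
 [-0.1 -0.1]
 [-0.9  1.3]
 [-1.  -0.6]]
t 50.3 tcp [547.  121.3 249.8] [-3.14   0.     1.645] F [0.3 0.1 0.2] op -0.0 q [0.22 0.24 1.75 0.   1.16 0.14]
dp [-591.3, -74.9, 100.1] ang [-0.002, 0.0, 0.007] rows 15.0
```

```bash
python3 -m creep '[{"dp":[-41,-5,0],"angular":[0,0,0],"fingers":0},{"dp":[-82,-10,0],"angular":[0,0,0],"fingers":0},{"dp":[-123,-15,0],"angular":[0,0,0],"fingers":0},{"dp":[-164,-20,0],"angular":[0,0,0],"fingers":0},{"dp":[-205,-25,0],"angular":[0,0,0],"fingers":0}]'>/dev/null; python3 -m creep '[{"dp":[-41,-5,0],"angular":[0,0,0],"fingers":0},{"dp":[-82,-10,0],"angular":[0,0,0],"fingers":0},{"dp":[-123,-15,0],"angular":[0,0,0],"fingers":0},{"dp":[-164,-20,0],"angular":[0,0,0],"fingers":0},{"dp":[-205,-25,0],"angular":[0,0,0],"fingers":0}]'>/dev/null;  python3 -m creep '[{"dp":[-41,-5,10],"angular":[0,0,0],"fingers":0},{"dp":[-82,-10,20],"angular":[0,0,0],"fingers":0},{"dp":[-123,-15,30],"angular":[0,0,0],"fingers":0},{"dp":[-155,-20,40],"angular":[0,0,0],"fingers":0},{"dp":[-155,-20,50],"angular":[0,0,0],"fingers":0}]';python3 go.py 516 -474 150 1.638; python3 look.py w53
```

```text
clock: 51.55
eef_pos: [518.7, -453.0, 199.8]
tcp_rot: [3.141, 0.003, 1.641]
contact_force: [-0.5, -0.3, 0.0]
opening: 0.001
t 51.55 tcp [ 518.7 -453.   199.8] [3.141e+00 3.000e-03 1.641e+00] F [-0.5 -0.3  0. ] op 0.1 q [-0.72  0.48  1.52 -0.    1.15 -0.79]
dp [-20.6, -4.2, 49.9] ang [0.0, 0.003, 0.003] rows 2.0
51.55 [ 518.7 -453.   199.8] [3.141e+00 3.000e-03 1.641e+00]
```

View pics/w53.png

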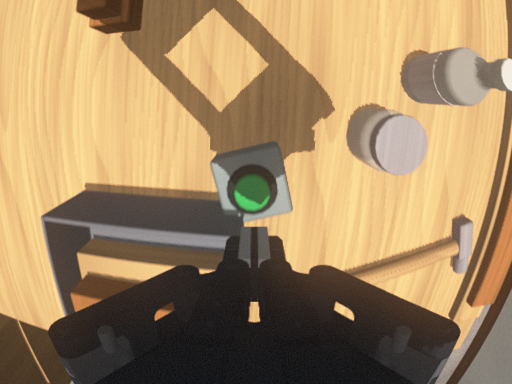

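```bash
python3 - <<'E'
from fit import *
s=pickle.load(open('pics/w53.pkl','rb'))
for z in(50,60,70): print(z,plane('wrist',(252.3,191),z,s).round(1),plane('top',(434.5,199.3),z).round(1))
for z in(45,55,65): print(z, np.linalg.norm(plane('wrist',(234,190),z,s)-plane('wrist',(271,190),z,s)))
E
```

```text
50 [ 517.2 -470.6   50. ] [ 517.8 -474.1   50. ]
60 [ 517.1 -467.6   60. ] [ 517.1 -470.4   60. ]
70 [ 516.9 -464.6   70. ] [ 516.3 -466.8   70. ]
45 38.599078049210526
55 37.299905567405595
65 36.00073308560077
```

```bash
python3 go.py 517 -469.5 75 1.638; python3 -m creep '[{"dp":[-16.5,-3,40],"angular":[0,0,0],"fingers":0},{"dp":[-16.5,-3,80],"angular":[0,0,0],"fingers":0},{"dp":[-16.5,-3,115],"angular":[0,0,0],"fingers":0},{"dp":[-16.5,-3,122],"angular":[0,0,0],"fingers":0},{"dp":[-16.5,-3,122],"angular":[0,0,0],"fingers":0}]'; python3 go.py 517 -469.5 55 1.638; python3 look.py w54
```

```text
t 51.6 tcp [ 518.1 -449.3  197.4] [-3.139e+00 -2.000e-03  1.641e+00] F [-0.8  1.4 -1.3] op 0.2 q [-0.72  0.48  1.52 -0.    1.15 -0.79]
dp [-20.2, -2.3, 122.3] ang [-0.002, -0.002, 0.003] rows 3.0
clock: 52.02
eef_pos: [516.9, -461.7, 76.2]
tcp_rot: [-3.138, -0.004, 1.645]
contact_force: [-0.6, -1.2, -0.1]
opening: 0.001
t 52.02 tcp [ 516.9 -461.7   76.2] [-3.138 -0.004  1.645] F [-0.6 -1.2 -0.1] op 0.1 q [-0.73  0.62  1.58  0.    0.95 -0.81]
dp [-7.9, -0.4, 21.2] ang [-0.004, -0.004, 0.007] rows 1.0
52.0167 [ 516.9 -461.7   76.2] [-3.138 -0.004  1.645]
```

View pics/w54.png

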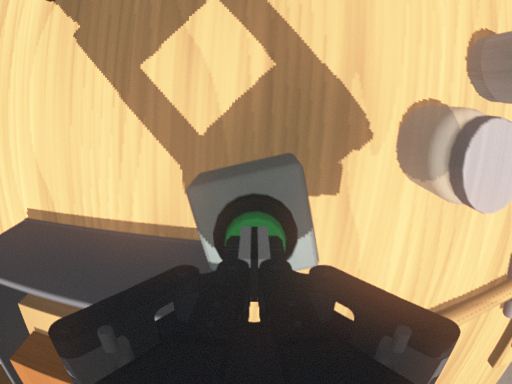

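```bash
python3 -m creep '[{"dp":[-5,0,5],"angular":[0,0,0],"fingers":0},{"dp":[-5,0,10],"angular":[0,0,0],"fingers":0},{"dp":[-5,0,14],"angular":[0,0,0],"fingers":0},{"dp":[-5,0,14],"angular":[0,0,0],"fingers":0}]'; python3 -m creep '[{"dp":[0,0,3],"angular":[0,0,0],"fingers":0},{"dp":[0,0,5],"angular":[0,0,0],"fingers":0},{"dp":[0,0,5],"angular":[0,0,0],"fingers":0}]'; python3 go.py 517 -469.5 55 1.638
```

```text
clock: 52.4
eef_pos: [519.2, -469.9, 65.3]
tcp_rot: [3.14, 0.001, 1.644]
contact_force: [1.0, -1.4, 2.5]
opening: -0.002
clock: 52.65
eef_pos: [519.2, -470.0, 61.1]
tcp_rot: [3.14, 0.001, 1.644]
contact_force: [-0.0, 1.0, 8.5]
opening: -0.003
t 52.65 tcp [ 519.2 -470.    61.1] [3.140e+00 1.000e-03 1.644e+00] F [-0.   1.   8.5] op -0.2 q [-0.74  0.64  1.58  0.    0.92 -0.81]
dp [0.7, -2.2, 6.1] ang [0.001, 0.001, 0.006] rows 1.0
```

Contact, 8.5 N. I'll press on until it bottoms out.

```bash
python3 -m creep '[{"dp":[0,0,2],"angular":[0,0,0],"fingers":0},{"dp":[0,0,4],"angular":[0,0,0],"fingers":0},{"dp":[0,0,4],"angular":[0,0,0],"fingers":0}]'; python3 -m creep '[{"dp":[0,0,2],"angular":[0,0,0],"fingers":0},{"dp":[0,0,3],"angular":[0,0,0],"fingers":0},{"dp":[0,0,3],"angular":[0,0,0],"fingers":0}]'
```

```text
clock: 52.9
eef_pos: [519.4, -470.1, 60.5]
tcp_rot: [3.14, 0.002, 1.644]
contact_force: [-8.4, 8.8, 36.5]
opening: -0.0
clock: 53.15
eef_pos: [519.6, -470.2, 60.1]
tcp_rot: [3.139, 0.002, 1.644]
contact_force: [-14.7, 13.0, 56.9]
opening: -0.003
```

```bash
python3 -m creep '[{"dp":[0,0,-10],"angular":[0,0,0],"fingers":0},{"dp":[0,0,-40],"angular":[0,0,0],"fingers":0},{"dp":[0,0,-80],"angular":[0,0,0],"fingers":0},{"dp":[0,0,-120],"angular":[0,0,0],"fingers":0},{"dp":[0,0,-150],"angular":[0,0,0],"fingers":0}]'; python3 -m creep '[{"dp":[0,0,-20],"angular":[0,0,0],"fingers":0},{"dp":[0,0,-20],"angular":[0,0,0],"fingers":0},{"dp":[0,0,-20],"angular":[0,0,0],"fingers":0},{"dp":[0,0,-20],"angular":[0,0,0],"fingers":0},{"dp":[0,0,-20],"angular":[0,0,0],"fingers":0}]'; python3 -c "
from h import *
i=optics.grab_frame('top');cv2.imwrite('pics/top9.png',i);crop(i,150,130,250,250,5,'t9.png')
j=optics.grab_frame('scene');cv2.imwrite('pics/s9.png',j);crop(j,200,150,400,310,4,'s9c.png')"
```

```text
clock: 53.57
eef_pos: [518.8, -469.6, 205.8]
tcp_rot: [3.14, 0.001, 1.644]
contact_force: [0.6, -0.8, 0.5]
opening: 0.001
clock: 53.98
eef_pos: [517.8, -468.7, 220.6]
tcp_rot: [-3.14, -0.002, 1.644]
contact_force: [-1.1, -0.4, 0.3]
opening: -0.001
```

View pics/top9.png

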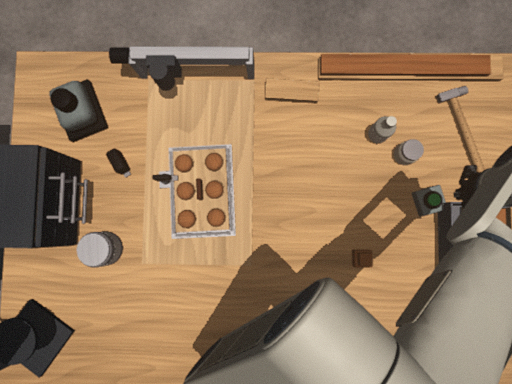

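View pics/s9c.png

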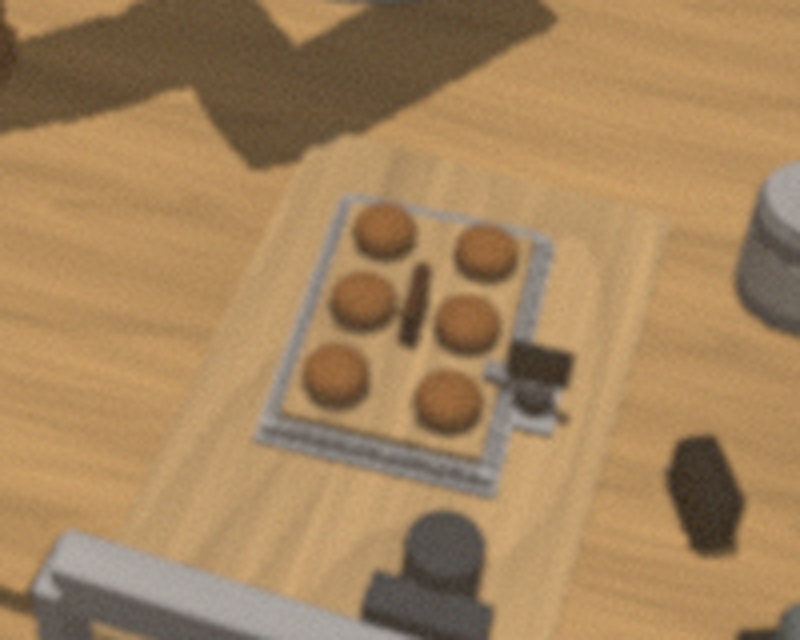

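View pics/t9.png

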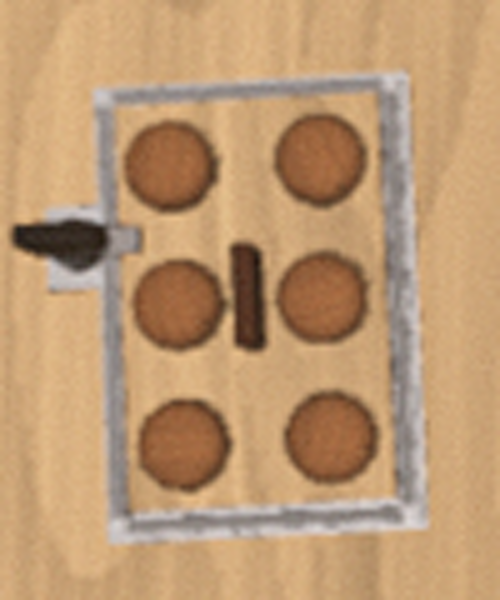

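All six feet are in their wells, the latch is over the board's edge, and the bystanders are in place: glue (384,127), jar (410,152), leg (362,258), tape (118,161) and paint (97,249). The arm touches nothing, so I'm handing in.

```bash
python3 -c "
from rig import r
print(r.sense()['contact_force'], r.sign_off())"
```

```text
the job is handed in; nothing more can be done
[-0.03413433  0.59855043  0.6460853 ] None
```

I handed the job in at about 54 s. The board is home and latched, all six bun feet are in wells, and the start button was pressed to its stop. The hand-in itself reports no verdict.

**What I did**
- **Board:** I carried it to the frame and lowered it until it met the pocket floor, then let go and lifted clear.
- **Latch:** I turned it 1.37 rad from where it stood, so it is beyond 1.2 rad wherever it started.
- **Feet:** I set all six into wells one at a time.
- **Button:** I pressed with closed fingers. The force was about 3 N at first touch, then 57 N at the stop about 5 mm lower. Then I backed off.

**Last checks**
- In the wrist picture taken just before the press, every foot's middle was within about 2 mm of its well centre, and all looked flat.
- In the final top and scene pictures the latch nose is over the board and all five bystanders stand where they were at the start.
- The force on the tool was near zero at hand-in.
- I did not measure the latch angle or the board's height separately after hand-in. Those rest on the pictures and on how the moves went.

**Slips on the way**
- One carry of the board went 200 mm the wrong way in y because I reversed a sign. A look afterwards showed nothing had been touched.
- I once put a value in the turn field instead of the shift field. The row limit held it to 0.125 rad, and I undid it.
- Two feet met 15–24 N as they went into their wells.

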